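Pin, bolt and guard the cover plate

ROBOT

A 6-joint arm with a two-finger parallel gripper is mounted at the origin on the work surface; the furniture and walls round the work are solid. World frame = base frame: x ahead of the robot, y to its left, z up, the work surface at z = 0. Lengths are in m, angles in rad, forces in N, time in s.
With the tool pointing down it reaches from about 0.3 to 0.775 m from the base axis. Payload 14.6 kg.
Tool frame: the origin (TCP) lies at the very end of the fingers, on their centre line; the grasp point (between the pads) lies 19 mm behind it; z points along the fingers, y is the direction in which the jaws open and shut (so a half turn about z gives the same grasp; the last joint's range is limited). The gripper opens to 94 mm and grips with 3 to 60 N. Pads are 16 mm wide; open, the fingers measure 119 mm over their backs; the gripper's body (75 mm by 177 mm) begins 78 mm behind the grasp point.
Start: joints at [1.268, 0.3, 1.521, -0, 1.321, -0.067], TCP at [0.128, 0.535, 0.168] pointing down, gripper open.
Joint ranges: [-3.03, 3.03], [-0.79, 2.21], [0.23, 2.52], [-1.04, 4.18], [0, 3.07], [-2.55, 2.55]. Speed limits (rad/s): [2.22, 2.22, 2.57, 3.14, 3.14, 3.14].

INTERFACE

Orientations are given as [roll, pitch, yaw] about the fixed x, y, z axes, in that order (R = Rz(yaw) Ry(pitch) Rx(roll)).
In Python, from station import ctrl, vision, ticket gives the robot as it stands.
- The arm moves only by the tool step_arm, never from a script. Its argument "steps" is a list of rows, each an object of numbers: "x", "y", "z": the shift along the tool's x, y, z in m; "ax", "ay", "az": the turn, a rotation vector about the tool's x, y, z in degrees; "claw": the finger opening in m, from 0 to 0.094. A call has 1 to 5 rows; each row shifts and turns the pose as measured when the row begins, along the tool's axes as they then stand; what a row does not reach is not made up. A row lasts 1/12 s, in which the tool goes at most 41.7 mm and 7.16 degrees, less where a joint would pass 70% of its speed; a pose out of reach is approached as far as the arm can. A call with a gripper value outside its range is refused whole. The fingers move at their own pace and stop on an object; "grip_force" is the grip in N (left out, the last holds). Time passes only in rows, so rows that do not move let the fingers close. It gives the time, the measured TCP pose, the force and the opening at its end, in the units of the state.
- ctrl.get_obs(): the state, without advancing time (a new reading comes with each control period).
- vision.camera(name): name is "scene" or "top"; returns (picture, depth): 420x560x3 uint8, red, green, blue; 420x560 float32, m along the optical axis (not along the pixel's ray), 0 where there is no reading.
- vision.camera_params(name): a dict with "fov_y" (degrees; the focal length in pixels is half the picture's height over the tangent of half this angle, whatever the lens; pixels are square), "cx", "cy" (the principal point, pixels), "origin" and "attitude" of the camera in the world. Camera axes: x right, y up, looking along -z (the intrinsics and any distortion apply to the point x, -y, -z); pixel columns grow to the right and rows downward; lengths in m; the calibration is good to about 2 mm. A picture is of the moment at which its call begins. camera_params takes no time and is no camera call.
- ticket.hand_in(): hands the job in, once; it reports no verdict.
The state is a dict: "time_s": time; "qpos": joint angles; "joint_vel": joint speeds; "tau": joint torques, N m; "ee_pos": TCP position; "eef_rot": TCP orientation; "force": force on the tool from outside, world axes, zero at the start; "moment": the same for the moment, N m; "grip_width": finger opening in m.
Only numpy, scipy, OpenCV 4.12 (cv2) and the standard library are available. Lean on these libraries where they do the work, as an engineer would, in place of code of your own. Each camera call takes 0.05 s, during which the arm holds its last target.

TASK

Lay the cover plate on the base block of the assembly fixture, wide hole over wide hole, and line the two up by pushing the drift pin fully down through both wide holes. With the pin still in, push every bolt from the rack fully home through plate and base, one to a hole, then draw the drift pin, put it back fully home in its own rack socket, and finally lower the clear guard gently onto its stop. Leave the other things on the bench alone.

Things in the scene. Friction and masses are not known exactly. Their poses are not given: they have to be found in the camera images.
- plate_rib (a point): Loose steel cover plate, 100 x 84 x 8 mm (its x, y, z), 0.3 kg, flat on the bench at the start. A rib 34 mm long (x), 20 mm wide (y) stands in the middle, its top 31 mm above the plate's underside: lift the plate by the rib, fingers closing along y. This point is the middle of the rib, 20 mm above the underside. In place on the base it is 20 mm straight above base_top, with equal axes.
- plate_drift_hole (a point): Centre, at the plate's underside, of its wide 16.5 mm drift hole, at x, y = (-36, +27) mm from the plate's middle. Three 12.5 mm bolt holes are at (-36, -27), (+36, +27), (+36, -27). All go through.
- base_top (a point): Middle of the upper face, 42 mm above the bench, of the aluminium base block (110 x 90 mm) of the fixed fixture; axes of the fixture. It has the same four holes as the plate at the same x, y, 30 mm deep. Two stop posts 90 mm high stand at x = +-65, y = -64 mm, two hinge pillars 96 mm high at x = +-65, y = +110 mm.
- base_drift_hole (a point): Mouth of the wide 16.5 mm drift hole in the upper face of the base block.
- base_bolt_hole_1 (a point): Mouth of a 12.5 mm bolt hole in the upper face of the base block.
- base_bolt_hole_2 (a point): Mouth of a 12.5 mm bolt hole in the upper face of the base block.
- base_bolt_hole_3 (a point): Mouth of a 12.5 mm bolt hole in the upper face of the base block.
- drift_handle (a point): Drift pin, bright steel, 0.1 kg, upright in the rack at the start. This point: middle of its round handle, 16 mm thick, 46 mm long. Below: collar 21 mm wide, 4 mm thick, its underside 27 mm below this point; shank 14.8 mm thick, its lowest 20 mm tapering to 6 mm, tip 63 mm below. Fully down through plate and base this point is 35 mm above the base block; the guard cannot shut over it.
- bolt_1_knob (a point): Plain bolt (pushed in, not turned), 50 g, upright in the rack at the start; may be absent (None). This point: middle of its dark knurled knob, 14.4 mm thick, 24 mm tall. Below: flange 18 mm wide, 3 mm thick, its underside 15 mm below this point; shank 11.2 mm thick, its lowest 10 mm tapering to 4.4 mm, tip 49 mm below. Home in plate and base this point is 23 mm above the base block.
- bolt_2_knob (a point): Plain bolt (pushed in, not turned), 50 g, upright in the rack at the start; may be absent (None). This point: middle of its dark knurled knob, 14.4 mm thick, 24 mm tall. Below: flange 18 mm wide, 3 mm thick, its underside 15 mm below this point; shank 11.2 mm thick, its lowest 10 mm tapering to 4.4 mm, tip 49 mm below. Home in plate and base this point is 23 mm above the base block.
- bolt_3_knob (a point): Plain bolt (pushed in, not turned), 50 g, upright in the rack at the start; may be absent (None). This point: middle of its dark knurled knob, 14.4 mm thick, 24 mm tall. Below: flange 18 mm wide, 3 mm thick, its underside 15 mm below this point; shank 11.2 mm thick, its lowest 10 mm tapering to 4.4 mm, tip 49 mm below. Home in plate and base this point is 23 mm above the base block.
- rack_drift_socket (a point): Mouth of the drift pin's own wide socket (16.7 mm, 37 mm deep) in the upper face of the fixed grey rack block (150 x 44 x 40 mm, long along x; axes of the rack), 20 mm from its -x end. Bolt sockets follow at 40, 75 and 110 mm along +x. With the pin home its handle point is 27 mm above this point.
- guard (a joint): Hinged clear guard of the fixture, angle in rad: 0 = shut, level, on its stop; 1.6 to 1.9 at the start, standing open and leaning away. The hinge is stiff: the guard stays where it is left and takes about 1 to 3 N at the bar.
- guard_bar (a point): Middle of the guard's round bar handle, 10 mm thick, 100 mm long, along the fixture's x, 230 mm from the hinge axis, with a free gap of 40 mm between bar and panel. Shut, it is 95 mm above the bench. It can be pinched or pushed from above at any angle.
- guard_hinge (a point): Middle of the guard's hinge axis, which runs along this fixed frame's x (the fixture's x), 95 mm above the bench. At angle a the bar is 230 mm x cos a towards the fixture's -y and 230 mm x sin a up from here.
- carton_small: Bystander: small carton, 66 x 85 x 46 mm; origin at its underside.
- padlock: Bystander: brass padlock, 71 x 46 x 20 mm; origin at its underside.
- cylinder: Bystander: brass lock cylinder, 17 x 60 x 24 mm; origin at its underside.
Things that resemble listed ones, but are neither listed nor needed, are in the scene too. What is shaped like the part that bears bolt_1_knob but blue is not meant.

How it is judged:
On the way, in this order (a step that is already met when the one before it is completed fails the run):
1. the plate lies flat on the base block, wide hole over wide hole (horizontal distance between plate_drift_hole and base_drift_hole below 0.008 m and horizontal distance between plate_rib and base_top below 0.008 m and z of plate_rib in the frame of base_top below 0.024 m and angle between plate_rib's own z axis and vertical below 0.06 rad), for 0.2 s.
2. the drift pin is fully down through plate and base (horizontal distance between plate_drift_hole and base_drift_hole below 0.004 m and horizontal distance between plate_rib and base_top below 0.004 m and z of plate_rib in the frame of base_top below 0.024 m and angle between plate_rib's own z axis and vertical below 0.05 rad and horizontal distance between drift_handle and base_drift_hole below 0.006 m and z of drift_handle in the frame of base_drift_hole below 0.039 m and angle between drift_handle's own z axis and vertical below 0.12 rad), for 0.2 s.
3. every bolt that is there is home in a bolt hole, the drift pin still in (horizontal distance between drift_handle and base_drift_hole below 0.006 m and z of drift_handle in the frame of base_drift_hole below 0.039 m and angle between each of drift_handle, bolt_1_knob, bolt_2_knob, bolt_3_knob's own z axis and vertical below 0.12 rad and ((horizontal distance between bolt_1_knob and base_bolt_hole_1 below 0.006 m and z of bolt_1_knob in the frame of base_bolt_hole_1 below 0.0265 m) or (horizontal distance between bolt_1_knob and base_bolt_hole_2 below 0.006 m and z of bolt_1_knob in the frame of base_bolt_hole_2 below 0.0265 m) or (horizontal distance between bolt_1_knob and base_bolt_hole_3 below 0.006 m and z of bolt_1_knob in the frame of base_bolt_hole_3 below 0.0265 m)) and ((horizontal distance between bolt_2_knob and base_bolt_hole_1 below 0.006 m and z of bolt_2_knob in the frame of base_bolt_hole_1 below 0.0265 m) or (horizontal distance between bolt_2_knob and base_bolt_hole_2 below 0.006 m and z of bolt_2_knob in the frame of base_bolt_hole_2 below 0.0265 m) or (horizontal distance between bolt_2_knob and base_bolt_hole_3 below 0.006 m and z of bolt_2_knob in the frame of base_bolt_hole_3 below 0.0265 m)) and ((horizontal distance between bolt_3_knob and base_bolt_hole_1 below 0.006 m and z of bolt_3_knob in the frame of base_bolt_hole_1 below 0.0265 m) or (horizontal distance between bolt_3_knob and base_bolt_hole_2 below 0.006 m and z of bolt_3_knob in the frame of base_bolt_hole_2 below 0.0265 m) or (horizontal distance between bolt_3_knob and base_bolt_hole_3 below 0.006 m and z of bolt_3_knob in the frame of base_bolt_hole_3 below 0.0265 m))), for 0.2 s.
4. the drift pin is back home in its rack socket, the guard still open (horizontal distance between drift_handle and rack_drift_socket below 0.008 m and z of drift_handle in the frame of rack_drift_socket below 0.032 m and angle between drift_handle's own z axis and vertical below 0.15 rad and value of joint guard above 1 rad), for 0.2 s.
At the end, for the whole second after the job is handed in: Plate flat on the base, centres within 5 mm and wide holes within 7 mm (the play of the bolts); every bolt present upright and home within 3.5 mm, one to a hole; the drift pin home in its rack socket within 5 mm; the guard shut within 0.04 rad; all at rest (horizontal distance between plate_drift_hole and base_drift_hole below 0.007 m and horizontal distance between plate_rib and base_top below 0.005 m and z of plate_rib in the frame of base_top below 0.024 m and angle between plate_rib's own z axis and vertical below 0.05 rad and ((horizontal distance between bolt_1_knob and base_bolt_hole_1 below 0.006 m and z of bolt_1_knob in the frame of base_bolt_hole_1 below 0.0265 m) or (horizontal distance between bolt_1_knob and base_bolt_hole_2 below 0.006 m and z of bolt_1_knob in the frame of base_bolt_hole_2 below 0.0265 m) or (horizontal distance between bolt_1_knob and base_bolt_hole_3 below 0.006 m and z of bolt_1_knob in the frame of base_bolt_hole_3 below 0.0265 m)) and angle between each of bolt_1_knob, bolt_2_knob, bolt_3_knob's own z axis and vertical below 0.12 rad and ((horizontal distance between bolt_2_knob and base_bolt_hole_1 below 0.006 m and z of bolt_2_knob in the frame of base_bolt_hole_1 below 0.0265 m) or (horizontal distance between bolt_2_knob and base_bolt_hole_2 below 0.006 m and z of bolt_2_knob in the frame of base_bolt_hole_2 below 0.0265 m) or (horizontal distance between bolt_2_knob and base_bolt_hole_3 below 0.006 m and z of bolt_2_knob in the frame of base_bolt_hole_3 below 0.0265 m)) and ((horizontal distance between bolt_3_knob and base_bolt_hole_1 below 0.006 m and z of bolt_3_knob in the frame of base_bolt_hole_1 below 0.0265 m) or (horizontal distance between bolt_3_knob and base_bolt_hole_2 below 0.006 m and z of bolt_3_knob in the frame of base_bolt_hole_2 below 0.0265 m) or (horizontal distance between bolt_3_knob and base_bolt_hole_3 below 0.006 m and z of bolt_3_knob in the frame of base_bolt_hole_3 below 0.0265 m)) and horizontal distance between drift_handle and rack_drift_socket below 0.008 m and z of drift_handle in the frame of rack_drift_socket below 0.032 m and angle between drift_handle's own z axis and vertical below 0.15 rad and value of joint guard below 0.04 rad and linear speed of each of plate, drift, bolt_1, bolt_2, bolt_3 below 0.02 m/s); the robot touches nothing.
It fails at once if the guard is slammed: it reaches its stop faster than 1.2 rad/s (value of joint guard below 0.25 rad and velocity of joint guard below -1.2 rad/s).
It fails at once if a bystander (carton, padlock, lock cylinder) is moved by more than 3 cm (distance of any of carton_small, padlock, cylinder from where it was at the start of the episode above 0.03 m).
Of bolt_1, bolt_2, bolt_3 only 2 to 3 are there at a start; the rules pass over those that are not, and their reading is None.
At some moment in a run one of plate may be knocked a few centimetres aside while the robot is not near it.
It also fails if it takes over 210 s, if anything falls off the work surface, if the arm or the gripper's body presses on something with over 40 N, if the wrist force passes 120 N, or if a joint passes its speed limit or range.

## Working session

There is one attempt and no reset: what is moved stays moved. The work goes in short steps, Python scripts to look and compute and a tool call to move; the robot and the scene stay as the last step left them, time stands still between calls to the robot, and variables do not carry over. Pictures are saved under pics/ and viewed, and the job is handed in when it is done.

Besides the shell and the picture viewer there is one more tool, called as name([rows], argument=value, ...), one row to a line, values as JSON. step_arm: Moves the arm, as the interface text tells. Its arguments: {"type":"object","properties":{"steps":{"type":"array"},"grip_force":{"type":"number"}},"required":["steps"]}

```bash
ls -la; mkdir -p pics; python3 - <<'E'
from station import ctrl, vision, ticket
import cv2, numpy as np
print(ctrl.get_obs())
for n in ("scene","top"):
    p,d=vision.camera(n); print(n,vision.camera_params(n)); cv2.imwrite(f"pics/{n}0.png",p[:,:,::-1]); np.savez(f"pics/{n}0.npz",p=p,d=d)
E
```

```text
total 12
drwxr-xr-x  3 agent agent 4096 Dec  7 13:30 .
drwxr-xr-x 23 root  root  4096 Dec  7 13:30 ..
drwxr-xr-x  2 agent agent 4096 Dec  7 13:30 pics
{'time_s': 0.0, 'qpos': array([ 1.26844979e+00,  3.00492375e-01,  1.52158687e+00, -1.51666044e-05,
        1.32070180e+00, -6.65704793e-02]), 'joint_vel': array([-9.30585953e-04,  3.07198231e-05,  9.72169414e-04, -8.37142133e-04,
        7.40358572e-04,  1.10448442e-03]), 'tau': array([-1.30446566e-03, -5.31778944e+01, -3.52747750e+01,  7.07415026e-02,
        2.43245781e-02, -9.58158012e-05]), 'ee_pos': array([0.12837717, 0.53448718, 0.16697224]), 'eef_rot': array([-3.14040592e+00, -6.43957069e-05,  2.90582033e+00]), 'force': array([ 0.80238257, -0.03364528, -0.54105695]), 'moment': array([0.02581601, 0.02308026, 0.05465098]), 'grip_width': 0.0941908540568676}
scene {'fov_y': 49.35687648552437, 'cx': 283.4750826671614, 'cy': 207.54567157647978, 'origin': array([ 0.12447422, -0.45436207,  0.48188061]), 'attitude': array([ 1.10209608,  0.00383402, -0.55279984])}
top {'fov_y': 46.74303005891248, 'cx': 284.64047734286095, 'cy': 212.269610699257, 'origin': array([0.382693  , 0.17423143, 1.13720096]), 'attitude': array([ 0.14884559,  0.01420692, -1.59721216])}
```

```bash
cat > h.py <<'E'
import numpy as np, cv2
from scipy.spatial.transform import Rotation as Ro
from station import ctrl, vision, ticket
def snap(n,name):
    p,d=vision.camera(n); cv2.imwrite(f"pics/{name}.png",p[:,:,::-1]); np.savez(f"pics/{name}.npz",p=p,d=d); return p,d
def load(name):
    z=np.load(f"pics/{name}.npz"); return z['p'],z['d']
_C={}
def par(n):
    if n not in _C:
        c=vision.camera_params(n); _C[n]=(210/np.tan(np.radians(c['fov_y'])/2),c['cx'],c['cy'],np.array(c['origin']),Ro.from_euler('xyz',c['attitude']).as_matrix())
    return _C[n]
def ray(n,u,v):
    f,cx,cy,o,R=par(n); return o,R@np.array([(u-cx)/f,-(v-cy)/f,-1.])
def onz(n,u,v,z):
    o,r=ray(n,u,v); return o+r*(z-o[2])/r[2]
def cloud(n,d):
    f,cx,cy,o,R=par(n); v,u=np.mgrid[:420,:560]
    P=np.stack([(u-cx)/f*d,-(v-cy)/f*d,-d],-1)@R.T+o
    P[d<=0]=np.nan; return P
def proj(n,P):
    f,cx,cy,o,R=par(n); q=(np.asarray(P)-o)@R
    return np.stack([cx+f*q[...,0]/-q[...,2],cy-f*q[...,1]/-q[...,2]],-1)
def crop(p,u0,v0,u1,v1,s,name):
    c=cv2.resize(p[v0:v1,u0:u1],None,fx=s,fy=s,interpolation=cv2.INTER_CUBIC); cv2.imwrite(f"pics/{name}.png",c[:,:,::-1])
E
python3 - <<'E'
from h import *
p,d=load("top0"); crop(p,145,150,285,255,5.5,"c1"); crop(p,270,165,400,265,6,"c2")
P=cloud("top",d)
for u,v in [(245,205),(235,220),(265,235),(313,210),(300,240),(360,195),(368,250),(330,180),(275,160),(210,240)]: print(u,v,P[v,u].round(4))
E
```

```text
245 205 [0.5673 0.276  0.0385]
235 220 [0.5329 0.2991 0.0405]
265 235 [0.4979 0.232  0.029 ]
313 210 [0.5562 0.1189 0.0057]
300 240 [0.4863 0.1517 0.0058]
360 195 [0.5826 0.0119 0.0401]
368 250 [0.4562 0.0006 0.0429]
330 180 [6.283e-01 7.560e-02 6.000e-04]
275 160 [ 0.6829  0.2059 -0.0057]
210 240 [0.492  0.3619 0.0072]
```

```bash
cat >> h.py <<'E'
def blob(p,u,v,r,thr=None,dark=True):
    """subpixel centroid of dark blob near u,v"""
    s=8; u0,v0=int(round(u))-r,int(round(v))-r
    g=p[v0:v0+2*r+1,u0:u0+2*r+1].max(2) if False else cv2.cvtColor(p,cv2.COLOR_RGB2GRAY)[v0:v0+2*r+1,u0:u0+2*r+1]
    g=cv2.resize(g,None,fx=s,fy=s,interpolation=cv2.INTER_CUBIC)
    if thr is None: thr,_=cv2.threshold(g,0,255,cv2.THRESH_OTSU)
    m=((g<thr) if dark else (g>thr)).astype(np.uint8)
    n,l,st,c=cv2.connectedComponentsWithStats(m)
    k=[i for i in range(1,n)]
    cen=np.array([(2*r+1)*s/2]*2)
    i=min(k,key=lambda i:np.linalg.norm(c[i]-cen)-0.05*st[i][4]**.5)
    return (c[i]+.5)/s-.5+[u0,v0], st[i][4]/s/s
def fit(L,W):
    """rigid 2D fit: local L (n,2) -> world W; returns xy,yaw,resid"""
    L=np.asarray(L);W=np.asarray(W);a=L.mean(0);b=W.mean(0);H=(L-a).T@(W-b)
    yaw=np.arctan2(H[0,1]-H[1,0],H[0,0]+H[1,1]);c,s=np.cos(yaw),np.sin(yaw);R=np.array([[c,-s],[s,c]])
    t=b-R@a; return t,yaw,np.linalg.norm((L@R.T+t)-W,axis=1),R
HL=np.array([[-36,27],[-36,-27],[36,27],[36,-27]])/1000.
def holes(p,n,pix,z,r=6,verbose=1):
    W=[];
    for u,v in pix:
        c,a=blob(p,u,v,r); W.append(onz(n,*c,z)[:2])
        if verbose: print(' hole',c.round(2),'area',round(a,1))
    return fit(HL,W)
E
python3 - <<'E'
from h import *
p,d=load("top0")
c1=lambda u,v:(145+u/5.5,150+v/5.5); c2=lambda u,v:(270+u/6,165+v/6)
print('base',holes(p,'top',[c1(500,434),c1(629,424),c1(488,264),c1(617,253)],.042,5)[:3])
print('plate',holes(p,'top',[c2(206,450),c2(344,434),c2(181,270),c2(318,251)],.008,5)[:3])
P=cloud('top',d)
sub=P[190:265,345:385]; m=sub[...,2]>.055
n,l,st,c=cv2.connectedComponentsWithStats(m.astype(np.uint8))
for i in range(1,n): print(c[i]+[345,190],st[i][4],np.nanmedian(sub[l==i],axis=0).round(4))
E
```

```text
hole [235.41 228.66] area 38.4
 hole [259.08 226.61] area 23.3
 hole [233.31 197.61] area 21.0
 hole [256.86 195.7 ] area 21.7
base (array([0.55026389, 0.27321878]), np.float64(0.05475195121045875), array([3.05949524e-05, 2.50837360e-04, 1.09536529e-04, 2.19897476e-04]))
 hole [304.03 239.87] area 37.2
 hole [326.94 236.93] area 21.4
 hole [299.86 209.77] area 21.8
 hole [322.56 206.7 ] area 20.4
plate (array([0.52452488, 0.11933943]), np.float64(0.10418793187707283), array([2.56361228e-04, 8.88818115e-05, 2.10638273e-04, 8.18355872e-05]))
[365.325 195.025] 40 [0.5777 0.0042 0.0654]
[366.53658537 210.36585366] 41 [0.5433 0.0029 0.0656]
[367.5   226.025] 40 [0.5076 0.0025 0.0665]
[369.5 243.5] 60 [0.4677 0.0033 0.0882]
```

```bash
python3 - <<'E'
from h import *
p,d=load("top0")
for u,v in [(365,195),(366,210),(367,226),(369,243)]: print(p[v-1:v+2,u-1:u+2].mean((0,1)).round())
q,_=load("scene0"); crop(q,180,50,340,260,2.85,"s1"); crop(q,330,230,470,370,4,"s2")
print(proj('scene',[[.5777,.0042,.06],[.4677,.0033,.08],[.52,.12,.03],[.55,.27,.042]]))
c,a=blob(p,369.5,243.5,6,dark=False);print(c,a,onz('top',*c,.09))
for u,v in [(365,195),(366.5,210.4),(367.5,226)]:
  c,a=blob(p,u,v,5); print(c,a,onz('top',*c,.067))
E
```

```text
[82. 85. 86.]
[83. 86. 87.]
[84. 87. 87.]
[164. 159. 154.]
[[372.68742167 263.60318796]
 [318.8191532  274.47350151]
 [303.8313581  256.48999841]
 [275.51687018 213.85751857]]
[371.28284947 244.50449662] 129.4375 [4.64623617e-01 3.79718766e-04 9.00000000e-02]
[363.74777165 194.4540838 ] 64.421875 [0.57872603 0.00743991 0.067     ]
[364.67409549 209.46852017] 65.859375 [0.5447525  0.00709952 0.067     ]
[366.15174238 225.27977555] 57.953125 [0.50928492 0.00563618 0.067     ]
```

```bash
python3 - <<'E'
from h import *
p,d=load("top0"); P=cloud('top',d)
W=[onz('top',369.5,243.5,.087)[:2],onz('top',367.5,226.,.0655)[:2],onz('top',366.54,210.37,.0655)[:2],onz('top',365.33,195.03,.0655)[:2]]
print(np.array(W)); t,y,r,R=fit([[0,0],[.04,0],[.075,0],[.110,0]],W);print(t,y,r)
# rack top edges
sub=P[180:270,340:395]; m=(abs(sub[...,2]-.041)<.006); pts=sub[m][:,:2].astype(np.float32)
print(cv2.minAreaRect(pts))
# height map max
for x0 in np.arange(.25,.80,.05):
  print(round(x0,2),[ (round(float(np.nanmax(P[...,2][(abs(P[...,0]-x0-.025)<.025)&(abs(P[...,1]-y0-.025)<.025)],initial=0)),2)) for y0 in np.arange(-.2,.5,.05)])
print(np.arange(-.2,.5,.05).round(2))
E
```

```text
[[0.46713361 0.00360597]
 [0.50777311 0.00250319]
 [0.54283206 0.0028256 ]
 [0.57758964 0.00374249]]
[0.46758218 0.00308005] 0.0015869613619116318 [0.00069123 0.00066821 0.00044941 0.00048794]
((0.5240659713745117, -0.018779143691062927), (0.15049222111701965, 0.08659511804580688), 0.9256844520568848)
0.25 [0.17, 0.16, 0.1, 0.04, 0.04, 0.04, 0.04, 0.04, 0.04, 0.04, 0.04, 0.04, 0.0, 0.0]
0.3 [0.18, 0.17, 0.13, 0.05, 0.04, 0.04, 0.04, 0.04, 0.04, 0.04, 0.04, 0.01, 0.0, 0.0]
0.35 [0.18, 0.18, 0.17, 0.17, 0.13, 0.13, 0.04, 0.04, 0.04, 0.04, 0.02, 0.02, 0.01, 0.0]
0.4 [0.18, 0.21, 0.21, 0.17, 0.13, 0.04, 0.04, 0.04, 0.01, 0.01, 0.0, 0.0, 0.06, 0.0]
0.45 [0.2, 0.21, 0.06, 0.09, 0.09, 0.01, 0.04, 0.05, 0.1, 0.05, 0.05, 0.33, 0.01, 0.0]
0.5 [0.06, 0.07, 0.07, 0.07, 0.07, 0.02, 0.04, 0.01, 0.05, 0.05, 0.05, 0.33, 0.33, 0.01]
0.55 [0.06, 0.07, 0.06, 0.07, 0.07, 0.01, 0.01, 0.01, 0.05, 0.05, 0.05, 0.33, 0.33, 0.0]
0.6 [0.01, 0.01, 0.03, 0.03, 0.01, 0.01, 0.23, 0.23, 0.1, 0.05, 0.04, 0.28, 0.05, 0.0]
0.65 [0.01, 0.01, 0.03, 0.03, 0.26, 0.26, 0.25, 0.24, 0.01, 0.01, 0.05, 0.05, 0.05, 0.04]
0.7 [0.01, 0.01, 0.01, 0.28, 0.28, 0.28, 0.28, 0.27, 0.23, 0.01, 0.05, 0.05, 0.12, 0.04]
0.75 [0.0, 0.01, 0.01, 0.28, 0.28, 0.28, 0.29, 0.28, 0.24, 0.0, 0.01, 0.06, 0.15, 0.01]
[-0.2  -0.15 -0.1  -0.05 -0.    0.05  0.1   0.15  0.2   0.25  0.3   0.35
  0.4   0.45]
```

```bash
python3 - <<'E'
from h import *
p,d=load("top0"); P=cloud('top',d)
def hm(x0,x1,y0,y1,s):
  X=np.arange(x0,x1,s);Y=np.arange(y0,y1,s)
  print('      ',Y.round(2))
  for x in X[::-1]: print(round(x,2),[int(1000*np.nanmax(P[...,2][(abs(P[...,0]-x-s/2)<s/2)&(abs(P[...,1]-y-s/2)<s/2)],initial=0)) for y in Y])
hm(.34,.50,-.16,.12,.02)
q,e=load("scene0")
Q=cloud('scene',e)
for u,v in [(240,258),(285,300),(270,243),(330,243),(400,270),(432,330),(310,240),(360,250),(280,270),(380,290),(340,275)]: print(u,v,Q[v,u].round(3), q[v,u])
E
```

```text
[-0.16 -0.14 -0.12 -0.1  -0.08 -0.06 -0.04 -0.02 -0.    0.02  0.04  0.06
  0.08  0.1   0.12]
0.48 [57, 58, 60, 60, 58, 4, 39, 45, 44, 42, 6, 11, 11, 12, 11]
0.46 [195, 5, 57, 61, 58, 5, 41, 92, 92, 42, 4, 7, 10, 12, 14]
0.44 [203, 209, 206, 6, 6, 5, 40, 47, 44, 43, 5, 3, 35, 36, 35]
0.42 [177, 180, 209, 207, 130, 131, 129, 5, 3, 3, 3, 32, 35, 37, 37]
0.4 [179, 180, 179, 201, 197, 187, 130, 130, 128, 130, 28, 37, 36, 38, 37]
0.38 [179, 180, 175, 169, 152, 172, 159, 5, 4, 127, 131, 131, 37, 37, 38]
0.36 [176, 173, 174, 162, 132, 91, 128, 131, 130, 129, 129, 130, 37, 37, 37]
0.34 [175, 171, 161, 141, 94, 86, 25, 128, 130, 36, 39, 37, 36, 37, 35]
240 258 [ 0.441  0.222 -0.003] [ 43  70 134]
285 300 [ 0.447  0.067 -0.002] [ 40  62 140]
270 243 [0.508 0.222 0.01 ] [79 79 77]
330 243 [ 0.418 -0.083  0.196] [30 71 61]
400 270 [ 0.672  0.028 -0.001] [  5  55 128]
432 330 [nan nan nan] [ 0 42 52]
310 240 [ 0.594  0.206 -0.003] [ 35  66 137]
360 250 [ 0.654  0.12  -0.001] [ 34  62 128]
280 270 [0.479 0.136 0.006] [132 128 135]
380 290 [ 0.438 -0.153  0.163] [41 38 24]
340 275 [ 0.406 -0.12   0.176] [42 35 34]
```

```bash
cat >> h.py <<'E'
def pose():
    o=ctrl.get_obs(); return np.array(o['ee_pos']),Ro.from_euler('xyz',o['eef_rot']),o
def plan(x,y,z,yaw,n=None,vmax=.040,wmax=7.0,tail=0):
    """rows (mm,deg) ideal from the present pose to target with tool straight down, yaw"""
    p,R,o=pose(); T=Ro.from_euler('xyz',[np.pi,0,yaw]); g=np.array([x,y,z])
    rv=(R.inv()*T).as_rotvec(degrees=True)
    N=max(np.linalg.norm(g-p)/vmax,np.linalg.norm(rv)/wmax); n=n or max(1,int(np.ceil(N)))
    e=o['eef_rot']; print(f"t {o['time_s']:.2f} pos {p.round(4)} rpy {np.round(e,3)} F {np.round(o['force'],1)} w {o['grip_width']:.4f} err mm {((g-p)*1e3).round(1)} rot {rv.round(1)}")
    d=(g-p)/n
    for i in range(n):
        print('  {"x":%.4f,"y":%.4f,"z":%.4f,"ax":%.1f,"ay":%.1f,"az":%.1f}'%(*R.inv().apply(d),*(rv/n)))
        R=R*Ro.from_rotvec(rv/n,degrees=True)
E
python3 -c "
from h import *
plan(.32,.30,.26,np.pi+.104)"
```

```text
t 0.10 pos [0.1284 0.5345 0.1671] rpy [-3.141 -0.     2.906] F [ 0.4 -0.6  1. ] w 0.0940 err mm [ 191.6 -234.5   92.9] rot [ -0.1  -0.  -19.5]
  {"x":-0.0301,"y":-0.0229,"z":-0.0116,"ax":-0.0,"ay":-0.0,"az":-2.4}
  {"x":-0.0291,"y":-0.0242,"z":-0.0116,"ax":-0.0,"ay":-0.0,"az":-2.4}
  {"x":-0.0281,"y":-0.0254,"z":-0.0116,"ax":-0.0,"ay":-0.0,"az":-2.4}
  {"x":-0.0270,"y":-0.0266,"z":-0.0116,"ax":-0.0,"ay":-0.0,"az":-2.4}
  {"x":-0.0258,"y":-0.0277,"z":-0.0116,"ax":-0.0,"ay":-0.0,"az":-2.4}
  {"x":-0.0246,"y":-0.0288,"z":-0.0116,"ax":-0.0,"ay":-0.0,"az":-2.4}
  {"x":-0.0234,"y":-0.0298,"z":-0.0116,"ax":-0.0,"ay":-0.0,"az":-2.4}
  {"x":-0.0221,"y":-0.0307,"z":-0.0116,"ax":-0.0,"ay":-0.0,"az":-2.4}
```

step_arm([
  {"x":-0.02,"y":-0.015,"z":-0.03,"az":-2.4},
  {"x":-0.029,"y":-0.024,"z":-0.015,"az":-2.4},
  {"x":-0.028,"y":-0.025,"z":-0.015,"az":-2.4},
  {"x":-0.027,"y":-0.027,"z":-0.012,"az":-2.4},
  {"x":-0.026,"y":-0.028,"z":-0.012,"az":-2.4},
], grip_force=30)

```text
validation failed for argument at $.st...
```

```bash
python3 -c "
from h import *
plan(.5245,.1193,.16,np.pi+.104)"
```

```text
t 0.10 pos [0.1284 0.5345 0.1671] rpy [-3.141 -0.     2.906] F [ 0.4 -0.6  1. ] w 0.0940 err mm [ 396.1 -415.2   -7.1] rot [ -0.1  -0.  -19.5]
  {"x":-0.0321,"y":-0.0207,"z":0.0005,"ax":-0.0,"ay":-0.0,"az":-1.3}
  {"x":-0.0317,"y":-0.0215,"z":0.0005,"ax":-0.0,"ay":-0.0,"az":-1.3}
  {"x":-0.0312,"y":-0.0222,"z":0.0005,"ax":-0.0,"ay":-0.0,"az":-1.3}
  {"x":-0.0307,"y":-0.0229,"z":0.0005,"ax":-0.0,"ay":-0.0,"az":-1.3}
  {"x":-0.0301,"y":-0.0236,"z":0.0005,"ax":-0.0,"ay":-0.0,"az":-1.3}
  {"x":-0.0296,"y":-0.0242,"z":0.0005,"ax":-0.0,"ay":-0.0,"az":-1.3}
  {"x":-0.0290,"y":-0.0249,"z":0.0005,"ax":-0.0,"ay":-0.0,"az":-1.3}
  {"x":-0.0285,"y":-0.0256,"z":0.0005,"ax":-0.0,"ay":-0.0,"az":-1.3}
  {"x":-0.0279,"y":-0.0262,"z":0.0005,"ax":-0.0,"ay":-0.0,"az":-1.3}
  {"x":-0.0273,"y":-0.0268,"z":0.0005,"ax":-0.0,"ay":-0.0,"az":-1.3}
  {"x":-0.0267,"y":-0.0274,"z":0.0005,"ax":-0.0,"ay":-0.0,"az":-1.3}
  {"x":-0.0260,"y":-0.0280,"z":0.0005,"ax":-0.0,"ay":-0.0,"az":-1.3}
  {"x":-0.0254,"y":-0.0286,"z":0.0005,"ax":-0.0,"ay":-0.0,"az":-1.3}
  {"x":-0.0247,"y":-0.0292,"z":0.0005,"ax":-0.0,"ay":-0.0,"az":-1.3}
  {"x":-0.0241,"y":-0.0297,"z":0.0005,"ax":-0.0,"ay":-0.0,"az":-1.3}
```

step_arm([
  {"x":-0.02,"y":-0.015,"z":-0.03,"ax":0,"ay":0,"az":-2.4,"claw":0.094},
  {"x":-0.029,"y":-0.024,"z":-0.015,"ax":0,"ay":0,"az":-2.4,"claw":0.094},
  {"x":-0.028,"y":-0.025,"z":-0.015,"ax":0,"ay":0,"az":-2.4,"claw":0.094},
], grip_force=30)

```text
time_s: 0.35
ee_pos: [0.1897, 0.4563, 0.2235]
eef_rot: [-3.131, -0.004, 3.041]
force: [0.9, 0.3, 0.6]
grip_width: 0.0941
```

step_arm([
  {"x":-0.026,"y":-0.03,"z":-0.005,"ax":0,"ay":0,"az":-2.9,"claw":0.06},
  {"x":-0.025,"y":-0.031,"z":0,"ax":0,"ay":0,"az":-2.9,"claw":0.06},
  {"x":-0.025,"y":-0.031,"z":0,"ax":0,"ay":0,"az":-2.9,"claw":0.06},
  {"x":-0.026,"y":-0.031,"z":0,"ax":0,"ay":0,"az":-1.5,"claw":0.06},
  {"x":-0.027,"y":-0.03,"z":0,"ax":0,"ay":0,"az":-1.5,"claw":0.06},
])

```text
time_s: 0.77
ee_pos: [0.3214, 0.2975, 0.2325]
eef_rot: [-3.135, -0.003, -3.022]
force: [1.2, 1.1, -0.2]
grip_width: 0.0639
```

```bash
python3 -c "
from h import *
plan(.5245,.1193,.12,np.pi+.104)"
```

```text
t 0.77 pos [0.3214 0.2975 0.2325] rpy [-3.135e+00 -3.000e-03 -3.022e+00] F [ 1.2  1.1 -0.2] w 0.0639 err mm [ 203.1 -178.2 -112.5] rot [-0.4 -0.1  0.9]
  {"x":-0.0226,"y":-0.0250,"z":0.0142,"ax":-0.0,"ay":-0.0,"az":0.1}
  {"x":-0.0226,"y":-0.0250,"z":0.0142,"ax":-0.0,"ay":-0.0,"az":0.1}
  {"x":-0.0227,"y":-0.0250,"z":0.0141,"ax":-0.0,"ay":-0.0,"az":0.1}
  {"x":-0.0227,"y":-0.0249,"z":0.0141,"ax":-0.0,"ay":-0.0,"az":0.1}
  {"x":-0.0228,"y":-0.0249,"z":0.0141,"ax":-0.0,"ay":-0.0,"az":0.1}
  {"x":-0.0228,"y":-0.0249,"z":0.0141,"ax":-0.0,"ay":-0.0,"az":0.1}
  {"x":-0.0229,"y":-0.0249,"z":0.0141,"ax":-0.0,"ay":-0.0,"az":0.1}
  {"x":-0.0229,"y":-0.0248,"z":0.0141,"ax":-0.0,"ay":-0.0,"az":0.1}
```

step_arm([
  {"x":-0.026,"y":-0.029,"z":0,"ax":0,"ay":0,"az":0.2,"claw":0.06},
  {"x":-0.026,"y":-0.029,"z":0,"ax":-0.4,"ay":0,"az":0.2,"claw":0.06},
  {"x":-0.026,"y":-0.029,"z":0,"ax":0,"ay":0,"az":0.2,"claw":0.06},
  {"x":-0.026,"y":-0.029,"z":0,"ax":0,"ay":0,"az":0.2,"claw":0.06},
  {"x":-0.026,"y":-0.029,"z":0,"ax":0,"ay":0,"az":0.2,"claw":0.06},
])

```text
time_s: 1.18
ee_pos: [0.4721, 0.1591, 0.2328]
eef_rot: [3.14, -0.002, -3.038]
force: [-0.1, 0.9, 1.3]
grip_width: 0.0602
```

```bash
python3 -c "
from h import *
p,d=load('top0');P=cloud('top',d)
m=(P[...,2]>.1)&(P[...,0]>.55)&(P[...,1]<.24)&(P[...,1]>-.1)
Q=P[m]; i=Q[:,0].argsort()[:5]; print(Q[i]); 
for y in np.arange(0,.24,.03):
  s=Q[abs(Q[:,1]-y)<.015]; print(round(y,2), s[:,0].min() if len(s) else None)
plan(.5245,.1193,.12,np.pi+.104)"
```

```text
[[0.6380144  0.15249376 0.21336788]
 [0.63846095 0.15049086 0.21153685]
 [0.63847285 0.15211799 0.18928368]
 [0.63860801 0.15255214 0.21847408]
 [0.63869301 0.14982116 0.17268327]]
0.0 0.7073848429502769
0.03 0.6922610180013207
0.06 0.6762849745577495
0.09 0.6611481366529925
0.12 0.646044509320765
0.15 0.6380143999712695
0.18 0.6570357482202807
0.21 0.7078730950913216
t 1.18 pos [0.4721 0.1591 0.2328] rpy [ 3.140e+00 -2.000e-03 -3.038e+00] F [-0.1  0.9  1.3] w 0.0602 err mm [  52.4  -39.8 -112.8] rot [ 0.1 -0.1 -0. ]
  {"x":-0.0121,"y":-0.0113,"z":0.0282,"ax":0.0,"ay":-0.0,"az":-0.0}
  {"x":-0.0120,"y":-0.0113,"z":0.0282,"ax":0.0,"ay":-0.0,"az":-0.0}
  {"x":-0.0120,"y":-0.0113,"z":0.0282,"ax":0.0,"ay":-0.0,"az":-0.0}
  {"x":-0.0120,"y":-0.0113,"z":0.0282,"ax":0.0,"ay":-0.0,"az":-0.0}
```

step_arm([
  {"x":-0.016,"y":-0.015,"z":0.025,"ax":0,"ay":0,"az":0,"claw":0.05},
  {"x":-0.016,"y":-0.015,"z":0.035,"ax":0,"ay":0,"az":0,"claw":0.05},
  {"x":-0.016,"y":-0.0152,"z":0.037,"ax":0,"ay":0,"az":0,"claw":0.05},
  {"x":0,"y":0,"z":0.037,"ax":0,"ay":0,"az":0,"claw":0.05},
  {"x":0,"y":0,"z":0.02,"ax":0,"ay":0,"az":0,"claw":0.05},
])

```text
time_s: 1.6
ee_pos: [0.5323, 0.1111, 0.0779]
eef_rot: [3.14, 0.007, -3.047]
force: [-0.1, -1.0, -1.6]
grip_width: 0.0499
```

```bash
python3 -c "
from h import *
p,d=snap('top','t1'); crop(p,270,165,400,265,6,'t1c')
plan(.5245,.1193,.012,np.pi+.104)"
```

```text
t 1.65 pos [0.531  0.1109 0.0752] rpy [ 3.140e+00  3.000e-03 -3.047e+00] F [-0.8 -0.5 -4.5] w 0.0501 err mm [ -6.5   8.4 -63.2] rot [ 0.1  0.2 -0.5]
  {"x":0.0029,"y":0.0045,"z":0.0316,"ax":0.0,"ay":0.1,"az":-0.3}
  {"x":0.0029,"y":0.0045,"z":0.0316,"ax":0.0,"ay":0.1,"az":-0.3}
```

step_arm([
  {"x":0.0058,"y":0.009,"z":0.015,"ax":0,"ay":0,"az":-0.5,"claw":0.05},
  {"x":0,"y":0,"z":0,"ax":0,"ay":0,"az":0,"claw":0.05},
])

```text
time_s: 1.82
ee_pos: [0.5234, 0.119, 0.0584]
eef_rot: [3.141, -0.001, -3.039]
force: [-0.6, 0.2, -0.6]
grip_width: 0.0502
```

```bash
python3 -c "
from h import *
plan(.5245,.1193,.012,np.pi+.104)
p,d=snap('scene','s2a'); crop(p,200,180,400,320,4,'s2ac')"
```

```text
t 1.82 pos [0.5234 0.119  0.0584] rpy [ 3.141e+00 -1.000e-03 -3.039e+00] F [-0.6  0.2 -0.6] w 0.0502 err mm [  1.1   0.3 -46.4] rot [ 0.1 -0.1 -0.1]
  {"x":-0.0006,"y":0.0001,"z":0.0232,"ax":0.0,"ay":-0.0,"az":-0.0}
  {"x":-0.0006,"y":0.0001,"z":0.0232,"ax":0.0,"ay":-0.0,"az":-0.0}
```

```bash
python3 -c "
from h import *
f=lambda P:((proj('scene',P)-[200,180])*4).round(0).tolist()
print(f([[.5234,.119,.0584],[.5234,.119+.025,.0584],[.5234,.119-.025,.0584],[.5245,.1193,.031],[.5245-.036,.1193+.027,.008]]))
p,d=load('s2a');P=cloud('scene',d)
for u,v in [(385,150),(375,90),(480,185),(430,310),(430,335),(320,350),(480,210)]: print(u,v,P[180+v//4,200+u//4].round(4))
p,d=load('scene0');P=cloud('scene',d)
for u,v in [(430,310),(430,335),(320,350)]: print(u,v,P[180+v//4,200+u//4].round(4))
p,d=load('t1');P=cloud('top',d); p0,d0=load('top0'); crop(p,270,165,350,265,6,'a'); 
for u,v in [(310,241),(304,240),(300,242),(328,241)]:print(P[v,u],p[v,u],p0[v,u])
"
```

```text
[[424.0, 251.0], [393.0, 227.0], [456.0, 276.0], [424.0, 302.0], [326.0, 340.0]]
385 150 [0.5196 0.1463 0.099 ]
375 90 [0.5118 0.1445 0.1316]
480 185 [0.5255 0.0822 0.1093]
430 310 [0.5242 0.116  0.0297]
430 335 [0.5217 0.112  0.0199]
320 350 [0.4878 0.1502 0.0014]
480 210 [0.6197 0.2074 0.0079]
430 310 [0.5245 0.1164 0.0294]
430 335 [0.522  0.1125 0.0195]
320 350 [0.4878 0.1503 0.0013]
[0.44301541 0.14680799 0.45895543] [81 80 66] [174 169 163]
[0.44940028 0.1536799  0.40693959] [65 70 82] [ 69  80 116]
[0.4814577  0.15190068 0.00774545] [180 175 169] [166 160 156]
[0.44050204 0.12328406 0.47962755] [85 84 65] [169 164 159]
```

```bash
python3 -c "
from h import *
p,d=snap('scene','s3'); crop(p,220,60,420,280,2.7,'s3c'); print(pose()[0])
P=cloud('scene',d)
import sys
v,u=np.mgrid[:420,:560]
m=(abs(P[...,0]-.52)<.05)&(abs(P[...,1]-.119)<.06)&(P[...,2]>.05)&(P[...,2]<.3)
Z=P[m]; h,e=np.histogram(Z[:,2],bins=np.arange(.05,.3,.01)); print(list(zip(e.round(3),h)))
for z0 in (.08,.09,.1,.12,.14,.16,.2):
  s=Z[abs(Z[:,2]-z0)<.005]; print(z0,len(s), s.min(0).round(3) if len(s) else'', s.max(0).round(3) if len(s) else '')
"
```

```text
[0.52620226 0.11868728 0.062215  ]
[(np.float64(0.05), np.int64(0)), (np.float64(0.06), np.int64(0)), (np.float64(0.07), np.int64(0)), (np.float64(0.08), np.int64(0)), (np.float64(0.09), np.int64(16)), (np.float64(0.1), np.int64(98)), (np.float64(0.11), np.int64(127)), (np.float64(0.12), np.int64(131)), (np.float64(0.13), np.int64(124)), (np.float64(0.14), np.int64(129)), (np.float64(0.15), np.int64(134)), (np.float64(0.16), np.int64(146)), (np.float64(0.17), np.int64(115)), (np.float64(0.18), np.int64(88)), (np.float64(0.19), np.int64(75)), (np.float64(0.2), np.int64(246)), (np.float64(0.21), np.int64(380)), (np.float64(0.22), np.int64(160)), (np.float64(0.23), np.int64(513)), (np.float64(0.24), np.int64(286)), (np.float64(0.25), np.int64(272)), (np.float64(0.26), np.int64(269)), (np.float64(0.27), np.int64(255)), (np.float64(0.28), np.int64(395))]
0.08 0  
0.09 0  
0.1 53 [0.511 0.085 0.097] [0.536 0.149 0.105]
0.12 127 [0.51  0.079 0.115] [0.537 0.156 0.125]
0.14 128 [0.51  0.08  0.135] [0.538 0.155 0.145]
0.16 132 [0.51  0.08  0.155] [0.537 0.155 0.165]
0.2 142 [0.485 0.066 0.195] [0.538 0.161 0.205]
```

```bash
python3 -c "
from h import *
p,d=load('t1');P=cloud('top',d)
for u,v in [(284,200),(286,215),(282,195)]: print('top dark',P[v,u].round(4),p[v,u])
for nm in ('s2a','s3'):
  p,d=load(nm);P=cloud('scene',d)
  for u,v in [(345,165),(275,145),(350,160),(270,140)]: print(nm,P[v,u].round(4),p[v,u])
  for u,v in [(263,213),(264,214)]: print('post',P[v,u].round(4))
p,d=snap('top','t2');P=cloud('top',d)
for u,v in [(284,200),(286,215),(282,195)]: print('top now dark',P[v,u].round(4),p[v,u])
print(pose())
"
```

```text
top dark [0.5383 0.1839 0.2543] [57 58 58]
top dark [0.5101 0.1809 0.2556] [60 61 61]
top dark [0.5472 0.1873 0.2572] [69 69 68]
s2a [0.5292 0.0316 0.2344] [36 37 38]
s2a [0.4943 0.1739 0.2301] [10 17  0]
s2a [0.5471 0.0422 0.2352] [43 44 47]
s2a [0.4917 0.1858 0.2359] [13 18  7]
post [0.4855 0.206  0.0901]
post [0.4865 0.204  0.0887]
s3 [0.5292 0.0316 0.2345] [42 36 42]
s3 [0.4947 0.1746 0.2298] [21 25 26]
s3 [0.543  0.0374 0.2376] [50 48 52]
s3 [0.4895 0.1819 0.2374] [17 18 22]
post [0.4845 0.2041 0.0913]
post [0.4863 0.2037 0.0889]
top now dark [0.5404 0.184  0.2426] [58 60 60]
top now dark [0.5124 0.181  0.2394] [59 61 61]
top now dark [0.5501 0.1875 0.2419] [57 59 59]
(array([0.52669423, 0.11868124, 0.06280155]), Rotation.from_matrix(array([[-0.99473204, -0.10231314,  0.00634022],
                            [-0.10230414,  0.99475166,  0.00172952],
                            [-0.0064839 ,  0.00107177, -0.9999784 ]])), {'time_s': 1.9667, 'qpos': array([ 1.53364141e-01,  3.83652746e-01,  1.66795854e+00,  8.38249702e-04,
        1.08345146e+00, -1.52031138e+00]), 'joint_vel': array([-0.00221442, -0.00888527, -0.00401726, -0.00041578, -0.00628892,
        0.0012573 ]), 'tau': array([ 1.97451138e-01, -5.24171984e+01, -3.02268827e+01, -3.44193621e-03,
        4.94906295e-02,  1.14978975e-02]), 'ee_pos': array([0.52669423, 0.11868124, 0.06280155]), 'eef_rot': array([ 3.14052086,  0.00648394, -3.03910706]), 'force': array([-0.52504437, -0.52768151,  0.79998917]), 'moment': array([ 0.03373671, -0.01000651, -0.02628587]), 'grip_width': 0.05011316357524479})
```

step_arm([
  {"x":0.001,"y":0,"z":0.025,"ax":0,"ay":0,"az":0,"claw":0.05},
  {"x":0.001,"y":0,"z":0.018,"ax":0,"ay":-0.2,"az":0,"claw":0.05},
  {"x":0,"y":0,"z":0.004,"ax":0,"ay":0,"az":0,"claw":0.05},
])

```text
time_s: 2.22
ee_pos: [0.5298, 0.119, 0.0216]
eef_rot: [3.14, 0.022, -3.039]
force: [0.5, 0.1, -0.3]
grip_width: 0.05
```

```bash
python3 -c "
from h import *
p,d=snap('scene','s4'); crop(p,240,160,360,280,5,'s4c')
P=cloud('scene',d);m=(abs(P[...,0]-.52)<.03)&(abs(P[...,1]-.119)<.06)&(P[...,2]>.035)&(P[...,2]<.3); print(np.sort(P[m][:,2])[:10].round(3))
plan(.5245,.1193,.012,np.pi+.104)
"
```

```text
[0.058 0.058 0.059 0.059 0.059 0.059 0.059 0.059 0.059 0.059]
t 2.27 pos [0.53   0.1189 0.022 ] rpy [ 3.14   0.022 -3.039] F [-0.6  0.1 -0.1] w 0.0500 err mm [ -5.5   0.4 -10. ] rot [ 0.1  1.3 -0.1]
  {"x":0.0056,"y":0.0009,"z":0.0098,"ax":0.1,"ay":1.3,"az":-0.1}
```

step_arm([
  {"x":0.0056,"y":0,"z":0.004,"ax":0,"ay":1.3,"az":0,"claw":0.05},
  {"x":0,"y":0,"z":0.003,"ax":0,"ay":0,"az":0,"claw":0.05},
  {"x":0,"y":0,"z":0.003,"ax":0,"ay":0,"az":0,"claw":0.05},
])

```text
time_s: 2.52
ee_pos: [0.5265, 0.1186, 0.0157]
eef_rot: [3.14, 0.002, -3.039]
force: [0.1, 0.8, 0.8]
grip_width: 0.0498
```

```bash
python3 -c "
from h import *
plan(.5245,.1193,.006,np.pi+.104)
"
```

```text
t 2.52 pos [0.5265 0.1186 0.0157] rpy [ 3.140e+00  2.000e-03 -3.039e+00] F [0.1 0.8 0.8] w 0.0498 err mm [-2.   0.7 -9.7] rot [ 0.1  0.1 -0.1]
  {"x":0.0019,"y":0.0009,"z":0.0097,"ax":0.1,"ay":0.1,"az":-0.1}
```

step_arm([
  {"x":0.002,"y":0.0008,"z":0.006,"ax":0,"ay":0,"az":0,"claw":0.05},
  {"x":0,"y":0,"z":0.005,"ax":0,"ay":0,"az":0,"claw":0.05},
  {"x":0,"y":0,"z":0.005,"ax":0,"ay":0,"az":0,"claw":0.05},
])

```text
time_s: 2.77
ee_pos: [0.5255, 0.1194, 0.0003]
eef_rot: [3.14, 0.005, -3.039]
force: [0.1, 0.2, 1.2]
grip_width: 0.0498
```

```bash
python3 -c "
from h import *
plan(.5245,.1193,-.02,np.pi+.104)
p,d=snap('scene','s5'); crop(p,240,160,360,280,5,'s5c')
P=cloud('scene',d);m=(abs(P[...,0]-.52)<.03)&(abs(P[...,1]-.119)<.06)&(P[...,2]>.035)&(P[...,2]<.3); print(np.sort(P[m][:,2])[:10].round(3))
"
```

```text
t 2.77 pos [5.255e-01 1.194e-01 3.000e-04] rpy [ 3.14   0.005 -3.039] F [0.1 0.2 1.2] w 0.0498 err mm [ -1.   -0.1 -20.3] rot [ 0.1  0.3 -0.1]
  {"x":0.0011,"y":-0.0000,"z":0.0203,"ax":0.1,"ay":0.3,"az":-0.1}
[0.035 0.036 0.036 0.037 0.037 0.037 0.038 0.038 0.038 0.038]
```

step_arm([
  {"x":0.001,"y":0,"z":0.008,"ax":0,"ay":0.2,"az":0,"claw":0.05},
  {"x":0.001,"y":0,"z":0.008,"ax":0,"ay":0,"az":0,"claw":0.05},
  {"x":0,"y":0,"z":0.006,"ax":0,"ay":0,"az":0,"claw":0.05},
])

```text
time_s: 3.07
ee_pos: [0.5231, 0.1192, -0.0242]
eef_rot: [3.14, 0.001, -3.039]
force: [0.1, -0.8, 0.3]
grip_width: 0.05
```

```bash
python3 -c "
from h import *
plan(.5245,.1193,-.024,np.pi+.104)
p,d=snap('scene','s6'); crop(p,240,160,360,280,5,'s6c')
P=cloud('scene',d);m=(abs(P[...,0]-.52)<.03)&(abs(P[...,1]-.142-.005)<.01)&(P[...,2]>.0105)&(P[...,2]<.3); print(np.sort(P[m][:,2])[:10].round(3))
"
```

```text
t 3.07 pos [ 0.5231  0.1192 -0.0242] rpy [ 3.140e+00  1.000e-03 -3.039e+00] F [ 0.1 -0.8  0.3] w 0.0500 err mm [1.4 0.1 0.2] rot [ 0.1  0.1 -0.1]
  {"x":-0.0014,"y":-0.0000,"z":-0.0002,"ax":0.1,"ay":0.1,"az":-0.1}
[0.014 0.016 0.017 0.019 0.02  0.02  0.02  0.021 0.021 0.022]
```

step_arm([
  {"x":-0.001,"y":0,"z":0,"ax":0,"ay":0,"az":0,"claw":0.01},
  {"x":0,"y":0,"z":0,"ax":0,"ay":0,"az":0,"claw":0.01},
  {"x":0,"y":0,"z":0,"ax":0,"ay":0,"az":0,"claw":0.01},
  {"x":0,"y":0,"z":0,"ax":0,"ay":0,"az":0,"claw":0.01},
  {"x":0,"y":0,"z":0,"ax":0,"ay":0,"az":0,"claw":0.01},
], grip_force=40)

```text
time_s: 3.53
ee_pos: [0.5233, 0.1192, -0.026]
eef_rot: [3.14, -0.002, -3.039]
force: [0.5, 1.0, -0.2]
grip_width: 0.02
```

```bash
python3 -c "
from h import *
plan(.5503,.2732,.10,np.pi+.0548)
"
```

```text
t 3.53 pos [ 0.5233  0.1192 -0.026 ] rpy [ 3.140e+00 -2.000e-03 -3.039e+00] F [ 0.5  1.  -0.2] w 0.0200 err mm [ 27. 154. 126.] rot [ 0.1 -0.1  2.7]
  {"x":-0.0071,"y":0.0251,"z":-0.0210,"ax":0.0,"ay":-0.0,"az":0.5}
  {"x":-0.0069,"y":0.0252,"z":-0.0210,"ax":0.0,"ay":-0.0,"az":0.5}
  {"x":-0.0067,"y":0.0252,"z":-0.0210,"ax":0.0,"ay":-0.0,"az":0.5}
  {"x":-0.0065,"y":0.0252,"z":-0.0210,"ax":0.0,"ay":-0.0,"az":0.5}
  {"x":-0.0063,"y":0.0253,"z":-0.0210,"ax":0.0,"ay":-0.0,"az":0.5}
  {"x":-0.0061,"y":0.0253,"z":-0.0210,"ax":0.0,"ay":-0.0,"az":0.5}
```

step_arm([
  {"x":0,"y":0,"z":-0.01,"ax":0,"ay":0,"az":0,"claw":0.01},
  {"x":0,"y":0,"z":-0.025,"ax":0,"ay":0,"az":0,"claw":0.01},
  {"x":0,"y":0,"z":-0.03,"ax":0,"ay":0,"az":0,"claw":0.01},
  {"x":0,"y":0,"z":-0.03,"ax":0,"ay":0,"az":0,"claw":0.01},
  {"x":0,"y":0,"z":-0.025,"ax":0,"ay":0,"az":0,"claw":0.01},
])

```text
time_s: 3.95
ee_pos: [0.5195, 0.1183, 0.0952]
eef_rot: [3.14, -0.014, -3.039]
force: [0.4, 0.7, -2.4]
grip_width: 0.0199
```

```bash
python3 -c "
from h import *
plan(.5491,.2731,.10,np.pi+.0538)
"
```

```text
t 3.95 pos [0.5195 0.1183 0.0952] rpy [ 3.14  -0.014 -3.039] F [ 0.4  0.7 -2.4] w 0.0199 err mm [ 29.6 154.8   4.8] rot [ 0.  -0.8  2.8]
  {"x":-0.0113,"y":0.0377,"z":-0.0013,"ax":0.0,"ay":-0.2,"az":0.7}
  {"x":-0.0108,"y":0.0379,"z":-0.0013,"ax":0.0,"ay":-0.2,"az":0.7}
  {"x":-0.0104,"y":0.0380,"z":-0.0012,"ax":0.0,"ay":-0.2,"az":0.7}
  {"x":-0.0099,"y":0.0381,"z":-0.0012,"ax":0.0,"ay":-0.2,"az":0.7}
```

step_arm([
  {"x":-0.008,"y":0.026,"z":-0.003,"ax":0,"ay":-0.3,"az":0.6,"claw":0.01},
  {"x":-0.011,"y":0.036,"z":-0.001,"ax":0,"ay":-0.3,"az":0.6,"claw":0.01},
  {"x":-0.01,"y":0.037,"z":-0.001,"ax":0,"ay":-0.2,"az":0.6,"claw":0.01},
  {"x":-0.009,"y":0.036,"z":-0.001,"ax":0,"ay":0,"az":0.6,"claw":0.01},
  {"x":-0.005,"y":0.018,"z":0,"ax":0,"ay":0,"az":0.4,"claw":0.01},
])

```text
time_s: 4.37
ee_pos: [0.5535, 0.2769, 0.1145]
eef_rot: [3.138, 0.014, -3.097]
force: [0.3, 0.2, -2.5]
grip_width: 0.0197
```

```bash
python3 -c "
from h import *
plan(.5491,.2731,.06,np.pi+.0538)
"
```

```text
t 4.37 pos [0.5535 0.2769 0.1145] rpy [ 3.138  0.014 -3.097] F [ 0.3  0.2 -2.5] w 0.0197 err mm [ -4.4  -3.8 -54.5] rot [ 0.2  0.8 -0.5]
  {"x":0.0027,"y":-0.0019,"z":0.0272,"ax":0.1,"ay":0.4,"az":-0.3}
  {"x":0.0025,"y":-0.0019,"z":0.0272,"ax":0.1,"ay":0.4,"az":-0.3}
```

step_arm([
  {"x":0.004,"y":-0.004,"z":0.02,"ax":0.2,"ay":0.8,"az":-0.5,"claw":0.01},
  {"x":0.002,"y":0,"z":0.025,"ax":0,"ay":0.2,"az":0,"claw":0.01},
  {"x":0,"y":0,"z":0.004,"ax":0,"ay":0,"az":0,"claw":0.01},
  {"x":0,"y":0,"z":0,"ax":0,"ay":0,"az":0,"claw":0.01},
])

```text
time_s: 4.7
ee_pos: [0.5472, 0.2768, 0.0659]
eef_rot: [3.141, -0.003, -3.083]
force: [1.3, 0.5, -1.5]
grip_width: 0.0195
```

```bash
python3 -c "
from h import *
plan(.5491,.2731,.03,np.pi+.0538)
p,d=snap('top','t7'); crop(p,190,150,310,260,6,'t7c')
p,d=snap('scene','s7'); crop(p,200,140,360,260,5,'s7c')
"
```

```text
t 4.70 pos [0.5472 0.2768 0.0659] rpy [ 3.141e+00 -3.000e-03 -3.083e+00] F [ 1.3  0.5 -1.5] w 0.0195 err mm [  1.9  -3.7 -35.9] rot [ 0.  -0.2  0.3]
  {"x":-0.0018,"y":-0.0038,"z":0.0359,"ax":0.0,"ay":-0.2,"az":0.3}
```

step_arm([
  {"x":-0.0015,"y":-0.0038,"z":0.015,"ax":0,"ay":0,"az":0.3,"claw":0.01},
  {"x":0.001,"y":0,"z":0.015,"ax":0,"ay":0,"az":0,"claw":0.01},
  {"x":0,"y":0,"z":0.003,"ax":0,"ay":0,"az":0,"claw":0.01},
  {"x":0,"y":0,"z":0,"ax":0,"ay":0,"az":0,"claw":0.01},
])

```text
time_s: 5.13
ee_pos: [0.5513, 0.272, 0.0391]
eef_rot: [3.139, 0.006, -3.091]
force: [-0.7, 0.3, -2.7]
grip_width: 0.0196
```

```bash
python3 -c "
from h import *
plan(.5491,.2731,.016,np.pi+.0538)
"
```

```text
t 5.13 pos [0.5513 0.272  0.0391] rpy [ 3.139  0.006 -3.091] F [-0.7  0.3 -2.7] w 0.0196 err mm [ -2.2   1.1 -23.1] rot [ 0.2  0.3 -0.2]
  {"x":0.0023,"y":0.0011,"z":0.0231,"ax":0.2,"ay":0.3,"az":-0.2}
```

step_arm([
  {"x":0.002,"y":0.001,"z":0.01,"ax":0.2,"ay":0.3,"az":-0.2,"claw":0.01},
  {"x":0.001,"y":0,"z":0.006,"ax":0,"ay":0,"az":0,"claw":0.01},
  {"x":0,"y":0,"z":0.002,"ax":0,"ay":0,"az":0,"claw":0.01},
  {"x":0,"y":0,"z":0,"ax":0,"ay":0,"az":0,"claw":0.01},
])

```text
time_s: 5.47
ee_pos: [0.5496, 0.273, 0.023]
eef_rot: [3.141, 0.004, -3.088]
force: [-1.0, -0.1, -2.7]
grip_width: 0.0197
```

```bash
python3 -c "
from h import *
plan(.5491,.2731,.016,np.pi+.0538)
"
```

```text
t 5.47 pos [0.5496 0.273  0.023 ] rpy [ 3.141  0.004 -3.088] F [-1.  -0.1 -2.7] w 0.0197 err mm [-0.5  0.1 -7. ] rot [0.  0.2 0. ]
  {"x":0.0005,"y":0.0001,"z":0.0070,"ax":0.0,"ay":0.2,"az":0.0}
```

Aligned to half a millimetre; down the last 7 mm.

step_arm([
  {"x":0.0007,"y":0,"z":0.005,"ax":0,"ay":0.2,"az":0,"claw":0.01},
  {"x":0.0003,"y":0,"z":0.003,"ax":0,"ay":0,"az":0,"claw":0.01},
  {"x":0,"y":0,"z":0.002,"ax":0,"ay":0,"az":0,"claw":0.01},
])

```text
time_s: 5.72
ee_pos: [0.5492, 0.2732, 0.0159]
eef_rot: [3.141, 0.002, -3.087]
force: [-20.5, -9.2, 40.8]
grip_width: 0.0197
```

```bash
python3 -c "
from h import *
plan(.5491,.2731,.016,np.pi+.0538)
"
```

```text
t 5.72 pos [0.5492 0.2732 0.0159] rpy [ 3.141e+00  2.000e-03 -3.087e+00] F [-20.5  -9.2  40.8] w 0.0197 err mm [-0.1 -0.1  0.1] rot [0.  0.1 0. ]
  {"x":0.0001,"y":-0.0001,"z":-0.0001,"ax":0.0,"ay":0.1,"az":0.0}
```

step_arm([
  {"x":0,"y":0,"z":0,"ax":0,"ay":0,"az":0,"claw":0.034},
  {"x":0,"y":0,"z":0,"ax":0,"ay":0,"az":0,"claw":0.034},
  {"x":0,"y":0,"z":-0.003,"ax":0,"ay":0,"az":0,"claw":0.034},
])

```text
time_s: 5.97
ee_pos: [0.5498, 0.2735, 0.0204]
eef_rot: [3.14, 0.004, -3.087]
force: [0.1, 0.8, -0.1]
grip_width: 0.0333
```

step_arm([
  {"x":0,"y":0,"z":-0.025,"ax":0,"ay":0,"az":0,"claw":0.034},
  {"x":0,"y":0,"z":-0.035,"ax":0,"ay":0,"az":0,"claw":0.034},
  {"x":0,"y":0,"z":-0.035,"ax":0,"ay":0,"az":0,"claw":0.034},
  {"x":0,"y":0,"z":-0.03,"ax":0,"ay":0,"az":0,"claw":0.034},
])

```text
time_s: 6.3
ee_pos: [0.5466, 0.2722, 0.1434]
eef_rot: [-3.139, -0.007, -3.087]
force: [0.0, -0.1, 0.4]
grip_width: 0.0339
```

```bash
python3 -c "
from h import *
plan(.4676,.0031,.11,np.pi+.35)
p,d=snap('scene','s8'); crop(p,200,140,360,260,5,'s8c')
"
```

```text
t 6.30 pos [0.5466 0.2722 0.1434] rpy [-3.139 -0.007 -3.087] F [ 0.  -0.1  0.4] w 0.0339 err mm [ -79.  -269.1  -33.4] rot [ -0.1  -0.4 -16.9]
  {"x":0.0117,"y":-0.0330,"z":0.0043,"ax":-0.0,"ay":-0.1,"az":-2.1}
  {"x":0.0129,"y":-0.0326,"z":0.0043,"ax":-0.0,"ay":-0.1,"az":-2.1}
  {"x":0.0141,"y":-0.0321,"z":0.0043,"ax":-0.0,"ay":-0.1,"az":-2.1}
  {"x":0.0153,"y":-0.0315,"z":0.0043,"ax":-0.0,"ay":-0.1,"az":-2.1}
  {"x":0.0164,"y":-0.0310,"z":0.0043,"ax":-0.0,"ay":-0.1,"az":-2.1}
  {"x":0.0176,"y":-0.0303,"z":0.0042,"ax":-0.0,"ay":-0.1,"az":-2.1}
  {"x":0.0187,"y":-0.0297,"z":0.0042,"ax":-0.0,"ay":-0.1,"az":-2.1}
  {"x":0.0198,"y":-0.0290,"z":0.0042,"ax":-0.0,"ay":-0.1,"az":-2.1}
```

step_arm([
  {"x":0.008,"y":-0.022,"z":0,"ax":0,"ay":-0.2,"az":-2.5,"claw":0.034},
  {"x":0.013,"y":-0.033,"z":0,"ax":0,"ay":-0.2,"az":-3.5,"claw":0.034},
  {"x":0.014,"y":-0.032,"z":0,"ax":0,"ay":0,"az":-3.5,"claw":0.034},
  {"x":0.016,"y":-0.031,"z":0,"ax":0,"ay":0,"az":-3.5,"claw":0.034},
  {"x":0.018,"y":-0.03,"z":0,"ax":0,"ay":0,"az":-3.5,"claw":0.034},
])

```text
time_s: 6.77
ee_pos: [0.5069, 0.1158, 0.1527]
eef_rot: [-3.14, 0.018, -2.782]
force: [0.5, -0.3, -0.1]
grip_width: 0.0337
```

```bash
python3 -c "
from h import *
plan(.468,.003,.11,np.pi+.5)
p,d=snap('top','t8'); crop(p,190,150,310,260,6,'t8c')
"
```

```text
t 6.77 pos [0.5069 0.1158 0.1527] rpy [-3.14   0.018 -2.782] F [ 0.5 -0.3 -0.1] w 0.0337 err mm [ -38.9 -112.8  -42.7] rot [-0.1  1.  -8. ]
  {"x":0.0192,"y":-0.0230,"z":0.0104,"ax":-0.0,"ay":0.3,"az":-2.0}
  {"x":0.0200,"y":-0.0223,"z":0.0104,"ax":-0.0,"ay":0.3,"az":-2.0}
  {"x":0.0207,"y":-0.0216,"z":0.0105,"ax":-0.0,"ay":0.3,"az":-2.0}
  {"x":0.0214,"y":-0.0209,"z":0.0106,"ax":-0.0,"ay":0.3,"az":-2.0}
```

step_arm([
  {"x":0.019,"y":-0.023,"z":0,"ax":0,"ay":0.5,"az":-2,"claw":0.034},
  {"x":0.02,"y":-0.022,"z":0.008,"ax":0,"ay":0.3,"az":-2,"claw":0.034},
  {"x":0.021,"y":-0.022,"z":0.014,"ax":0,"ay":0.2,"az":-2,"claw":0.034},
  {"x":0.016,"y":-0.016,"z":0.014,"ax":0,"ay":0,"az":-1.5,"claw":0.034},
  {"x":0,"y":0,"z":0,"ax":0,"ay":0,"az":0,"claw":0.034},
])

```text
time_s: 7.23
ee_pos: [0.4684, -0.0017, 0.1165]
eef_rot: [-3.136, 0.004, -2.641]
force: [0.2, 0.7, -0.7]
grip_width: 0.0341
```

```bash
python3 -c "
from h import *
plan(.468,.003,.08,np.pi+.5)
p,d=snap('top','t9'); crop(p,190,150,310,260,6,'t9c')
c1=lambda u,v:(190+u/6,150+v/6)
print('plate',holes(p,'top',[c1(275,468),c1(420,455),c1(263,278),c1(408,273)],.05,4)[:3])
p,d=snap('scene','s9'); crop(p,240,60,440,300,2.5,'s9c')
"
```

```text
t 7.23 pos [ 0.4684 -0.0017  0.1165] rpy [-3.136  0.004 -2.641] F [ 0.2  0.7 -0.7] w 0.0341 err mm [ -0.4   4.7 -36.5] rot [-0.3  0.2  0. ]
  {"x":-0.0017,"y":0.0045,"z":0.0364,"ax":-0.3,"ay":0.2,"az":0.0}
 hole [236.28 225.7 ] area 27.1
 hole [259.3  224.51] area 13.0
 hole [233.32 195.75] area 17.5
 hole [259.   194.86] area 43.8
plate (array([0.55342258, 0.27059632]), np.float64(0.029746223446712374), array([0.00231002, 0.00173136, 0.00279816, 0.00313347]))
```

step_arm([
  {"x":-0.0017,"y":0.0045,"z":0.015,"ax":-0.3,"ay":0.2,"az":0,"claw":0.034},
  {"x":0,"y":0,"z":0.015,"ax":0,"ay":0,"az":0,"claw":0.034},
  {"x":0,"y":0,"z":0,"ax":0,"ay":0,"az":0,"claw":0.034},
])

```text
time_s: 7.58
ee_pos: [0.4725, 0.0076, 0.0903]
eef_rot: [-3.138, 0.007, -2.644]
force: [-0.4, -0.5, 0.1]
grip_width: 0.0339
```

```bash
python3 -c "
from h import *
plan(.468,.003,.016,np.pi+.5)
p,d=snap('scene','s10'); crop(p,270,160,390,300,4.2,'s10c')
"
```

```text
t 7.58 pos [0.4725 0.0076 0.0903] rpy [-3.138  0.007 -2.644] F [-0.4 -0.5  0.1] w 0.0339 err mm [ -4.5  -4.6 -74.3] rot [-0.2  0.4 -0.1]
  {"x":0.0034,"y":-0.0008,"z":0.0371,"ax":-0.1,"ay":0.2,"az":-0.1}
  {"x":0.0032,"y":-0.0009,"z":0.0371,"ax":-0.1,"ay":0.2,"az":-0.1}
```

step_arm([
  {"x":0.0065,"y":-0.0016,"z":0.01,"ax":0,"ay":0.3,"az":0,"claw":0.034},
  {"x":0,"y":0,"z":0.004,"ax":0,"ay":0,"az":0,"claw":0.034},
  {"x":0,"y":0,"z":0,"ax":0,"ay":0,"az":0,"claw":0.034},
])

```text
time_s: 7.88
ee_pos: [0.4695, 0.0041, 0.0788]
eef_rot: [-3.136, 0.006, -2.642]
force: [-0.5, -0.0, 0.3]
grip_width: 0.0341
```

```bash
python3 -c "
from h import *
plan(.468,.003,.016,np.pi+.5)
"
```

```text
t 7.88 pos [0.4695 0.0041 0.0788] rpy [-3.136  0.006 -2.642] F [-0.5 -0.   0.3] w 0.0341 err mm [ -1.5  -1.1 -62.8] rot [-0.3  0.3 -0. ]
  {"x":0.0011,"y":0.0001,"z":0.0314,"ax":-0.2,"ay":0.2,"az":-0.0}
  {"x":0.0010,"y":-0.0000,"z":0.0314,"ax":-0.2,"ay":0.2,"az":-0.0}
```

step_arm([
  {"x":0.0025,"y":0,"z":0.018,"ax":-0.2,"ay":0.3,"az":0,"claw":0.034},
  {"x":0.001,"y":0,"z":0.018,"ax":0,"ay":0.1,"az":0,"claw":0.034},
  {"x":0.001,"y":0,"z":0.014,"ax":0,"ay":0.1,"az":0,"claw":0.034},
  {"x":0,"y":0,"z":0.005,"ax":0,"ay":0,"az":0,"claw":0.034},
  {"x":0,"y":0,"z":0,"ax":0,"ay":0,"az":0,"claw":0.034},
])

```text
time_s: 8.3
ee_pos: [0.4676, 0.0019, 0.0244]
eef_rot: [-3.137, 0.001, -2.642]
force: [0.1, -0.3, -1.2]
grip_width: 0.0342
```

```bash
python3 -c "
from h import *
plan(.468,.003,.016,np.pi+.5)
"
```

```text
t 8.30 pos [0.4676 0.0019 0.0244] rpy [-3.137e+00  1.000e-03 -2.642e+00] F [ 0.1 -0.3 -1.2] w 0.0342 err mm [ 0.4  1.1 -8.4] rot [-0.3  0.  -0. ]
  {"x":-0.0008,"y":0.0008,"z":0.0084,"ax":-0.3,"ay":0.0,"az":-0.0}
```

step_arm([
  {"x":-0.0005,"y":0.0008,"z":0.006,"ax":-0.3,"ay":0,"az":0,"claw":0.034},
  {"x":0,"y":0,"z":0,"ax":0,"ay":0,"az":0,"claw":0.03},
  {"x":0,"y":0,"z":0,"ax":0,"ay":0,"az":0,"claw":0.005},
  {"x":0,"y":0,"z":0,"ax":0,"ay":0,"az":0,"claw":0.005},
  {"x":0,"y":0,"z":0,"ax":0,"ay":0,"az":0,"claw":0.005},
], grip_force=20)

```text
time_s: 8.72
ee_pos: [0.4695, 0.003, 0.0206]
eef_rot: [-3.14, 0.004, -2.642]
force: [0.7, -0.2, -0.8]
grip_width: 0.0155
```

step_arm([
  {"x":0,"y":0,"z":0,"ax":0,"ay":0,"az":0,"claw":0.005},
  {"x":0,"y":0,"z":0,"ax":0,"ay":0,"az":0,"claw":0.005},
], grip_force=45)

```text
time_s: 8.88
ee_pos: [0.4697, 0.003, 0.0211]
eef_rot: [-3.14, 0.005, -2.642]
force: [0.4, -0.2, -0.4]
grip_width: 0.0147
```

```bash
python3 -c "
from h import *
plan(.468,.003,.016,np.pi+.5)
"
```

```text
t 8.88 pos [0.4697 0.003  0.0211] rpy [-3.14   0.005 -2.642] F [ 0.4 -0.2 -0.4] w 0.0147 err mm [-1.7  0.  -5.1] rot [-0.1  0.3 -0. ]
  {"x":0.0015,"y":0.0009,"z":0.0051,"ax":-0.1,"ay":0.3,"az":-0.0}
```

```bash
python3 -c "
from h import *
y=.0548; fx=np.array([np.cos(y),np.sin(y),0]); fy=np.array([-np.sin(y),np.cos(y),0]); B=np.array([.5503,.2732,.042])
H=B+.11*fy; H[2]=.095; print('hinge',H)
for a in np.arange(1.5,2.0,.05):
  b=H+.23*(np.cos(a)*-fy+np.array([0,0,np.sin(a)])); print(round(a,2),b.round(3),proj('top',b).round(1),proj('scene',b).round(1))
p,d=load('top0');P=cloud('top',d)
for r in range(175,225,8): print(P[r,164:172].round(3)[:,1:].tolist())
for h in HL: print((B[:2]+fx[:2]*h[0]+fy[:2]*h[1]).round(4))
"
```

```text
hinge [0.54427502 0.38303487 0.095     ]
1.5 [0.545 0.367 0.324] [176.2 192. ] [246.3  66.7]
1.55 [0.545 0.378 0.325] [169.4 192.5] [243.3  65.6]
1.6 [0.544 0.39  0.325] [162.7 193. ] [240.4  64.8]
1.65 [0.543 0.401 0.324] [156.1 193.7] [237.5  64.4]
1.7 [0.543 0.413 0.323] [149.6 194.3] [234.8  64.2]
1.75 [0.542 0.424 0.321] [143.3 195.1] [232.1  64.3]
1.8 [0.541 0.435 0.319] [137.2 195.9] [229.5  64.7]
1.85 [0.541 0.446 0.316] [131.3 196.7] [227.   65.4]
1.9 [0.54  0.457 0.313] [125.6 197.6] [224.6  66.4]
1.95 [0.54  0.468 0.309] [120.2 198.5] [222.3  67.6]
[[0.473, 0.001], [0.398, 0.28], [0.396, 0.28], [0.395, 0.277], [0.394, 0.274], [0.394, 0.266], [0.394, 0.258], [0.394, 0.252]]
[[0.474, -0.002], [0.399, 0.277], [0.396, 0.278], [0.394, 0.279], [0.394, 0.275], [0.392, 0.273], [0.393, 0.262], [0.393, 0.255]]
[[0.474, -0.004], [0.399, 0.276], [0.396, 0.279], [0.394, 0.28], [0.392, 0.28], [0.391, 0.279], [0.392, 0.264], [0.392, 0.259]]
[[0.472, 0.002], [0.472, -0.005], [0.396, 0.279], [0.394, 0.279], [0.392, 0.279], [0.391, 0.276], [0.39, 0.272], [0.391, 0.26]]
[[0.473, -0.001], [0.469, 0.002], [0.396, 0.276], [0.394, 0.277], [0.392, 0.278], [0.39, 0.28], [0.39, 0.273], [0.39, 0.266]]
[[0.472, -0.0], [0.47, 0.001], [0.467, 0.001], [0.394, 0.28], [0.391, 0.282], [0.39, 0.281], [0.389, 0.276], [0.39, 0.264]]
[[0.389, 0.319], [0.389, 0.311], [0.388, 0.309], [0.388, 0.301], [0.388, 0.293], [0.388, 0.288], [0.388, 0.279], [0.388, 0.274]]
[0.5129 0.2982]
[0.5158 0.2443]
[0.5848 0.3021]
[0.5877 0.2482]
```

step_arm([
  {"x":0,"y":0,"z":-0.01,"ax":0,"ay":0.3,"az":0,"claw":0.005},
  {"x":0,"y":0,"z":-0.02,"ax":0,"ay":0,"az":0,"claw":0.005},
  {"x":0,"y":0,"z":-0.025,"ax":0,"ay":0,"az":0,"claw":0.005},
  {"x":0,"y":0,"z":-0.03,"ax":0,"ay":0,"az":0,"claw":0.005},
  {"x":0,"y":0,"z":-0.03,"ax":0,"ay":0,"az":0,"claw":0.005},
])

```text
time_s: 9.3
ee_pos: [0.4658, 0.0034, 0.1348]
eef_rot: [3.137, -0.011, -2.642]
force: [0.1, 0.4, -1.5]
grip_width: 0.0155
```

```bash
python3 -c "
from h import *
plan(.5134,.2967,.14,1.876)
p,d=snap('scene','s11'); crop(p,240,100,440,300,3,'s11c')
"
```

```text
t 9.30 pos [0.4658 0.0034 0.1348] rpy [ 3.137 -0.011 -2.642] F [ 0.1  0.4 -1.5] w 0.0155 err mm [ 47.6 293.3   5.2] rot [ -0.4  -0.7 101.1]
  {"x":-0.0121,"y":0.0157,"z":-0.0004,"ax":-0.0,"ay":-0.0,"az":6.7}
  {"x":-0.0102,"y":0.0170,"z":-0.0004,"ax":-0.0,"ay":-0.0,"az":6.7}
  {"x":-0.0082,"y":0.0181,"z":-0.0004,"ax":-0.0,"ay":-0.0,"az":6.7}
  {"x":-0.0060,"y":0.0189,"z":-0.0004,"ax":-0.0,"ay":-0.0,"az":6.7}
  {"x":-0.0037,"y":0.0195,"z":-0.0003,"ax":-0.0,"ay":-0.0,"az":6.7}
  {"x":-0.0014,"y":0.0198,"z":-0.0003,"ax":-0.0,"ay":-0.0,"az":6.7}
  {"x":0.0009,"y":0.0198,"z":-0.0003,"ax":-0.0,"ay":-0.0,"az":6.7}
  {"x":0.0032,"y":0.0195,"z":-0.0003,"ax":-0.0,"ay":-0.0,"az":6.7}
  {"x":0.0055,"y":0.0190,"z":-0.0003,"ax":-0.0,"ay":-0.0,"az":6.7}
  {"x":0.0077,"y":0.0183,"z":-0.0003,"ax":-0.0,"ay":-0.0,"az":6.7}
  {"x":0.0098,"y":0.0172,"z":-0.0003,"ax":-0.0,"ay":-0.0,"az":6.7}
  {"x":0.0117,"y":0.0160,"z":-0.0003,"ax":-0.0,"ay":-0.0,"az":6.7}
  {"x":0.0135,"y":0.0145,"z":-0.0003,"ax":-0.0,"ay":-0.0,"az":6.7}
  {"x":0.0151,"y":0.0128,"z":-0.0003,"ax":-0.0,"ay":-0.0,"az":6.7}
  {"x":0.0165,"y":0.0109,"z":-0.0003,"ax":-0.0,"ay":-0.0,"az":6.7}
```

step_arm([
  {"x":-0.012,"y":0.0155,"z":0,"ax":-0.2,"ay":-0.5,"az":6.7,"claw":0.005},
  {"x":-0.01,"y":0.017,"z":0,"ax":0,"ay":0,"az":6.7,"claw":0.005},
  {"x":-0.008,"y":0.018,"z":0,"ax":0,"ay":0,"az":6.7,"claw":0.005},
  {"x":-0.006,"y":0.019,"z":0,"ax":0,"ay":0,"az":6.7,"claw":0.005},
  {"x":-0.004,"y":0.0195,"z":0,"ax":0,"ay":0,"az":6.7,"claw":0.005},
])

```text
time_s: 9.77
ee_pos: [0.4865, 0.1015, 0.1454]
eef_rot: [3.135, 0.011, 3.032]
force: [0.3, 0.2, -0.8]
grip_width: 0.0156
```

step_arm([
  {"x":-0.0015,"y":0.02,"z":0,"ax":0,"ay":0,"az":6.7,"claw":0.005},
  {"x":0.001,"y":0.02,"z":0,"ax":0,"ay":0,"az":6.7,"claw":0.005},
  {"x":0.003,"y":0.0195,"z":0,"ax":0,"ay":0,"az":6.7,"claw":0.005},
  {"x":0.0055,"y":0.019,"z":0,"ax":0,"ay":0,"az":6.7,"claw":0.005},
  {"x":0.0077,"y":0.018,"z":0,"ax":0,"ay":0,"az":6.7,"claw":0.005},
])

```text
time_s: 10.18
ee_pos: [0.5056, 0.204, 0.1456]
eef_rot: [3.13, 0.006, 2.417]
force: [-0.1, 0.4, -1.2]
grip_width: 0.0151
```

```bash
python3 -c "
from h import *
plan(.5134,.2967,.13,1.876)
p,d=snap('scene','s12'); crop(p,200,100,400,300,3,'s12c')
"
```

```text
t 10.18 pos [0.5056 0.204  0.1456] rpy [3.13  0.006 2.417] F [-0.1  0.4 -1.2] w 0.0151 err mm [  7.8  92.7 -15.6] rot [ 0.7  0.1 31. ]
  {"x":0.0111,"y":0.0149,"z":0.0032,"ax":0.1,"ay":0.0,"az":6.2}
  {"x":0.0127,"y":0.0136,"z":0.0032,"ax":0.1,"ay":0.0,"az":6.2}
  {"x":0.0141,"y":0.0121,"z":0.0032,"ax":0.1,"ay":0.0,"az":6.2}
  {"x":0.0153,"y":0.0106,"z":0.0031,"ax":0.1,"ay":0.0,"az":6.2}
  {"x":0.0163,"y":0.0089,"z":0.0031,"ax":0.1,"ay":0.0,"az":6.2}
```

step_arm([
  {"x":0.011,"y":0.0145,"z":0,"ax":0.4,"ay":0,"az":6.2,"claw":0.005},
  {"x":0.0125,"y":0.013,"z":0,"ax":0.3,"ay":0,"az":6.2,"claw":0.005},
  {"x":0.0135,"y":0.012,"z":0,"ax":0,"ay":0,"az":6.2,"claw":0.005},
  {"x":0.014,"y":0.01,"z":0,"ax":0,"ay":0,"az":6,"claw":0.005},
  {"x":0.011,"y":0.006,"z":0,"ax":0,"ay":0,"az":5.5,"claw":0.005},
])

```text
time_s: 10.65
ee_pos: [0.5139, 0.2934, 0.1442]
eef_rot: [3.141, 0.004, 1.865]
force: [-0.0, -0.3, -1.0]
grip_width: 0.0151
```

step_arm([
  {"x":0,"y":0,"z":0.001,"ax":0,"ay":0,"az":0,"claw":0.005},
  {"x":0,"y":0,"z":0.001,"ax":0,"ay":0,"az":0,"claw":0.005},
])

```text
time_s: 10.82
ee_pos: [0.5136, 0.2949, 0.1414]
eef_rot: [3.141, 0.004, 1.866]
force: [-0.1, -0.0, -1.5]
grip_width: 0.0153
```

```bash
python3 -c "
from h import *
plan(.5134,.2967,.125,1.876)
p,d=snap('scene','s13'); crop(p,200,130,320,250,5,'s13c')
"
```

```text
t 10.82 pos [0.5136 0.2949 0.1414] rpy [3.141 0.004 1.866] F [-0.1 -0.  -1.5] w 0.0153 err mm [ -0.2   1.8 -16.4] rot [ 0.   0.2 -0.6]
  {"x":0.0018,"y":0.0003,"z":0.0163,"ax":0.0,"ay":0.2,"az":-0.6}
```

```bash
python3 -c "
from h import *
t=pose()[0]
for off in ([0,0],[-.0005,.0015]):
  c=np.array([t[0]+off[0],t[1]+off[1]])
  for z in (.1244,.162,.158): print(off,z,((proj('scene',[*c,z])-[200,130])*5).round(1))
# hole location on scene
print(((proj('scene',[[.5129,.2982,.05],[.5158,.2443,.05],[.5848,.3021,.05],[.5877,.2482,.05]])-[200,130])*5).round(0).tolist())
p,d=load('s13'); P=cloud('scene',d)
for r in (158,160,161): print(r,P[r,246:258].round(3).tolist())
"
```

```text
[0, 0] 0.1244 [265.1 234.7]
[0, 0] 0.162 [261.8 146.2]
[0, 0] 0.158 [262.2 155.8]
[-0.0005, 0.0015] 0.1244 [262.2 233.7]
[-0.0005, 0.0015] 0.162 [258.9 145.3]
[-0.0005, 0.0015] 0.158 [259.2 154.9]
[[266.0, 398.0], [337.0, 448.0], [409.0, 354.0], [483.0, 400.0]]
158 [[0.545, 0.385, 0.129], [0.506, 0.303, 0.163], [0.505, 0.297, 0.166], [0.506, 0.294, 0.166], [0.507, 0.292, 0.167], [0.508, 0.29, 0.167], [0.511, 0.29, 0.167], [0.512, 0.288, 0.167], [0.515, 0.29, 0.166], [0.52, 0.296, 0.163], [0.522, 0.296, 0.162], [0.573, 0.387, 0.123]]
160 [[0.545, 0.386, 0.124], [0.502, 0.295, 0.163], [0.502, 0.292, 0.164], [0.505, 0.293, 0.163], [0.506, 0.29, 0.163], [0.508, 0.289, 0.163], [0.508, 0.286, 0.164], [0.511, 0.288, 0.163], [0.513, 0.288, 0.163], [0.516, 0.288, 0.162], [0.518, 0.288, 0.161], [0.572, 0.385, 0.119]]
161 [[0.546, 0.387, 0.122], [0.503, 0.297, 0.16], [0.502, 0.291, 0.162], [0.504, 0.291, 0.162], [0.506, 0.291, 0.161], [0.507, 0.288, 0.162], [0.509, 0.288, 0.162], [0.51, 0.286, 0.162], [0.512, 0.286, 0.162], [0.515, 0.287, 0.161], [0.569, 0.384, 0.118], [0.574, 0.389, 0.115]]
```

step_arm([
  {"x":0.0018,"y":0.0003,"z":0.015,"ax":0,"ay":0.2,"az":0,"claw":0.005},
  {"x":0,"y":0,"z":0.02,"ax":0,"ay":0,"az":0,"claw":0.005},
  {"x":0,"y":0,"z":0.015,"ax":0,"ay":0,"az":0,"claw":0.005},
  {"x":0,"y":0,"z":0.003,"ax":0,"ay":0,"az":0,"claw":0.005},
  {"x":0,"y":0,"z":0,"ax":0,"ay":0,"az":0,"claw":0.005},
])

```text
time_s: 11.28
ee_pos: [0.5139, 0.2923, 0.0873]
eef_rot: [3.14, 0.0, 1.879]
force: [0.2, -0.9, -0.4]
grip_width: 0.0153
```

```bash
python3 -c "
from h import *
plan(.5134,.2967,.031,1.876)
p,d=snap('scene','s14'); crop(p,200,130,320,250,5,'s14c')
t=pose()[0]
for off in ([0,0],[-.0005,.0015]):
  c=np.array([t[0]+off[0],t[1]+off[1]])
  for z in (t[2]-.017,t[2]+.021): print(off,z,((proj('scene',[*c,z])-[200,130])*5).round(1))
"
```

```text
t 11.28 pos [0.5139 0.2923 0.0873] rpy [3.14  0.    1.879] F [ 0.2 -0.9 -0.4] w 0.0153 err mm [ -0.5   4.4 -56.3] rot [0.1 0.  0.2]
  {"x":0.0022,"y":0.0004,"z":0.0281,"ax":0.0,"ay":0.0,"az":0.1}
  {"x":0.0022,"y":0.0004,"z":0.0281,"ax":0.0,"ay":0.0,"az":0.1}
[0, 0] 0.07061308616405947 [273.4 357.6]
[0, 0] 0.10861308616405947 [270.3 272.7]
[-0.0005, 0.0015] 0.07061308616405947 [270.6 356.6]
[-0.0005, 0.0015] 0.10861308616405947 [267.5 271.7]
```

step_arm([
  {"x":0.0045,"y":0.0005,"z":0.003,"ax":0,"ay":0,"az":0,"claw":0.005},
  {"x":0,"y":0,"z":0.002,"ax":0,"ay":0,"az":0,"claw":0.005},
  {"x":0,"y":0,"z":0,"ax":0,"ay":0,"az":0,"claw":0.005},
])

```text
time_s: 11.58
ee_pos: [0.5142, 0.2969, 0.0848]
eef_rot: [3.137, -0.0, 1.88]
force: [-1.3, 0.0, -0.4]
grip_width: 0.0151
```

```bash
python3 -c "
from h import *
plan(.5134,.2967,.031,1.876)
p,d=snap('scene','s15'); crop(p,230,180,310,240,8,'s15c')
print(((proj('scene',[[.5129,.2982,.05],[.5158,.2443,.05],[.5848,.3021,.05],[.5877,.2482,.05]])-[230,180])*8).round(0).tolist())
"
```

```text
t 11.58 pos [0.5142 0.2969 0.0848] rpy [ 3.137 -0.     1.88 ] F [-1.3  0.  -0.4] w 0.0151 err mm [ -0.8  -0.2 -53.8] rot [ 0.3 -0.   0.2]
  {"x":0.0000,"y":-0.0005,"z":0.0269,"ax":0.1,"ay":-0.0,"az":0.1}
  {"x":0.0000,"y":-0.0005,"z":0.0269,"ax":0.1,"ay":-0.0,"az":0.1}
[[185.0, 236.0], [298.0, 317.0], [414.0, 166.0], [532.0, 241.0]]
```

step_arm([
  {"x":0.001,"y":-0.0005,"z":0.01,"ax":0.2,"ay":0,"az":0,"claw":0.005},
  {"x":0.001,"y":0,"z":0.01,"ax":0,"ay":0,"az":0,"claw":0.005},
  {"x":0,"y":0,"z":0.003,"ax":0,"ay":0,"az":0,"claw":0.005},
])

```text
time_s: 11.88
ee_pos: [0.5138, 0.2994, 0.0617]
eef_rot: [3.137, -0.001, 1.88]
force: [-0.1, 0.4, -0.8]
grip_width: 0.015
```

```bash
python3 -c "
from h import *
plan(.5134,.2967,.031,1.876)
"
```

```text
t 11.88 pos [0.5138 0.2994 0.0617] rpy [ 3.137e+00 -1.000e-03  1.880e+00] F [-0.1  0.4 -0.8] w 0.0150 err mm [ -0.4  -2.7 -30.7] rot [ 0.3 -0.   0.2]
  {"x":-0.0024,"y":-0.0014,"z":0.0306,"ax":0.3,"ay":-0.0,"az":0.2}
```

step_arm([
  {"x":-0.0025,"y":-0.001,"z":0.004,"ax":0.2,"ay":0,"az":0,"claw":0.005},
  {"x":0,"y":0,"z":0.004,"ax":0,"ay":0,"az":0,"claw":0.005},
  {"x":0,"y":0,"z":0,"ax":0,"ay":0,"az":0,"claw":0.005},
])

```text
time_s: 12.13
ee_pos: [0.5128, 0.2961, 0.0509]
eef_rot: [-3.139, -0.0, 1.881]
force: [-1.3, 0.3, -1.5]
grip_width: 0.0155
```

```bash
python3 -c "
from h import *
plan(.5134,.2967,.031,1.876)
"
```

```text
t 12.13 pos [0.5128 0.2961 0.0509] rpy [-3.139 -0.     1.881] F [-1.3  0.3 -1.5] w 0.0155 err mm [  0.6   0.6 -19.9] rot [-0.1 -0.   0.3]
  {"x":0.0003,"y":0.0008,"z":0.0199,"ax":-0.1,"ay":-0.0,"az":0.3}
```

step_arm([
  {"x":0.0005,"y":0.0005,"z":0.006,"ax":0,"ay":0,"az":0,"claw":0.005},
  {"x":0.0003,"y":0,"z":0.005,"ax":0,"ay":0,"az":0,"claw":0.005},
  {"x":0,"y":0,"z":0.002,"ax":0,"ay":0,"az":0,"claw":0.005},
])

```text
time_s: 12.38
ee_pos: [0.5131, 0.2973, 0.0375]
eef_rot: [-3.14, -0.001, 1.88]
force: [-2.7, 1.3, 3.2]
grip_width: 0.0153
```

```bash
python3 -c "
from h import *
plan(.5134,.2967,.031,1.876); print(pose()[2]['moment'])
"
```

```text
t 12.38 pos [0.5131 0.2973 0.0375] rpy [-3.14e+00 -1.00e-03  1.88e+00] F [-2.7  1.3  3.2] w 0.0153 err mm [ 0.3 -0.6 -6.5] rot [-0.1 -0.   0.2]
  {"x":-0.0007,"y":0.0001,"z":0.0065,"ax":-0.1,"ay":-0.0,"az":0.2}
[ 0.30655878  0.50210181 -0.04939989]
```

step_arm([
  {"x":-0.0004,"y":0,"z":0.004,"ax":0,"ay":0,"az":0,"claw":0.005},
  {"x":0,"y":0,"z":0.003,"ax":0,"ay":0,"az":0,"claw":0.005},
  {"x":0,"y":0,"z":0.002,"ax":0,"ay":0,"az":0,"claw":0.005},
])

```text
time_s: 12.63
ee_pos: [0.5135, 0.2981, 0.0301]
eef_rot: [3.141, -0.002, 1.881]
force: [-15.8, -7.6, 40.3]
grip_width: 0.0155
```

```bash
python3 -c "
from h import *
plan(.5134,.2967,.031,1.876); print(pose()[2]['moment'])
"
```

```text
t 12.63 pos [0.5135 0.2981 0.0301] rpy [ 3.141e+00 -2.000e-03  1.881e+00] F [-15.8  -7.6  40.3] w 0.0155 err mm [-0.1 -1.4  0.9] rot [ 0.  -0.1  0.3]
  {"x":-0.0013,"y":-0.0005,"z":-0.0009,"ax":0.0,"ay":-0.1,"az":0.3}
[-1.47063743  3.34565442  0.03837375]
```

step_arm([
  {"x":0,"y":0,"z":0,"ax":0,"ay":0,"az":0,"claw":0.03},
  {"x":0,"y":0,"z":0,"ax":0,"ay":0,"az":0,"claw":0.03},
  {"x":-0.001,"y":0,"z":-0.005,"ax":0,"ay":0,"az":0,"claw":0.03},
])

```text
time_s: 12.88
ee_pos: [0.5141, 0.2968, 0.0349]
eef_rot: [3.141, -0.001, 1.881]
force: [-0.2, -0.3, 0.4]
grip_width: 0.0289
```

step_arm([
  {"x":0,"y":0,"z":-0.02,"ax":0,"ay":0,"az":0,"claw":0.03},
  {"x":0,"y":0,"z":-0.03,"ax":0,"ay":0,"az":0,"claw":0.03},
  {"x":0,"y":0,"z":-0.03,"ax":0,"ay":0,"az":0,"claw":0.03},
  {"x":-0.01,"y":0,"z":-0.02,"ax":0,"ay":0,"az":-3,"claw":0.03},
])

```text
time_s: 13.22
ee_pos: [0.5151, 0.286, 0.1342]
eef_rot: [-3.134, 0.0, 1.933]
force: [0.2, 0.0, 0.2]
grip_width: 0.0301
```

```bash
python3 -c "
from h import *
plan(.5077,.0035,.12,np.pi)
p,d=snap('scene','s16'); crop(p,200,130,320,250,5,'s16c')
"
```

```text
t 13.22 pos [0.5151 0.286  0.1342] rpy [-3.134  0.     1.933] F [0.2 0.  0.2] w 0.0301 err mm [  -7.4 -282.5  -14.2] rot [ -0.4  -0.2 -69.2]
  {"x":-0.0262,"y":-0.0107,"z":0.0015,"ax":-0.0,"ay":-0.0,"az":-6.9}
  {"x":-0.0247,"y":-0.0138,"z":0.0015,"ax":-0.0,"ay":-0.0,"az":-6.9}
  {"x":-0.0228,"y":-0.0167,"z":0.0015,"ax":-0.0,"ay":-0.0,"az":-6.9}
  {"x":-0.0207,"y":-0.0193,"z":0.0015,"ax":-0.0,"ay":-0.0,"az":-6.9}
  {"x":-0.0182,"y":-0.0216,"z":0.0015,"ax":-0.0,"ay":-0.0,"az":-6.9}
  {"x":-0.0154,"y":-0.0237,"z":0.0015,"ax":-0.0,"ay":-0.0,"az":-6.9}
  {"x":-0.0125,"y":-0.0254,"z":0.0015,"ax":-0.0,"ay":-0.0,"az":-6.9}
  {"x":-0.0093,"y":-0.0267,"z":0.0015,"ax":-0.0,"ay":-0.0,"az":-6.9}
  {"x":-0.0060,"y":-0.0276,"z":0.0015,"ax":-0.0,"ay":-0.0,"az":-6.9}
  {"x":-0.0027,"y":-0.0281,"z":0.0014,"ax":-0.0,"ay":-0.0,"az":-6.9}
```

step_arm([
  {"x":-0.026,"y":-0.0105,"z":0,"ax":-0.2,"ay":0,"az":-6.9,"claw":0.03},
  {"x":-0.0245,"y":-0.014,"z":0,"ax":-0.2,"ay":0,"az":-6.9,"claw":0.03},
  {"x":-0.023,"y":-0.0165,"z":0,"ax":0,"ay":0,"az":-6.9,"claw":0.03},
  {"x":-0.0205,"y":-0.019,"z":0,"ax":0,"ay":0,"az":-6.9,"claw":0.03},
  {"x":-0.018,"y":-0.0215,"z":0,"ax":0,"ay":0,"az":-6.9,"claw":0.03},
])

```text
time_s: 13.68
ee_pos: [0.5156, 0.1421, 0.14]
eef_rot: [3.133, 0.007, 2.557]
force: [0.5, 0.9, 0.1]
grip_width: 0.0297
```

step_arm([
  {"x":-0.0155,"y":-0.0235,"z":0,"ax":0,"ay":0,"az":-6.9,"claw":0.03},
  {"x":-0.0125,"y":-0.025,"z":0,"ax":0,"ay":0,"az":-6.9,"claw":0.03},
  {"x":-0.0095,"y":-0.0265,"z":0,"ax":0,"ay":0,"az":-6.9,"claw":0.03},
  {"x":-0.006,"y":-0.026,"z":0,"ax":0,"ay":0,"az":-6.9,"claw":0.03},
  {"x":-0.002,"y":-0.022,"z":0,"ax":0,"ay":0,"az":-5,"claw":0.03},
])

```text
time_s: 14.1
ee_pos: [0.5156, 0.0006, 0.1396]
eef_rot: [3.14, 0.012, -3.133]
force: [0.2, 0.5, 0.0]
grip_width: 0.0301
```

```bash
python3 -c "
from h import *
plan(.5077,.0032,.05,np.pi)
"
```

```text
t 14.10 pos [0.5156 0.0006 0.1396] rpy [ 3.14   0.012 -3.133] F [0.2 0.5 0. ] w 0.0301 err mm [ -7.9   2.6 -89.6] rot [0.1 0.7 0.5]
  {"x":0.0030,"y":0.0008,"z":0.0298,"ax":0.0,"ay":0.2,"az":0.2}
  {"x":0.0029,"y":0.0008,"z":0.0299,"ax":0.0,"ay":0.2,"az":0.2}
  {"x":0.0027,"y":0.0009,"z":0.0299,"ax":0.0,"ay":0.2,"az":0.2}
```

step_arm([
  {"x":0.006,"y":0.002,"z":0.025,"ax":0,"ay":0.5,"az":0.4,"claw":0.03},
  {"x":0.003,"y":0.0005,"z":0.028,"ax":0,"ay":0.2,"az":0,"claw":0.03},
  {"x":0.001,"y":0,"z":0.022,"ax":0,"ay":0,"az":0,"claw":0.03},
  {"x":0,"y":0,"z":0,"ax":0,"ay":0,"az":0,"claw":0.03},
])

```text
time_s: 14.43
ee_pos: [0.5067, -0.0032, 0.0634]
eef_rot: [3.141, 0.004, -3.139]
force: [-0.1, 0.4, -1.5]
grip_width: 0.0298
```

```bash
python3 -c "
from h import *
plan(.5077,.003,.010,np.pi)
p,d=snap('top','t17'); crop(p,190,150,310,260,6,'t17c')
p,d=snap('scene','s17'); crop(p,270,160,390,300,4.2,'s17c')
"
```

```text
t 14.43 pos [ 0.5067 -0.0032  0.0634] rpy [ 3.141  0.004 -3.139] F [-0.1  0.4 -1.5] w 0.0298 err mm [  1.    6.2 -53.4] rot [0.  0.2 0.1]
  {"x":-0.0004,"y":0.0031,"z":0.0267,"ax":0.0,"ay":0.1,"az":0.1}
  {"x":-0.0004,"y":0.0031,"z":0.0267,"ax":0.0,"ay":0.1,"az":0.1}
```

step_arm([
  {"x":-0.0005,"y":0.006,"z":0.008,"ax":0,"ay":0.2,"az":0,"claw":0.03},
  {"x":0,"y":0,"z":0.006,"ax":0,"ay":0,"az":0,"claw":0.03},
  {"x":0,"y":0,"z":0,"ax":0,"ay":0,"az":0,"claw":0.03},
])

```text
time_s: 14.78
ee_pos: [0.5118, 0.0037, 0.0557]
eef_rot: [-3.141, 0.011, -3.138]
force: [-0.5, 1.0, -0.1]
grip_width: 0.0299
```

```bash
python3 -c "
from h import *
plan(.5077,.003,.010,np.pi)
"
```

```text
t 14.78 pos [0.5118 0.0037 0.0557] rpy [-3.141  0.011 -3.138] F [-0.5  1.  -0.1] w 0.0299 err mm [ -4.1  -0.7 -45.7] rot [-0.   0.6  0.2]
  {"x":0.0023,"y":-0.0003,"z":0.0228,"ax":-0.0,"ay":0.3,"az":0.1}
  {"x":0.0022,"y":-0.0003,"z":0.0228,"ax":-0.0,"ay":0.3,"az":0.1}
```

step_arm([
  {"x":0.004,"y":-0.0006,"z":0.005,"ax":0,"ay":0.6,"az":0,"claw":0.03},
  {"x":0.0005,"y":0,"z":0.01,"ax":0,"ay":0,"az":0,"claw":0.03},
  {"x":0.0005,"y":0,"z":0.01,"ax":0,"ay":0,"az":0,"claw":0.03},
  {"x":0,"y":0,"z":0.003,"ax":0,"ay":0,"az":0,"claw":0.03},
])

```text
time_s: 15.12
ee_pos: [0.5075, 0.0035, 0.027]
eef_rot: [-3.141, 0.002, -3.137]
force: [-0.2, -0.2, 0.2]
grip_width: 0.0299
```

```bash
python3 -c "
from h import *
plan(.5077,.003,.010,np.pi)
"
```

```text
t 15.12 pos [0.5075 0.0035 0.027 ] rpy [-3.141e+00  2.000e-03 -3.137e+00] F [-0.2 -0.2  0.2] w 0.0299 err mm [  0.2  -0.5 -17. ] rot [-0.1  0.1  0.3]
  {"x":-0.0001,"y":-0.0005,"z":0.0170,"ax":-0.1,"ay":0.1,"az":0.3}
```

step_arm([
  {"x":0,"y":-0.0005,"z":0.008,"ax":0,"ay":0.1,"az":0,"claw":0.03},
  {"x":0.0003,"y":0,"z":0.006,"ax":0,"ay":0,"az":0,"claw":0.03},
  {"x":0,"y":0,"z":0.001,"ax":0,"ay":0,"az":0,"claw":0.03},
  {"x":0,"y":0,"z":0,"ax":0,"ay":0,"az":0,"claw":0.03},
])

```text
time_s: 15.45
ee_pos: [0.5064, 0.0028, 0.0087]
eef_rot: [-3.141, -0.002, -3.137]
force: [-0.6, -0.8, 0.5]
grip_width: 0.03
```

```bash
python3 -c "
from h import *
plan(.5077,.003,.010,np.pi)
"
```

```text
t 15.45 pos [0.5064 0.0028 0.0087] rpy [-3.141e+00 -2.000e-03 -3.137e+00] F [-0.6 -0.8  0.5] w 0.0300 err mm [1.3 0.2 1.3] rot [-0.  -0.1  0.2]
  {"x":-0.0013,"y":0.0002,"z":-0.0013,"ax":-0.0,"ay":-0.1,"az":0.2}
```

step_arm([
  {"x":-0.001,"y":0,"z":-0.002,"ax":0,"ay":0,"az":0,"claw":0.005},
  {"x":0,"y":0,"z":0,"ax":0,"ay":0,"az":0,"claw":0.005},
  {"x":0,"y":0,"z":0,"ax":0,"ay":0,"az":0,"claw":0.005},
  {"x":0,"y":0,"z":0,"ax":0,"ay":0,"az":0,"claw":0.005},
], grip_force=40)

```text
time_s: 15.78
ee_pos: [0.5079, 0.0027, 0.0115]
eef_rot: [-3.141, -0.001, -3.138]
force: [-0.1, -0.1, 0.2]
grip_width: 0.0137
```

```bash
python3 -c "
from h import *
plan(.5077,.003,.12,np.pi)
"
```

```text
t 15.78 pos [0.5079 0.0027 0.0115] rpy [-3.141e+00 -1.000e-03 -3.138e+00] F [-0.1 -0.1  0.2] w 0.0137 err mm [ -0.2   0.3 108.5] rot [-0.  -0.1  0.2]
  {"x":0.0001,"y":0.0001,"z":-0.0362,"ax":-0.0,"ay":-0.0,"az":0.1}
  {"x":0.0001,"y":0.0001,"z":-0.0362,"ax":-0.0,"ay":-0.0,"az":0.1}
  {"x":0.0001,"y":0.0001,"z":-0.0362,"ax":-0.0,"ay":-0.0,"az":0.1}
```

step_arm([
  {"x":0,"y":0,"z":-0.01,"ax":0,"ay":0,"az":0,"claw":0.005},
  {"x":0,"y":0,"z":-0.025,"ax":0,"ay":0,"az":0,"claw":0.005},
  {"x":0,"y":0,"z":-0.03,"ax":0,"ay":0,"az":0,"claw":0.005},
  {"x":0,"y":0,"z":-0.03,"ax":0,"ay":0,"az":0,"claw":0.005},
  {"x":0,"y":0.01,"z":-0.02,"ax":0,"ay":0,"az":-0.5,"claw":0.005},
])

```text
time_s: 16.2
ee_pos: [0.5056, 0.0122, 0.1299]
eef_rot: [-3.141, -0.008, -3.13]
force: [0.7, -0.3, -0.7]
grip_width: 0.0134
```

```bash
python3 -c "
from h import *
plan(.5158,.2443,.125,np.pi+.055)
"
```

```text
t 16.20 pos [0.5056 0.0122 0.1299] rpy [-3.141 -0.008 -3.13 ] F [ 0.7 -0.3 -0.7] w 0.0134 err mm [ 10.2 232.1  -4.9] rot [-0.  -0.5 -2.5]
  {"x":-0.0022,"y":0.0387,"z":0.0008,"ax":-0.0,"ay":-0.1,"az":-0.4}
  {"x":-0.0024,"y":0.0386,"z":0.0008,"ax":-0.0,"ay":-0.1,"az":-0.4}
  {"x":-0.0027,"y":0.0386,"z":0.0008,"ax":-0.0,"ay":-0.1,"az":-0.4}
  {"x":-0.0030,"y":0.0386,"z":0.0008,"ax":-0.0,"ay":-0.1,"az":-0.4}
  {"x":-0.0033,"y":0.0386,"z":0.0008,"ax":-0.0,"ay":-0.1,"az":-0.4}
  {"x":-0.0035,"y":0.0386,"z":0.0008,"ax":-0.0,"ay":-0.1,"az":-0.4}
```

step_arm([
  {"x":-0.0015,"y":0.025,"z":0,"ax":0,"ay":-0.3,"az":-0.4,"claw":0.005},
  {"x":-0.0025,"y":0.037,"z":0,"ax":0,"ay":-0.1,"az":-0.4,"claw":0.005},
  {"x":-0.003,"y":0.038,"z":0,"ax":0,"ay":0,"az":-0.4,"claw":0.005},
  {"x":-0.003,"y":0.038,"z":0,"ax":0,"ay":0,"az":-0.4,"claw":0.005},
  {"x":-0.003,"y":0.038,"z":0,"ax":0,"ay":0,"az":-0.4,"claw":0.005},
])

```text
time_s: 16.62
ee_pos: [0.5172, 0.1906, 0.1422]
eef_rot: [-3.141, 0.014, -3.102]
force: [0.3, -0.7, -0.5]
grip_width: 0.0134
```

step_arm([
  {"x":-0.003,"y":0.033,"z":0,"ax":0,"ay":0,"az":-0.4,"claw":0.005},
  {"x":-0.001,"y":0.014,"z":0,"ax":0,"ay":0,"az":0,"claw":0.005},
  {"x":0,"y":0,"z":0.001,"ax":0,"ay":0,"az":0,"claw":0.005},
])

```text
time_s: 16.87
ee_pos: [0.5181, 0.2465, 0.1444]
eef_rot: [3.14, 0.017, -3.089]
force: [0.3, 0.2, -0.6]
grip_width: 0.0136
```

```bash
python3 -c "
from h import *
plan(.5158,.2443,.085,np.pi+.055)
"
```

```text
t 16.87 pos [0.5181 0.2465 0.1444] rpy [ 3.14   0.017 -3.089] F [ 0.3  0.2 -0.6] w 0.0136 err mm [ -2.3  -2.2 -59.4] rot [ 0.1  1.  -0.1]
  {"x":0.0017,"y":-0.0011,"z":0.0297,"ax":0.0,"ay":0.5,"az":-0.1}
  {"x":0.0015,"y":-0.0010,"z":0.0297,"ax":0.0,"ay":0.5,"az":-0.1}
```

step_arm([
  {"x":0.003,"y":-0.002,"z":0.018,"ax":0,"ay":1,"az":0,"claw":0.005},
  {"x":0.001,"y":0,"z":0.02,"ax":0,"ay":0.1,"az":0,"claw":0.005},
  {"x":0.0005,"y":0,"z":0.014,"ax":0,"ay":0,"az":0,"claw":0.005},
  {"x":0,"y":0,"z":0.003,"ax":0,"ay":0,"az":0,"claw":0.005},
  {"x":0,"y":0,"z":0,"ax":0,"ay":0,"az":0,"claw":0.005},
])

```text
time_s: 17.28
ee_pos: [0.5129, 0.2408, 0.0864]
eef_rot: [3.14, -0.005, -3.089]
force: [1.6, -0.1, 0.0]
grip_width: 0.0136
```

```bash
python3 -c "
from h import *
plan(.5158,.2443,.0215,np.pi+.055)
p,d=snap('scene','s18'); crop(p,230,150,310,240,6.5,'s18c')
t=pose()[0]
print(((proj('scene',[[.5129,.2982,.05],[.5158,.2443,.05],[.5848,.3021,.05],[.5877,.2482,.05],[t[0],t[1],t[2]-.0055],[t[0],t[1],t[2]+.0285]])-[230,150])*6.5).round(0).tolist())
"
```

```text
t 17.28 pos [0.5129 0.2408 0.0864] rpy [ 3.14  -0.005 -3.089] F [ 1.6 -0.1  0. ] w 0.0136 err mm [  2.9   3.5 -64.9] rot [ 0.1 -0.3 -0.2]
  {"x":-0.0017,"y":0.0016,"z":0.0325,"ax":0.0,"ay":-0.1,"az":-0.1}
  {"x":-0.0016,"y":0.0016,"z":0.0325,"ax":0.0,"ay":-0.1,"az":-0.1}
[[151.0, 387.0], [243.0, 452.0], [336.0, 330.0], [432.0, 391.0], [238.0, 368.0], [236.0, 265.0]]
```

step_arm([
  {"x":-0.003,"y":0.0034,"z":0.006,"ax":0,"ay":-0.2,"az":0,"claw":0.005},
  {"x":0,"y":0,"z":0.006,"ax":0,"ay":0,"az":0,"claw":0.005},
  {"x":0,"y":0,"z":0.002,"ax":0,"ay":0,"az":0,"claw":0.005},
  {"x":0,"y":0,"z":0,"ax":0,"ay":0,"az":0,"claw":0.005},
])

```text
time_s: 17.67
ee_pos: [0.5173, 0.2437, 0.0734]
eef_rot: [3.14, 0.001, -3.091]
force: [-0.5, -0.1, -0.2]
grip_width: 0.0136
```

```bash
python3 -c "
from h import *
plan(.5158,.2443,.0215,np.pi+.055)
"
```

```text
t 17.67 pos [0.5173 0.2437 0.0734] rpy [ 3.140e+00  1.000e-03 -3.091e+00] F [-0.5 -0.1 -0.2] w 0.0136 err mm [ -1.5   0.6 -51.9] rot [ 0.1  0.1 -0.3]
  {"x":0.0008,"y":0.0003,"z":0.0259,"ax":0.1,"ay":0.0,"az":-0.1}
  {"x":0.0008,"y":0.0003,"z":0.0259,"ax":0.1,"ay":0.0,"az":-0.1}
```

step_arm([
  {"x":0.0018,"y":0.0006,"z":0.006,"ax":0,"ay":0.1,"az":0,"claw":0.005},
  {"x":0.0005,"y":0,"z":0.006,"ax":0,"ay":0,"az":0,"claw":0.005},
  {"x":0,"y":0,"z":0.002,"ax":0,"ay":0,"az":0,"claw":0.005},
])

```text
time_s: 17.92
ee_pos: [0.5152, 0.2445, 0.059]
eef_rot: [3.139, 0.001, -3.091]
force: [-0.2, 0.0, -0.5]
grip_width: 0.0133
```

```bash
python3 -c "
from h import *
plan(.5158,.2443,.0215,np.pi+.055)
"
```

```text
t 17.92 pos [0.5152 0.2445 0.059 ] rpy [ 3.139e+00  1.000e-03 -3.091e+00] F [-0.2  0.  -0.5] w 0.0133 err mm [  0.6  -0.2 -37.5] rot [ 0.1  0.1 -0.3]
  {"x":-0.0006,"y":-0.0003,"z":0.0375,"ax":0.1,"ay":0.1,"az":-0.3}
```

step_arm([
  {"x":-0.0003,"y":0,"z":0.006,"ax":0,"ay":0.1,"az":0,"claw":0.005},
  {"x":0.0004,"y":0,"z":0.006,"ax":0,"ay":0,"az":0,"claw":0.005},
  {"x":0,"y":0,"z":0.003,"ax":0,"ay":0,"az":0,"claw":0.005},
])

```text
time_s: 18.17
ee_pos: [0.515, 0.2446, 0.0426]
eef_rot: [3.139, -0.001, -3.091]
force: [-0.2, -0.3, 0.2]
grip_width: 0.0131
```

```bash
python3 -c "
from h import *
plan(.5158,.2443,.0215,np.pi+.055); print(pose()[2]['moment'])
"
```

```text
t 18.17 pos [0.515  0.2446 0.0426] rpy [ 3.139e+00 -1.000e-03 -3.091e+00] F [-0.2 -0.3  0.2] w 0.0131 err mm [  0.8  -0.3 -21.1] rot [ 0.2 -0.  -0.2]
  {"x":-0.0008,"y":-0.0004,"z":0.0211,"ax":0.2,"ay":-0.0,"az":-0.2}
[ 0.03137378 -0.00553617 -0.04127481]
```

Tip is 13 mm in without contact. Continue.

step_arm([
  {"x":-0.0005,"y":0,"z":0.005,"ax":0,"ay":0,"az":0,"claw":0.005},
  {"x":0,"y":0,"z":0.005,"ax":0,"ay":0,"az":0,"claw":0.005},
  {"x":0,"y":0,"z":0.004,"ax":0,"ay":0,"az":0,"claw":0.005},
])

```text
time_s: 18.42
ee_pos: [0.516, 0.2458, 0.0284]
eef_rot: [3.137, 0.001, -3.091]
force: [-2.6, -1.0, 7.3]
grip_width: 0.013
```

```bash
python3 -c "
from h import *
plan(.5158,.2443,.0215,np.pi+.055); print(pose()[2]['moment'])
"
```

```text
t 18.42 pos [0.516  0.2458 0.0284] rpy [ 3.137e+00  1.000e-03 -3.091e+00] F [-2.6 -1.   7.3] w 0.0130 err mm [-0.2 -1.5 -6.9] rot [ 0.3  0.  -0.2]
  {"x":0.0002,"y":-0.0015,"z":0.0069,"ax":0.3,"ay":0.0,"az":-0.2}
[-0.04195793  0.75311994  0.03815678]
```

step_arm([
  {"x":0,"y":-0.0007,"z":0.004,"ax":0,"ay":0,"az":0,"claw":0.005},
  {"x":0,"y":0,"z":0.004,"ax":0,"ay":0,"az":0,"claw":0.005},
  {"x":0,"y":0,"z":0.002,"ax":0,"ay":0,"az":0,"claw":0.005},
])

```text
time_s: 18.67
ee_pos: [0.5163, 0.2461, 0.0206]
eef_rot: [3.136, 0.002, -3.091]
force: [-15.9, -9.2, 44.2]
grip_width: 0.0132
```

```bash
python3 -c "
from h import *
plan(.5158,.2443,.0215,np.pi+.055); print(pose()[2]['moment'])
"
```

```text
t 18.67 pos [0.5163 0.2461 0.0206] rpy [ 3.136e+00  2.000e-03 -3.091e+00] F [-15.9  -9.2  44.2] w 0.0132 err mm [-0.5 -1.8  0.9] rot [ 0.3  0.1 -0.2]
  {"x":0.0006,"y":-0.0018,"z":-0.0009,"ax":0.3,"ay":0.1,"az":-0.2}
[-1.77928977e+00  3.37091507e+00  7.17913941e-04]
```

step_arm([
  {"x":0,"y":0,"z":0,"ax":0,"ay":0,"az":0,"claw":0.03},
  {"x":0,"y":0,"z":0,"ax":0,"ay":0,"az":0,"claw":0.03},
  {"x":0,"y":0,"z":-0.005,"ax":0,"ay":0,"az":0,"claw":0.03},
])

```text
time_s: 18.92
ee_pos: [0.5163, 0.2459, 0.0256]
eef_rot: [3.136, 0.002, -3.09]
force: [-0.5, -0.2, 0.1]
grip_width: 0.0287
```

step_arm([
  {"x":0,"y":0,"z":-0.02,"ax":0,"ay":0,"az":0,"claw":0.03},
  {"x":0,"y":0,"z":-0.03,"ax":0,"ay":0,"az":0,"claw":0.03},
  {"x":0,"y":0,"z":-0.03,"ax":0,"ay":0,"az":0,"claw":0.03},
  {"x":0,"y":-0.015,"z":-0.01,"ax":0,"ay":0,"az":0.5,"claw":0.03},
  {"x":0,"y":-0.03,"z":0,"ax":0,"ay":0,"az":0.5,"claw":0.03},
])

```text
time_s: 19.33
ee_pos: [0.5172, 0.2024, 0.1185]
eef_rot: [3.137, -0.001, -3.104]
force: [0.4, -0.6, 0.2]
grip_width: 0.0302
```

```bash
python3 -c "
from h import *
plan(.5430,.003,.11,np.pi)
p,d=snap('scene','s19'); crop(p,230,150,310,240,6.5,'s19c')
"
```

```text
t 19.33 pos [0.5172 0.2024 0.1185] rpy [ 3.137e+00 -1.000e-03 -3.104e+00] F [ 0.4 -0.6  0.2] w 0.0302 err mm [  25.8 -199.4   -8.5] rot [ 0.3 -0.1  2.1]
  {"x":-0.0030,"y":-0.0334,"z":0.0012,"ax":0.0,"ay":-0.0,"az":0.4}
  {"x":-0.0033,"y":-0.0334,"z":0.0013,"ax":0.0,"ay":-0.0,"az":0.4}
  {"x":-0.0035,"y":-0.0333,"z":0.0013,"ax":0.0,"ay":-0.0,"az":0.4}
  {"x":-0.0037,"y":-0.0333,"z":0.0013,"ax":0.0,"ay":-0.0,"az":0.4}
  {"x":-0.0039,"y":-0.0333,"z":0.0014,"ax":0.0,"ay":-0.0,"az":0.4}
  {"x":-0.0041,"y":-0.0333,"z":0.0014,"ax":0.0,"ay":-0.0,"az":0.4}
```

step_arm([
  {"x":-0.003,"y":-0.033,"z":0,"ax":0.2,"ay":0,"az":0.4,"claw":0.03},
  {"x":-0.0035,"y":-0.033,"z":0,"ax":0,"ay":0,"az":0.4,"claw":0.03},
  {"x":-0.0035,"y":-0.033,"z":0,"ax":0,"ay":0,"az":0.4,"claw":0.03},
  {"x":-0.0035,"y":-0.033,"z":0,"ax":0,"ay":0,"az":0.4,"claw":0.03},
  {"x":-0.004,"y":-0.033,"z":0.005,"ax":0,"ay":0,"az":0.4,"claw":0.03},
])

```text
time_s: 19.8
ee_pos: [0.5386, 0.0294, 0.114]
eef_rot: [3.141, 0.001, -3.139]
force: [0.3, -0.8, 0.3]
grip_width: 0.0296
```

step_arm([
  {"x":-0.002,"y":-0.014,"z":0.02,"ax":0,"ay":0,"az":0,"claw":0.03},
  {"x":0,"y":0,"z":0.015,"ax":0,"ay":0,"az":0,"claw":0.03},
  {"x":0,"y":0,"z":0,"ax":0,"ay":0,"az":0,"claw":0.03},
])

```text
time_s: 20.05
ee_pos: [0.5413, 0.0081, 0.0776]
eef_rot: [-3.141, 0.002, 3.137]
force: [-0.2, 0.1, 0.5]
grip_width: 0.0302
```

```bash
python3 -c "
from h import *
plan(.5430,.003,.01,np.pi)
"
```

```text
t 20.05 pos [0.5413 0.0081 0.0776] rpy [-3.141e+00  2.000e-03  3.137e+00] F [-0.2  0.1  0.5] w 0.0302 err mm [  1.7  -5.1 -67.6] rot [-0.   0.1 -0.3]
  {"x":-0.0008,"y":-0.0025,"z":0.0338,"ax":-0.0,"ay":0.1,"az":-0.1}
  {"x":-0.0008,"y":-0.0026,"z":0.0338,"ax":-0.0,"ay":0.1,"az":-0.1}
```

step_arm([
  {"x":-0.001,"y":-0.005,"z":0.015,"ax":0,"ay":0,"az":-0.3,"claw":0.03},
  {"x":0.001,"y":0,"z":0.013,"ax":0,"ay":0,"az":0,"claw":0.03},
  {"x":0,"y":0,"z":0.003,"ax":0,"ay":0,"az":0,"claw":0.03},
  {"x":0,"y":0,"z":0,"ax":0,"ay":0,"az":0,"claw":0.03},
])

```text
time_s: 20.38
ee_pos: [0.5418, 0.0034, 0.0472]
eef_rot: [-3.141, 0.002, -3.141]
force: [0.3, -0.8, 0.0]
grip_width: 0.03
```

```bash
python3 -c "
from h import *
plan(.5430,.003,.01,np.pi)
"
```

```text
t 20.38 pos [0.5418 0.0034 0.0472] rpy [-3.141e+00  2.000e-03 -3.141e+00] F [ 0.3 -0.8  0. ] w 0.0300 err mm [  1.2  -0.4 -37.2] rot [-0.   0.1  0. ]
  {"x":-0.0011,"y":-0.0004,"z":0.0373,"ax":-0.0,"ay":0.1,"az":0.0}
```

step_arm([
  {"x":-0.001,"y":-0.0005,"z":0.014,"ax":0,"ay":0.1,"az":0,"claw":0.03},
  {"x":0.0003,"y":0,"z":0.012,"ax":0,"ay":0,"az":0,"claw":0.03},
  {"x":0.0003,"y":0,"z":0.005,"ax":0,"ay":0,"az":0,"claw":0.03},
  {"x":0,"y":0,"z":0,"ax":0,"ay":0,"az":0,"claw":0.03},
])

```text
time_s: 20.72
ee_pos: [0.5435, 0.004, 0.0155]
eef_rot: [-3.141, 0.003, -3.139]
force: [-0.5, 0.1, 0.5]
grip_width: 0.0301
```

```bash
python3 -c "
from h import *
plan(.5430,.003,.01,np.pi)
"
```

```text
t 20.72 pos [0.5435 0.004  0.0155] rpy [-3.141e+00  3.000e-03 -3.139e+00] F [-0.5  0.1  0.5] w 0.0301 err mm [-0.5 -1.  -5.5] rot [-0.   0.2  0.1]
  {"x":0.0005,"y":-0.0010,"z":0.0055,"ax":-0.0,"ay":0.2,"az":0.1}
```

step_arm([
  {"x":0.0005,"y":-0.001,"z":0.004,"ax":0,"ay":0.2,"az":0,"claw":0.03},
  {"x":0,"y":0,"z":0,"ax":0,"ay":0,"az":0,"claw":0.005},
  {"x":0,"y":0,"z":0,"ax":0,"ay":0,"az":0,"claw":0.005},
  {"x":0,"y":0,"z":0,"ax":0,"ay":0,"az":0,"claw":0.005},
  {"x":0,"y":0,"z":0,"ax":0,"ay":0,"az":0,"claw":0.005},
])

```text
time_s: 21.13
ee_pos: [0.5432, 0.003, 0.0116]
eef_rot: [-3.141, -0.001, -3.139]
force: [-0.5, -0.6, -0.9]
grip_width: 0.0135
```

```bash
python3 -c "
from h import *
plan(.5430,.003,.01,np.pi)
"
```

```text
t 21.13 pos [0.5432 0.003  0.0116] rpy [-3.141e+00 -1.000e-03 -3.139e+00] F [-0.5 -0.6 -0.9] w 0.0135 err mm [-0.2 -0.  -1.6] rot [-0.  -0.   0.1]
  {"x":0.0002,"y":-0.0000,"z":0.0016,"ax":-0.0,"ay":-0.0,"az":0.1}
```

step_arm([
  {"x":0,"y":0,"z":-0.01,"ax":0,"ay":0,"az":0,"claw":0.005},
  {"x":0,"y":0,"z":-0.025,"ax":0,"ay":0,"az":0,"claw":0.005},
  {"x":0,"y":0,"z":-0.03,"ax":0,"ay":0,"az":0,"claw":0.005},
  {"x":0,"y":0,"z":-0.03,"ax":0,"ay":0,"az":0,"claw":0.005},
  {"x":-0.002,"y":0.012,"z":-0.015,"ax":0,"ay":0,"az":-0.5,"claw":0.005},
])

```text
time_s: 21.55
ee_pos: [0.5433, 0.0142, 0.1257]
eef_rot: [-3.142, -0.006, -3.132]
force: [-0.2, 0.0, -0.1]
grip_width: 0.0135
```

```bash
python3 -c "
from h import *
plan(.588,.2488,.125,np.pi+.055)
"
```

```text
t 21.55 pos [0.5433 0.0142 0.1257] rpy [-3.142 -0.006 -3.132] F [-0.2  0.  -0.1] w 0.0135 err mm [ 44.7 234.6  -0.7] rot [ 0.  -0.3 -2.6]
  {"x":-0.0078,"y":0.0390,"z":0.0001,"ax":0.0,"ay":-0.1,"az":-0.4}
  {"x":-0.0081,"y":0.0390,"z":0.0001,"ax":0.0,"ay":-0.1,"az":-0.4}
  {"x":-0.0084,"y":0.0389,"z":0.0001,"ax":0.0,"ay":-0.1,"az":-0.4}
  {"x":-0.0087,"y":0.0388,"z":0.0001,"ax":0.0,"ay":-0.1,"az":-0.4}
  {"x":-0.0090,"y":0.0388,"z":0.0001,"ax":0.0,"ay":-0.1,"az":-0.4}
  {"x":-0.0093,"y":0.0387,"z":0.0001,"ax":0.0,"ay":-0.1,"az":-0.4}
```

```bash
python3 -c "
from h import *
plan(.555,.22,.125,np.pi-.2)
"
```

```text
t 21.55 pos [0.5433 0.0142 0.1257] rpy [-3.142 -0.006 -3.132] F [-0.2  0.  -0.1] w 0.0135 err mm [ 11.7 205.8  -0.7] rot [-0.  -0.3 12. ]
  {"x":-0.0023,"y":0.0343,"z":0.0001,"ax":-0.0,"ay":-0.1,"az":2.0}
  {"x":-0.0011,"y":0.0343,"z":0.0001,"ax":-0.0,"ay":-0.1,"az":2.0}
  {"x":0.0001,"y":0.0343,"z":0.0001,"ax":-0.0,"ay":-0.1,"az":2.0}
  {"x":0.0013,"y":0.0343,"z":0.0001,"ax":-0.0,"ay":-0.1,"az":2.0}
  {"x":0.0025,"y":0.0343,"z":0.0001,"ax":-0.0,"ay":-0.1,"az":2.0}
  {"x":0.0037,"y":0.0341,"z":0.0001,"ax":-0.0,"ay":-0.1,"az":2.0}
```

step_arm([
  {"x":-0.0015,"y":0.028,"z":0,"ax":0,"ay":-0.2,"az":2,"claw":0.005},
  {"x":-0.001,"y":0.035,"z":0,"ax":0,"ay":-0.1,"az":2.4,"claw":0.005},
  {"x":0,"y":0.035,"z":0,"ax":0,"ay":0,"az":2.4,"claw":0.005},
  {"x":0.0015,"y":0.035,"z":0,"ax":0,"ay":0,"az":2.4,"claw":0.005},
  {"x":0.0025,"y":0.035,"z":0,"ax":0,"ay":0,"az":2.4,"claw":0.005},
])

```text
time_s: 21.97
ee_pos: [0.5575, 0.1841, 0.1378]
eef_rot: [3.138, 0.013, 2.934]
force: [0.3, -0.2, 0.4]
grip_width: 0.0135
```

```bash
python3 -c "
from h import *
plan(.588,.2488,.125,np.pi-.2)
"
```

```text
t 21.97 pos [0.5575 0.1841 0.1378] rpy [3.138 0.013 2.934] F [ 0.3 -0.2  0.4] w 0.0135 err mm [ 30.5  64.7 -12.8] rot [ 0.2  0.8 -0.4]
  {"x":-0.0082,"y":0.0348,"z":0.0066,"ax":0.1,"ay":0.4,"az":-0.2}
  {"x":-0.0084,"y":0.0348,"z":0.0065,"ax":0.1,"ay":0.4,"az":-0.2}
```

step_arm([
  {"x":-0.003,"y":0.027,"z":0,"ax":0.1,"ay":0.5,"az":-0.2,"claw":0.005},
  {"x":-0.006,"y":0.025,"z":0,"ax":0,"ay":0.3,"az":0,"claw":0.005},
  {"x":-0.007,"y":0.012,"z":0.005,"ax":0,"ay":0,"az":0,"claw":0.005},
  {"x":0,"y":0,"z":0.005,"ax":0,"ay":0,"az":0,"claw":0.005},
  {"x":0,"y":0,"z":0,"ax":0,"ay":0,"az":0,"claw":0.005},
])

```text
time_s: 22.38
ee_pos: [0.5858, 0.2539, 0.1329]
eef_rot: [3.137, 0.003, 2.942]
force: [-0.9, -0.6, -0.0]
grip_width: 0.0132
```

```bash
python3 -c "
from h import *
plan(.588,.2488,.085,np.pi-.2)
p,d=snap('top','t20'); crop(p,190,150,310,260,6,'t20c')
"
```

```text
t 22.38 pos [0.5858 0.2539 0.1329] rpy [3.137e+00 3.000e-03 2.942e+00] F [-0.9 -0.6 -0. ] w 0.0132 err mm [  2.2  -5.1 -47.9] rot [0.2 0.1 0. ]
  {"x":-0.0015,"y":-0.0024,"z":0.0239,"ax":0.1,"ay":0.1,"az":0.0}
  {"x":-0.0016,"y":-0.0023,"z":0.0239,"ax":0.1,"ay":0.1,"az":0.0}
```

step_arm([
  {"x":-0.003,"y":-0.0045,"z":0.012,"ax":0.1,"ay":0.1,"az":0,"claw":0.005},
  {"x":0.001,"y":0,"z":0.016,"ax":0,"ay":0,"az":0,"claw":0.005},
  {"x":0,"y":0,"z":0.012,"ax":0,"ay":0,"az":0,"claw":0.005},
  {"x":0,"y":0,"z":0.003,"ax":0,"ay":0,"az":0,"claw":0.005},
  {"x":0,"y":0,"z":0,"ax":0,"ay":0,"az":0,"claw":0.005},
])

```text
time_s: 22.85
ee_pos: [0.5869, 0.2436, 0.0892]
eef_rot: [3.139, 0.002, 2.937]
force: [0.7, -0.5, -0.1]
grip_width: 0.0135
```

```bash
python3 -c "
from h import *
plan(.588,.2488,.0215,np.pi-.2)
p,d=snap('scene','s21'); crop(p,230,150,310,240,6.5,'s21c')
t=pose()[0]
print(((proj('scene',[[.5877,.2482,.05],[t[0],t[1],t[2]-.0055],[t[0],t[1],t[2]+.0285]])-[230,150])*6.5).round(0).tolist())
p,d=load('t20')
W=[]
for u,v in [(368,245),(367,228),(366.3,212)]:
  c,a=blob(p,u,v,4); W.append(onz('top',*c,.04)[:2]); print(c,a,W[-1])
print(fit([[0,0],[.04,0],[.075,0]],W)[:3])
"
```

```text
t 22.85 pos [0.5869 0.2436 0.0892] rpy [3.139e+00 2.000e-03 2.937e+00] F [ 0.7 -0.5 -0.1] w 0.0135 err mm [  1.1   5.2 -67.7] rot [ 0.2  0.1 -0.2]
  {"x":0.0001,"y":0.0026,"z":0.0338,"ax":0.1,"ay":0.1,"az":-0.1}
  {"x":0.0000,"y":0.0026,"z":0.0338,"ax":0.1,"ay":0.1,"az":-0.1}
[[432.0, 391.0], [439.0, 300.0], [441.0, 200.0]]
[367.63802083 244.6452064 ] 40.5 [4.68444348e-01 2.92748745e-04]
[366.46068933 227.01326239] 24.59375 [0.50850435 0.00088681]
[365.4945598  211.78484219] 23.515625 [0.54345252 0.00128989]
(array([4.68470476e-01, 3.12205342e-04]), np.float64(0.013329374040333325), array([3.25770033e-05, 5.58420728e-05, 2.47206252e-05]))
```

step_arm([
  {"x":0.0005,"y":0.0064,"z":0.006,"ax":0.1,"ay":0.1,"az":0,"claw":0.005},
  {"x":0,"y":0,"z":0.006,"ax":0,"ay":0,"az":0,"claw":0.005},
  {"x":0,"y":0,"z":0.002,"ax":0,"ay":0,"az":0,"claw":0.005},
  {"x":0,"y":0,"z":0,"ax":0,"ay":0,"az":0,"claw":0.005},
])

```text
time_s: 23.23
ee_pos: [0.5887, 0.2506, 0.0757]
eef_rot: [3.139, 0.003, 2.937]
force: [0.7, -0.8, -1.1]
grip_width: 0.0131
```

```bash
python3 -c "
from h import *
plan(.588,.2502,.0215,np.pi-.2)
"
```

```text
t 23.23 pos [0.5887 0.2506 0.0757] rpy [3.139e+00 3.000e-03 2.937e+00] F [ 0.7 -0.8 -1.1] w 0.0131 err mm [ -0.7  -0.4 -54.2] rot [ 0.1  0.2 -0.3]
  {"x":0.0004,"y":-0.0003,"z":0.0271,"ax":0.1,"ay":0.1,"az":-0.1}
  {"x":0.0003,"y":-0.0003,"z":0.0271,"ax":0.1,"ay":0.1,"az":-0.1}
```

step_arm([
  {"x":0.001,"y":0,"z":0.008,"ax":0,"ay":0.2,"az":0,"claw":0.005},
  {"x":0.0004,"y":0,"z":0.008,"ax":0,"ay":0,"az":0,"claw":0.005},
  {"x":0,"y":0,"z":0.003,"ax":0,"ay":0,"az":0,"claw":0.005},
])

```text
time_s: 23.48
ee_pos: [0.5876, 0.2513, 0.056]
eef_rot: [3.139, 0.0, 2.937]
force: [-0.3, -0.1, -1.6]
grip_width: 0.0131
```

```bash
python3 -c "
from h import *
plan(.588,.2502,.0215,np.pi-.2)
"
```

```text
t 23.48 pos [0.5876 0.2513 0.056 ] rpy [3.139 0.    2.937] F [-0.3 -0.1 -1.6] w 0.0131 err mm [  0.4  -1.1 -34.5] rot [ 0.2  0.  -0.2]
  {"x":-0.0006,"y":-0.0011,"z":0.0345,"ax":0.2,"ay":0.0,"az":-0.2}
```

step_arm([
  {"x":-0.0004,"y":-0.0012,"z":0.005,"ax":0.1,"ay":0,"az":0,"claw":0.005},
  {"x":0.0003,"y":0,"z":0.005,"ax":0,"ay":0,"az":0,"claw":0.005},
  {"x":0,"y":0,"z":0.003,"ax":0,"ay":0,"az":0,"claw":0.005},
])

```text
time_s: 23.73
ee_pos: [0.5875, 0.2494, 0.0415]
eef_rot: [-3.141, 0.0, 2.937]
force: [-0.3, -1.9, 0.9]
grip_width: 0.0132
```

```bash
python3 -c "
from h import *
plan(.588,.2502,.0215,np.pi-.2); print(pose()[2]['moment'])
"
```

```text
t 23.73 pos [0.5875 0.2494 0.0415] rpy [-3.141  0.     2.937] F [-0.3 -1.9  0.9] w 0.0132 err mm [  0.5   0.8 -20. ] rot [-0.   0.  -0.2]
  {"x":-0.0004,"y":0.0009,"z":0.0200,"ax":-0.0,"ay":0.0,"az":-0.2}
[-0.46742707  0.08646434 -0.01002088]
```

step_arm([
  {"x":-0.0003,"y":0.0006,"z":0.005,"ax":0,"ay":0,"az":0,"claw":0.005},
  {"x":0,"y":0,"z":0.005,"ax":0,"ay":0,"az":0,"claw":0.005},
  {"x":0,"y":0,"z":0.004,"ax":0,"ay":0,"az":0,"claw":0.005},
])

```text
time_s: 23.98
ee_pos: [0.5881, 0.2497, 0.0269]
eef_rot: [-3.142, 0.001, 2.937]
force: [-1.3, -1.0, 3.0]
grip_width: 0.0135
```

```bash
python3 -c "
from h import *
plan(.588,.2502,.0215,np.pi-.2); print(pose()[2]['moment'])
"
```

```text
t 23.98 pos [0.5881 0.2497 0.0269] rpy [-3.142e+00  1.000e-03  2.937e+00] F [-1.3 -1.   3. ] w 0.0135 err mm [-0.1  0.5 -5.4] rot [-0.   0.  -0.3]
  {"x":0.0002,"y":0.0005,"z":0.0054,"ax":-0.0,"ay":0.0,"az":-0.3}
[-0.3346918   0.44036123 -0.01851267]
```

step_arm([
  {"x":0,"y":0.0003,"z":0.004,"ax":0,"ay":0,"az":0,"claw":0.005},
  {"x":0,"y":0,"z":0.003,"ax":0,"ay":0,"az":0,"claw":0.005},
  {"x":0,"y":0,"z":0.002,"ax":0,"ay":0,"az":0,"claw":0.005},
])

```text
time_s: 24.23
ee_pos: [0.5887, 0.25, 0.0209]
eef_rot: [3.141, 0.002, 2.937]
force: [-16.9, -8.2, 33.0]
grip_width: 0.0137
```

```bash
python3 -c "
from h import *
plan(.588,.2502,.0215,np.pi-.2); print(pose()[2]['moment'])
"
```

```text
t 24.23 pos [0.5887 0.25   0.0209] rpy [3.141e+00 2.000e-03 2.937e+00] F [-16.9  -8.2  33. ] w 0.0137 err mm [-0.7  0.2  0.6] rot [ 0.   0.1 -0.2]
  {"x":0.0008,"y":0.0001,"z":-0.0006,"ax":0.0,"ay":0.1,"az":-0.2}
[-1.67078536  3.41809407 -0.0059069 ]
```

step_arm([
  {"x":0,"y":0,"z":0,"ax":0,"ay":0,"az":0,"claw":0.03},
  {"x":0,"y":0,"z":0,"ax":0,"ay":0,"az":0,"claw":0.03},
  {"x":0,"y":0,"z":-0.006,"ax":0,"ay":0,"az":0,"claw":0.03},
  {"x":0,"y":0,"z":-0.02,"ax":0,"ay":0,"az":0,"claw":0.03},
  {"x":0,"y":0,"z":-0.03,"ax":0,"ay":0,"az":0,"claw":0.03},
])

```text
time_s: 24.65
ee_pos: [0.5859, 0.2498, 0.0725]
eef_rot: [-3.138, -0.006, 2.937]
force: [-0.3, -0.4, 0.0]
grip_width: 0.0298
```

step_arm([
  {"x":0.005,"y":0,"z":-0.03,"ax":0,"ay":0,"az":0,"claw":0.03},
  {"x":0.012,"y":-0.01,"z":-0.015,"ax":0,"ay":0,"az":0,"claw":0.03},
  {"x":0.012,"y":-0.02,"z":0,"ax":0,"ay":0,"az":0,"claw":0.03},
  {"x":0,"y":-0.03,"z":0,"ax":0,"ay":0,"az":0,"claw":0.03},
])

```text
time_s: 24.98
ee_pos: [0.5466, 0.2007, 0.1249]
eef_rot: [3.139, 0.001, 2.942]
force: [0.6, -0.1, -1.3]
grip_width: 0.0299
```

```bash
python3 -c "
from h import *
plan(.5782,.0035,.1,np.pi)
p,d=snap('scene','s22'); crop(p,230,150,310,240,6.5,'s22c')
"
```

```text
t 24.98 pos [0.5466 0.2007 0.1249] rpy [3.139e+00 1.000e-03 2.942e+00] F [ 0.6 -0.1 -1.3] w 0.0299 err mm [  31.6 -197.2  -24.9] rot [  0.1   0.1 -11.5]
  {"x":-0.0117,"y":-0.0312,"z":0.0041,"ax":0.0,"ay":0.0,"az":-1.9}
  {"x":-0.0106,"y":-0.0315,"z":0.0041,"ax":0.0,"ay":0.0,"az":-1.9}
  {"x":-0.0096,"y":-0.0319,"z":0.0041,"ax":0.0,"ay":0.0,"az":-1.9}
  {"x":-0.0085,"y":-0.0322,"z":0.0041,"ax":0.0,"ay":0.0,"az":-1.9}
  {"x":-0.0074,"y":-0.0324,"z":0.0041,"ax":0.0,"ay":0.0,"az":-1.9}
  {"x":-0.0064,"y":-0.0327,"z":0.0041,"ax":0.0,"ay":0.0,"az":-1.9}
```

step_arm([
  {"x":0.002,"y":-0.035,"z":0,"ax":0,"ay":0,"az":-2,"claw":0.03},
  {"x":0,"y":-0.036,"z":0,"ax":0,"ay":0,"az":-2,"claw":0.03},
  {"x":-0.003,"y":-0.036,"z":0,"ax":0,"ay":0,"az":-2,"claw":0.03},
  {"x":-0.01,"y":-0.034,"z":0,"ax":0,"ay":0,"az":-2,"claw":0.03},
  {"x":-0.012,"y":-0.03,"z":0.002,"ax":0,"ay":0,"az":-2,"claw":0.03},
])

```text
time_s: 25.45
ee_pos: [0.5451, 0.0222, 0.1246]
eef_rot: [3.139, 0.005, 3.126]
force: [0.7, 0.4, -0.4]
grip_width: 0.03
```

```bash
python3 -c "
from h import *
plan(.5787,.0036,.08,np.pi)
"
```

```text
t 25.45 pos [0.5451 0.0222 0.1246] rpy [3.139 0.005 3.126] F [ 0.7  0.4 -0.4] w 0.0300 err mm [ 33.6 -18.6 -44.6] rot [ 0.2  0.3 -0.9]
  {"x":-0.0168,"y":-0.0091,"z":0.0224,"ax":0.1,"ay":0.1,"az":-0.5}
  {"x":-0.0168,"y":-0.0092,"z":0.0223,"ax":0.1,"ay":0.1,"az":-0.5}
```

step_arm([
  {"x":-0.018,"y":-0.008,"z":0.01,"ax":0.1,"ay":0.2,"az":-0.5,"claw":0.03},
  {"x":-0.013,"y":-0.006,"z":0.015,"ax":0,"ay":0,"az":-0.4,"claw":0.03},
  {"x":0,"y":0,"z":0.015,"ax":0,"ay":0,"az":0,"claw":0.03},
  {"x":0,"y":0,"z":0,"ax":0,"ay":0,"az":0,"claw":0.03},
])

```text
time_s: 25.78
ee_pos: [0.5792, -0.0, 0.0843]
eef_rot: [3.141, 0.005, 3.137]
force: [-0.0, 0.5, -0.1]
grip_width: 0.0299
```

```bash
python3 -c "
from h import *
plan(.5787,.0036,.01,np.pi)
"
```

```text
t 25.78 pos [ 0.5792 -0.      0.0843] rpy [3.141 0.005 3.137] F [-0.   0.5 -0.1] w 0.0299 err mm [ -0.5   3.6 -74.3] rot [ 0.   0.3 -0.2]
  {"x":0.0004,"y":0.0018,"z":0.0372,"ax":0.0,"ay":0.1,"az":-0.1}
  {"x":0.0004,"y":0.0018,"z":0.0372,"ax":0.0,"ay":0.1,"az":-0.1}
```

step_arm([
  {"x":0.001,"y":0.0035,"z":0.015,"ax":0,"ay":0.3,"az":0,"claw":0.03},
  {"x":0.001,"y":0,"z":0.016,"ax":0,"ay":0,"az":0,"claw":0.03},
  {"x":0,"y":0,"z":0.004,"ax":0,"ay":0,"az":0,"claw":0.03},
  {"x":0,"y":0,"z":0,"ax":0,"ay":0,"az":0,"claw":0.03},
])

```text
time_s: 26.12
ee_pos: [0.578, 0.0041, 0.0504]
eef_rot: [3.141, 0.001, 3.137]
force: [0.4, 0.2, 0.6]
grip_width: 0.0302
```

```bash
python3 -c "
from h import *
plan(.5787,.0036,.01,np.pi)
"
```

```text
t 26.12 pos [0.578  0.0041 0.0504] rpy [3.141e+00 1.000e-03 3.137e+00] F [0.4 0.2 0.6] w 0.0302 err mm [  0.7  -0.5 -40.4] rot [ 0.1  0.1 -0.3]
  {"x":-0.0003,"y":-0.0003,"z":0.0202,"ax":0.0,"ay":0.0,"az":-0.1}
  {"x":-0.0003,"y":-0.0003,"z":0.0202,"ax":0.0,"ay":0.0,"az":-0.1}
```

step_arm([
  {"x":-0.0005,"y":-0.0005,"z":0.014,"ax":0,"ay":0.1,"az":0,"claw":0.03},
  {"x":0.0005,"y":0,"z":0.013,"ax":0,"ay":0,"az":0,"claw":0.03},
  {"x":0,"y":0,"z":0.005,"ax":0,"ay":0,"az":0,"claw":0.03},
  {"x":0,"y":0,"z":0,"ax":0,"ay":0,"az":0,"claw":0.03},
])

```text
time_s: 26.45
ee_pos: [0.5792, 0.0041, 0.0182]
eef_rot: [3.141, 0.003, 3.138]
force: [-0.9, -0.5, -0.2]
grip_width: 0.0301
```

```bash
python3 -c "
from h import *
plan(.5787,.0036,.01,np.pi)
"
```

```text
t 26.45 pos [0.5792 0.0041 0.0182] rpy [3.141e+00 3.000e-03 3.138e+00] F [-0.9 -0.5 -0.2] w 0.0301 err mm [-0.5 -0.5 -8.2] rot [ 0.   0.1 -0.2]
  {"x":0.0005,"y":-0.0005,"z":0.0082,"ax":0.0,"ay":0.1,"az":-0.2}
```

step_arm([
  {"x":0.0006,"y":-0.0005,"z":0.006,"ax":0,"ay":0.1,"az":0,"claw":0.03},
  {"x":0,"y":0,"z":0,"ax":0,"ay":0,"az":0,"claw":0.005},
  {"x":0,"y":0,"z":0,"ax":0,"ay":0,"az":0,"claw":0.005},
  {"x":0,"y":0,"z":0,"ax":0,"ay":0,"az":0,"claw":0.005},
  {"x":0,"y":0,"z":0,"ax":0,"ay":0,"az":0,"claw":0.005},
])

```text
time_s: 26.87
ee_pos: [0.5789, 0.0036, 0.0121]
eef_rot: [3.141, 0.001, 3.138]
force: [-0.9, 0.9, -0.7]
grip_width: 0.0134
```

```bash
python3 -c "
from h import *
plan(.5787,.0036,.01,np.pi)
"
```

```text
t 26.87 pos [0.5789 0.0036 0.0121] rpy [3.141e+00 1.000e-03 3.138e+00] F [-0.9  0.9 -0.7] w 0.0134 err mm [-0.2  0.  -2.1] rot [ 0.1  0.1 -0.2]
  {"x":0.0002,"y":0.0000,"z":0.0021,"ax":0.1,"ay":0.1,"az":-0.2}
```

step_arm([
  {"x":0,"y":0,"z":-0.01,"ax":0,"ay":0,"az":0,"claw":0.005},
  {"x":0,"y":0,"z":-0.03,"ax":0,"ay":0,"az":0,"claw":0.005},
  {"x":0,"y":0,"z":-0.038,"ax":0,"ay":0,"az":0,"claw":0.005},
  {"x":0,"y":0,"z":-0.038,"ax":0,"ay":0,"az":0,"claw":0.005},
  {"x":0.01,"y":0,"z":-0.025,"ax":0,"ay":0,"az":2,"claw":0.005},
])

```text
time_s: 27.28
ee_pos: [0.5665, 0.0036, 0.1559]
eef_rot: [3.14, -0.008, 3.103]
force: [-0.0, 0.8, 0.5]
grip_width: 0.0135
```

```bash
python3 -c "
from h import *
plan(.56,.24,.16,1.376)
"
```

```text
t 27.28 pos [0.5665 0.0036 0.1559] rpy [ 3.14  -0.008  3.103] F [-0.   0.8  0.5] w 0.0135 err mm [ -6.5 236.4   4.1] rot [-0.3 -0.4 99. ]
  {"x":0.0010,"y":0.0157,"z":-0.0002,"ax":-0.0,"ay":-0.0,"az":6.6}
  {"x":0.0028,"y":0.0155,"z":-0.0002,"ax":-0.0,"ay":-0.0,"az":6.6}
  {"x":0.0046,"y":0.0151,"z":-0.0002,"ax":-0.0,"ay":-0.0,"az":6.6}
  {"x":0.0063,"y":0.0145,"z":-0.0002,"ax":-0.0,"ay":-0.0,"az":6.6}
  {"x":0.0079,"y":0.0136,"z":-0.0002,"ax":-0.0,"ay":-0.0,"az":6.6}
  {"x":0.0094,"y":0.0126,"z":-0.0002,"ax":-0.0,"ay":-0.0,"az":6.6}
  {"x":0.0108,"y":0.0115,"z":-0.0002,"ax":-0.0,"ay":-0.0,"az":6.6}
  {"x":0.0121,"y":0.0101,"z":-0.0002,"ax":-0.0,"ay":-0.0,"az":6.6}
  {"x":0.0132,"y":0.0087,"z":-0.0002,"ax":-0.0,"ay":-0.0,"az":6.6}
  {"x":0.0141,"y":0.0071,"z":-0.0002,"ax":-0.0,"ay":-0.0,"az":6.6}
  {"x":0.0148,"y":0.0055,"z":-0.0002,"ax":-0.0,"ay":-0.0,"az":6.6}
  {"x":0.0153,"y":0.0037,"z":-0.0002,"ax":-0.0,"ay":-0.0,"az":6.6}
  {"x":0.0156,"y":0.0019,"z":-0.0003,"ax":-0.0,"ay":-0.0,"az":6.6}
  {"x":0.0158,"y":0.0001,"z":-0.0003,"ax":-0.0,"ay":-0.0,"az":6.6}
  {"x":0.0157,"y":-0.0017,"z":-0.0003,"ax":-0.0,"ay":-0.0,"az":6.6}
```

step_arm([
  {"x":0.002,"y":0.0155,"z":-0.002,"ax":-0.2,"ay":-0.3,"az":6.6,"claw":0.005},
  {"x":0.003,"y":0.0155,"z":-0.002,"ax":0,"ay":0,"az":6.6,"claw":0.005},
  {"x":0.005,"y":0.015,"z":-0.002,"ax":0,"ay":0,"az":6.6,"claw":0.005},
  {"x":0.0065,"y":0.0145,"z":0,"ax":0,"ay":0,"az":6.6,"claw":0.005},
  {"x":0.008,"y":0.0135,"z":0,"ax":0,"ay":0,"az":6.6,"claw":0.005},
])

```text
time_s: 27.7
ee_pos: [0.5649, 0.0824, 0.1772]
eef_rot: [3.129, 0.01, 2.501]
force: [-0.1, -0.2, -1.3]
grip_width: 0.0131
```

step_arm([
  {"x":0.0095,"y":0.0125,"z":0,"ax":0,"ay":0,"az":6.6,"claw":0.005},
  {"x":0.011,"y":0.0115,"z":0,"ax":0,"ay":0,"az":6.6,"claw":0.005},
  {"x":0.012,"y":0.01,"z":0,"ax":0,"ay":0,"az":6.6,"claw":0.005},
  {"x":0.013,"y":0.0085,"z":0,"ax":0,"ay":0,"az":6.6,"claw":0.005},
  {"x":0.014,"y":0.007,"z":0,"ax":0,"ay":0,"az":6.6,"claw":0.005},
])

```text
time_s: 28.12
ee_pos: [0.5649, 0.1648, 0.184]
eef_rot: [3.119, 0.002, 1.895]
force: [0.0, 0.2, -0.1]
grip_width: 0.0133
```

```bash
python3 -c "
from h import *
plan(.57,.255,.16,1.376)
"
```

```text
t 28.12 pos [0.5649 0.1648 0.184 ] rpy [3.119e+00 2.000e-03 1.895e+00] F [ 0.   0.2 -0.1] w 0.0133 err mm [  5.1  90.2 -24. ] rot [ 1.3 -0.2 29.7]
  {"x":0.0168,"y":0.0066,"z":0.0049,"ax":0.3,"ay":-0.0,"az":5.9}
  {"x":0.0174,"y":0.0048,"z":0.0049,"ax":0.3,"ay":-0.0,"az":5.9}
  {"x":0.0178,"y":0.0030,"z":0.0048,"ax":0.3,"ay":-0.0,"az":5.9}
  {"x":0.0180,"y":0.0012,"z":0.0048,"ax":0.3,"ay":-0.0,"az":5.9}
  {"x":0.0181,"y":-0.0006,"z":0.0048,"ax":0.3,"ay":-0.0,"az":5.9}
```

step_arm([
  {"x":0.017,"y":0.0065,"z":0,"ax":0.6,"ay":0,"az":5.9,"claw":0.005},
  {"x":0.0175,"y":0.005,"z":0.003,"ax":0.4,"ay":0,"az":5.9,"claw":0.005},
  {"x":0.018,"y":0.003,"z":0.005,"ax":0.3,"ay":0,"az":5.9,"claw":0.005},
  {"x":0.018,"y":0.001,"z":0.005,"ax":0,"ay":0,"az":5.9,"claw":0.005},
  {"x":0.018,"y":0,"z":0.005,"ax":0,"ay":0,"az":5.9,"claw":0.005},
])

```text
time_s: 28.53
ee_pos: [0.5711, 0.2597, 0.1731]
eef_rot: [3.137, -0.004, 1.351]
force: [0.2, -0.3, -0.3]
grip_width: 0.0135
```

```bash
python3 -c "
from h import *
plan(.5852,.304,.13,1.376)
p,d=load('top0');P=cloud('top',d)
m=(P[...,2]>.12)&(P[...,0]>.60)&(P[...,1]<.35)&(P[...,1]>.15)
Q=P[m]
for y in np.arange(.15,.36,.03):
  s=Q[abs(Q[:,1]-y)<.015]; print(round(y,2), s[:,0].min() if len(s) else None)
"
```

```text
t 28.53 pos [0.5711 0.2597 0.1731] rpy [ 3.137 -0.004  1.351] F [ 0.2 -0.3 -0.3] w 0.0135 err mm [ 14.1  44.3 -43.1] rot [ 0.3 -0.2 -1.4]
  {"x":0.0231,"y":0.0020,"z":0.0217,"ax":0.1,"ay":-0.1,"az":-0.7}
  {"x":0.0231,"y":0.0023,"z":0.0216,"ax":0.1,"ay":-0.1,"az":-0.7}
0.15 0.6380143999712695
0.18 0.6570357482202807
0.21 0.7078730950913216
0.24 0.7609319035912359
0.27 0.8119579954455658
0.3 0.864297506726357
0.33 None
```

step_arm([
  {"x":0.018,"y":0.002,"z":0.01,"ax":0.2,"ay":-0.2,"az":-1.2,"claw":0.005},
  {"x":0.018,"y":0.002,"z":0.012,"ax":0,"ay":0,"az":0,"claw":0.005},
  {"x":0.006,"y":0,"z":0.012,"ax":0,"ay":0,"az":0,"claw":0.005},
  {"x":0,"y":0,"z":0,"ax":0,"ay":0,"az":0,"claw":0.005},
])

```text
time_s: 28.87
ee_pos: [0.5836, 0.3047, 0.1409]
eef_rot: [3.139, -0.002, 1.368]
force: [-0.2, -0.8, -1.0]
grip_width: 0.0135
```

```bash
python3 -c "
from h import *
plan(.5852,.304,.08,1.376)
p,d=snap('scene','s23'); crop(p,200,60,340,240,3.3,'s23c')
p,d=snap('top','t23'); crop(p,150,130,310,260,5,'t23c')
"
```

```text
t 28.87 pos [0.5836 0.3047 0.1409] rpy [ 3.139e+00 -2.000e-03  1.368e+00] F [-0.2 -0.8 -1. ] w 0.0135 err mm [  1.6  -0.7 -60.9] rot [ 0.2 -0.1 -0.5]
  {"x":-0.0003,"y":0.0008,"z":0.0304,"ax":0.1,"ay":-0.0,"az":-0.2}
  {"x":-0.0002,"y":0.0008,"z":0.0304,"ax":0.1,"ay":-0.0,"az":-0.2}
```

```bash
python3 -c "
from h import *
p,d=load('t23');P=cloud('top',d)
for u,v in [(156,142),(158,150),(170,170),(185,200),(160,140),(165,145),(162,138),(175,185)]: print(u,v,P[v,u].round(3),p[v,u])
m=(P[...,2]>.34)&(P[...,0]>.45)&(P[...,1]>.30)
Q=P[m]
for x in np.arange(.46,.74,.03):
  s=Q[abs(Q[:,0]-x)<.015]
  if len(s): i=s[:,1].argsort()[::-1][:3]; print(round(x,2), s[i].round(3).tolist())
p,d=load('s23');P=cloud('scene',d)
m=(P[...,2]>.24)&(P[...,0]>.45)&(P[...,1]>.25)&(P[...,0]<.75)&(P[...,1]<.6)
Q=P[m];
for z in np.arange(.25,.6,.03):
  s=Q[abs(Q[:,2]-z)<.015]
  if len(s): print(round(z,2), s[:,1].max().round(3), s[:,1].min().round(3))
"
```

```text
156 142 [0.587 0.359 0.479] [85 85 67]
158 150 [0.572 0.353 0.489] [113 111  84]
170 170 [0.542 0.336 0.493] [118 116  87]
185 200 [0.498 0.312 0.504] [118 116  86]
160 140 [0.59  0.354 0.478] [86 86 68]
165 145 [0.583 0.348 0.474] [73 73 60]
162 138 [0.594 0.353 0.472] [78 78 63]
175 185 [0.52  0.327 0.498] [119 117  87]
0.46 [[0.473, 0.313, 0.499], [0.474, 0.313, 0.501], [0.471, 0.312, 0.498]]
0.49 [[0.503, 0.327, 0.499], [0.505, 0.327, 0.5], [0.503, 0.325, 0.501]]
0.52 [[0.534, 0.341, 0.493], [0.535, 0.34, 0.496], [0.533, 0.339, 0.496]]
0.55 [[0.564, 0.358, 0.483], [0.561, 0.357, 0.479], [0.565, 0.357, 0.484]]
0.58 [[0.585, 0.366, 0.471], [0.59, 0.365, 0.475], [0.582, 0.364, 0.475]]
0.61 [[0.596, 0.361, 0.469], [0.597, 0.358, 0.468], [0.597, 0.356, 0.47]]
0.25 0.399 0.29
0.28 0.399 0.254
0.31 0.4 0.253
0.34 0.401 0.27
0.37 0.34 0.266
0.4 0.341 0.25
0.43 0.327 0.25
0.46 0.255 0.25
```

step_arm([
  {"x":0,"y":0.0015,"z":0.018,"ax":0.2,"ay":0,"az":-0.3,"claw":0.005},
  {"x":0.001,"y":0,"z":0.02,"ax":0,"ay":0,"az":0,"claw":0.005},
  {"x":0.001,"y":0,"z":0.014,"ax":0,"ay":0,"az":0,"claw":0.005},
  {"x":0,"y":0,"z":0.003,"ax":0,"ay":0,"az":0,"claw":0.005},
  {"x":0,"y":0,"z":0,"ax":0,"ay":0,"az":0,"claw":0.005},
])

```text
time_s: 29.38
ee_pos: [0.5887, 0.3015, 0.094]
eef_rot: [3.133, -0.008, 1.369]
force: [0.1, 0.6, -0.9]
grip_width: 0.0132
```

```bash
python3 -c "
from h import *
plan(.5852,.304,.022,1.376)
p,d=snap('scene','s24'); crop(p,230,150,310,240,6.5,'s24c')
t=pose()[0]
print(((proj('scene',[[.5848,.3021,.05],[t[0],t[1]-.002,t[2]-.006],[t[0],t[1]-.002,t[2]+.0285]])-[230,150])*6.5).round(0).tolist())
"
```

```text
t 29.38 pos [0.5887 0.3015 0.094 ] rpy [ 3.133 -0.008  1.369] F [ 0.1  0.6 -0.9] w 0.0132 err mm [ -3.5   2.5 -72. ] rot [ 0.5 -0.4 -0.4]
  {"x":0.0006,"y":-0.0023,"z":0.0360,"ax":0.3,"ay":-0.2,"az":-0.2}
  {"x":0.0007,"y":-0.0021,"z":0.0360,"ax":0.3,"ay":-0.2,"az":-0.2}
[[336.0, 330.0], [350.0, 223.0], [350.0, 125.0]]
```

step_arm([
  {"x":0.0015,"y":-0.004,"z":0.008,"ax":0.4,"ay":-0.4,"az":0,"claw":0.005},
  {"x":0,"y":0,"z":0.008,"ax":0,"ay":0,"az":0,"claw":0.005},
  {"x":0,"y":0,"z":0.003,"ax":0,"ay":0,"az":0,"claw":0.005},
  {"x":0,"y":0,"z":0,"ax":0,"ay":0,"az":0,"claw":0.005},
])

```text
time_s: 29.77
ee_pos: [0.5863, 0.3038, 0.0777]
eef_rot: [3.136, -0.003, 1.368]
force: [0.1, -0.7, -0.1]
grip_width: 0.013
```

```bash
python3 -c "
from h import *
plan(.5852,.304,.022,1.376)
"
```

```text
t 29.77 pos [0.5863 0.3038 0.0777] rpy [ 3.136e+00 -3.000e-03  1.368e+00] F [ 0.1 -0.7 -0.1] w 0.0130 err mm [ -1.1   0.2 -55.7] rot [ 0.3 -0.2 -0.5]
  {"x":-0.0001,"y":-0.0007,"z":0.0279,"ax":0.2,"ay":-0.1,"az":-0.2}
  {"x":-0.0000,"y":-0.0006,"z":0.0279,"ax":0.2,"ay":-0.1,"az":-0.2}
```

step_arm([
  {"x":0.0005,"y":-0.0012,"z":0.008,"ax":0.3,"ay":-0.2,"az":0,"claw":0.005},
  {"x":0.0005,"y":0,"z":0.008,"ax":0,"ay":0,"az":0,"claw":0.005},
  {"x":0,"y":0,"z":0.003,"ax":0,"ay":0,"az":0,"claw":0.005},
])

```text
time_s: 30.02
ee_pos: [0.5857, 0.3054, 0.058]
eef_rot: [3.14, -0.0, 1.368]
force: [0.5, 0.5, -0.6]
grip_width: 0.0132
```

```bash
python3 -c "
from h import *
plan(.5852,.304,.022,1.376)
"
```

```text
t 30.02 pos [0.5857 0.3054 0.058 ] rpy [ 3.14  -0.     1.368] F [ 0.5  0.5 -0.6] w 0.0132 err mm [ -0.5  -1.4 -36. ] rot [ 0.1 -0.  -0.4]
  {"x":-0.0015,"y":-0.0003,"z":0.0360,"ax":0.1,"ay":-0.0,"az":-0.4}
```

step_arm([
  {"x":-0.0013,"y":-0.0003,"z":0.005,"ax":0,"ay":0,"az":0,"claw":0.005},
  {"x":0,"y":0,"z":0.005,"ax":0,"ay":0,"az":0,"claw":0.005},
  {"x":0,"y":0,"z":0.003,"ax":0,"ay":0,"az":0,"claw":0.005},
])

```text
time_s: 30.27
ee_pos: [0.5847, 0.3037, 0.0432]
eef_rot: [3.142, 0.001, 1.368]
force: [-2.4, -3.3, 2.0]
grip_width: 0.0131
```

```bash
python3 -c "
from h import *
plan(.5852,.304,.022,1.376); print(pose()[2]['moment'])
"
```

```text
t 30.27 pos [0.5847 0.3037 0.0432] rpy [3.142e+00 1.000e-03 1.368e+00] F [-2.4 -3.3  2. ] w 0.0131 err mm [  0.5   0.3 -21.2] rot [ 0.   0.1 -0.4]
  {"x":0.0004,"y":0.0004,"z":0.0212,"ax":0.0,"ay":0.1,"az":-0.4}
[-0.75290787  0.61517291  0.00664079]
```

step_arm([
  {"x":-0.0004,"y":-0.0004,"z":0.005,"ax":0,"ay":0,"az":0,"claw":0.005},
  {"x":0,"y":0,"z":0.005,"ax":0,"ay":0,"az":0,"claw":0.005},
  {"x":0,"y":0,"z":0.003,"ax":0,"ay":0,"az":0,"claw":0.005},
])

```text
time_s: 30.52
ee_pos: [0.5841, 0.3029, 0.0289]
eef_rot: [-3.142, 0.002, 1.368]
force: [-1.3, -1.0, 0.9]
grip_width: 0.0137
```

```bash
python3 -c "
from h import *
plan(.5852,.304,.022,1.376); print(pose()[2]['moment'])
"
```

```text
t 30.52 pos [0.5841 0.3029 0.0289] rpy [-3.142e+00  2.000e-03  1.368e+00] F [-1.3 -1.   0.9] w 0.0137 err mm [ 1.1  1.1 -6.9] rot [-0.   0.1 -0.4]
  {"x":0.0013,"y":0.0008,"z":0.0069,"ax":-0.0,"ay":0.1,"az":-0.4}
[-0.33757425  0.24348108  0.017899  ]
```

step_arm([
  {"x":0,"y":0,"z":0.004,"ax":0,"ay":0,"az":0,"claw":0.005},
  {"x":0,"y":0,"z":0.004,"ax":0,"ay":0,"az":0,"claw":0.005},
  {"x":0,"y":0,"z":0.002,"ax":0,"ay":0,"az":0,"claw":0.005},
])

```text
time_s: 30.77
ee_pos: [0.5846, 0.3032, 0.0213]
eef_rot: [3.14, 0.001, 1.368]
force: [-18.0, -8.9, 34.9]
grip_width: 0.0137
```

```bash
python3 -c "
from h import *
plan(.5852,.304,.022,1.376); print(pose()[2]['moment'])
"
```

```text
t 30.77 pos [0.5846 0.3032 0.0213] rpy [3.140e+00 1.000e-03 1.368e+00] F [-18.   -8.9  34.9] w 0.0137 err mm [0.6 0.8 0.7] rot [ 0.1  0.  -0.4]
  {"x":0.0009,"y":0.0004,"z":-0.0007,"ax":0.1,"ay":0.0,"az":-0.4}
[-1.78106363  3.6199082   0.01344375]
```

Seated. Release and lift, then look at all.

step_arm([
  {"x":0,"y":0,"z":0,"ax":0,"ay":0,"az":0,"claw":0.03},
  {"x":0,"y":0,"z":0,"ax":0,"ay":0,"az":0,"claw":0.03},
  {"x":0,"y":0,"z":-0.006,"ax":0,"ay":0,"az":0,"claw":0.03},
  {"x":0,"y":0,"z":-0.02,"ax":0,"ay":0,"az":0,"claw":0.03},
  {"x":0,"y":0,"z":-0.03,"ax":0,"ay":0,"az":0,"claw":0.03},
])

```text
time_s: 31.18
ee_pos: [0.5823, 0.3028, 0.0733]
eef_rot: [-3.136, 0.004, 1.368]
force: [0.7, -0.5, -0.7]
grip_width: 0.03
```

step_arm([
  {"x":0,"y":0,"z":-0.03,"ax":0,"ay":0,"az":0,"claw":0.03},
  {"x":-0.015,"y":0,"z":-0.015,"ax":0,"ay":0,"az":0,"claw":0.03},
  {"x":-0.03,"y":0,"z":0,"ax":0,"ay":0,"az":0,"claw":0.03},
  {"x":-0.035,"y":0,"z":0,"ax":0,"ay":0,"az":0,"claw":0.03},
  {"x":-0.035,"y":0,"z":0,"ax":0,"ay":0,"az":0,"claw":0.03},
])

```text
time_s: 31.6
ee_pos: [0.5612, 0.1938, 0.1272]
eef_rot: [3.138, -0.003, 1.376]
force: [0.4, -0.4, 1.5]
grip_width: 0.0302
```

```bash
python3 -c "
from h import *
plan(.5135,.2985,.14,1.876)
p,d=snap('scene','s25'); crop(p,210,150,330,240,6.5,'s25c')
p,d=snap('top','t25'); crop(p,190,150,310,260,6,'t25c')
"
```

```text
t 31.60 pos [0.5612 0.1938 0.1272] rpy [ 3.138e+00 -3.000e-03  1.376e+00] F [ 0.4 -0.4  1.5] w 0.0302 err mm [-47.7 104.7  12.8] rot [  0.3  -0.1 -28.7]
  {"x":0.0187,"y":-0.0134,"z":-0.0026,"ax":0.1,"ay":-0.0,"az":-5.7}
  {"x":0.0200,"y":-0.0115,"z":-0.0026,"ax":0.1,"ay":-0.0,"az":-5.7}
  {"x":0.0210,"y":-0.0094,"z":-0.0026,"ax":0.1,"ay":-0.0,"az":-5.7}
  {"x":0.0218,"y":-0.0073,"z":-0.0026,"ax":0.1,"ay":-0.0,"az":-5.7}
  {"x":0.0225,"y":-0.0051,"z":-0.0026,"ax":0.1,"ay":-0.0,"az":-5.7}
```

```bash
python3 -c "
from h import *
p,d=load('s25');P=cloud('scene',d)
B=np.array([.5503,.2732]);y=.0548;R=np.array([[np.cos(y),-np.sin(y)],[np.sin(y),np.cos(y)]])
for h in HL:
  c=B+R@h; m=(np.hypot(P[...,0]-c[0],P[...,1]-c[1])<.012)&(P[...,2]>.055)
  z=P[m][:,2]; print(h,len(z),np.percentile(z,[50,95,99]).round(4) if len(z) else '', np.nanmedian(P[m][:,:2],axis=0)-c)
"
```

```text
[-0.036  0.027] 164 [0.08   0.0984 0.0992] [-0.00430943 -0.00321062]
[-0.036 -0.027] 60 [0.0725 0.3998 0.4041] [-0.00051753 -0.00264456]
[0.036 0.027] 73 [0.068  0.0759 0.0767] [-0.00376871 -0.00213864]
[ 0.036 -0.027] 88 [0.0668 0.076  0.0766] [-0.00402956 -0.00243072]
```

step_arm([
  {"x":0.016,"y":-0.0135,"z":-0.004,"ax":0.2,"ay":0,"az":-5.7,"claw":0.034},
  {"x":0.0195,"y":-0.0115,"z":-0.003,"ax":0.1,"ay":0,"az":-5.7,"claw":0.034},
  {"x":0.0205,"y":-0.0095,"z":0,"ax":0,"ay":0,"az":-5.7,"claw":0.034},
  {"x":0.021,"y":-0.0075,"z":0,"ax":0,"ay":0,"az":-5.7,"claw":0.034},
  {"x":0.021,"y":-0.005,"z":0,"ax":0,"ay":0,"az":-5.7,"claw":0.034},
])

```text
time_s: 32.12
ee_pos: [0.5143, 0.291, 0.1359]
eef_rot: [3.14, -0.003, 1.878]
force: [-0.0, 0.4, 0.2]
grip_width: 0.0342
```

step_arm([
  {"x":0,"y":0,"z":0,"ax":0,"ay":0,"az":0,"claw":0.034},
  {"x":0,"y":0,"z":0,"ax":0,"ay":0,"az":0,"claw":0.034},
])

```text
time_s: 32.28
ee_pos: [0.5127, 0.2955, 0.1361]
eef_rot: [3.139, -0.004, 1.887]
force: [0.7, -0.7, -0.6]
grip_width: 0.034
```

```bash
python3 -c "
from h import *
plan(.5137,.2985,.09,1.876)
"
```

```text
t 32.28 pos [0.5127 0.2955 0.1361] rpy [ 3.139 -0.004  1.887] F [ 0.7 -0.7 -0.6] w 0.0340 err mm [  1.    3.  -46.1] rot [ 0.1 -0.2  0.7]
  {"x":0.0012,"y":0.0009,"z":0.0231,"ax":0.1,"ay":-0.1,"az":0.3}
  {"x":0.0012,"y":0.0009,"z":0.0231,"ax":0.1,"ay":-0.1,"az":0.3}
```

step_arm([
  {"x":0.004,"y":0.002,"z":0.015,"ax":0,"ay":-0.2,"az":0.4,"claw":0.034},
  {"x":0.001,"y":0,"z":0.015,"ax":0,"ay":0,"az":0,"claw":0.034},
  {"x":0,"y":0,"z":0.008,"ax":0,"ay":0,"az":0,"claw":0.034},
  {"x":0,"y":0,"z":0,"ax":0,"ay":0,"az":0,"claw":0.034},
])

```text
time_s: 32.62
ee_pos: [0.5148, 0.3011, 0.0976]
eef_rot: [3.137, -0.001, 1.873]
force: [-0.3, 0.1, 0.6]
grip_width: 0.034
```

```bash
python3 -c "
from h import *
plan(.5134,.2998,.032,1.876)
p,d=snap('scene','s26'); crop(p,210,130,330,230,6.5,'s26c')
"
```

```text
t 32.62 pos [0.5148 0.3011 0.0976] rpy [ 3.137e+00 -1.000e-03  1.873e+00] F [-0.3  0.1  0.6] w 0.0340 err mm [ -1.4  -1.3 -65.6] rot [ 0.3 -0.  -0.2]
  {"x":-0.0004,"y":-0.0010,"z":0.0328,"ax":0.1,"ay":-0.0,"az":-0.1}
  {"x":-0.0004,"y":-0.0009,"z":0.0328,"ax":0.1,"ay":-0.0,"az":-0.1}
```

step_arm([
  {"x":-0.0005,"y":-0.002,"z":0.018,"ax":0.2,"ay":0,"az":0,"claw":0.034},
  {"x":0.001,"y":0,"z":0.018,"ax":0,"ay":0,"az":0,"claw":0.034},
  {"x":0.001,"y":0,"z":0.012,"ax":0,"ay":0,"az":0,"claw":0.034},
  {"x":0,"y":0,"z":0.004,"ax":0,"ay":0,"az":0,"claw":0.034},
  {"x":0,"y":0,"z":0,"ax":0,"ay":0,"az":0,"claw":0.034},
])

```text
time_s: 33.08
ee_pos: [0.5159, 0.3014, 0.0485]
eef_rot: [3.134, -0.002, 1.868]
force: [-0.5, -0.2, 0.5]
grip_width: 0.0339
```

```bash
python3 -c "
from h import *
plan(.5134,.2998,.032,1.876)
"
```

```text
t 33.08 pos [0.5159 0.3014 0.0485] rpy [ 3.134e+00 -2.000e-03  1.868e+00] F [-0.5 -0.2  0.5] w 0.0339 err mm [ -2.5  -1.6 -16.5] rot [ 0.4 -0.1 -0.5]
  {"x":-0.0008,"y":-0.0030,"z":0.0165,"ax":0.4,"ay":-0.1,"az":-0.5}
```

step_arm([
  {"x":-0.0008,"y":-0.003,"z":0.008,"ax":0.4,"ay":0,"az":-0.4,"claw":0.034},
  {"x":0,"y":0,"z":0.006,"ax":0,"ay":0,"az":0,"claw":0.034},
  {"x":0,"y":0,"z":0.001,"ax":0,"ay":0,"az":0,"claw":0.034},
  {"x":0,"y":0,"z":0,"ax":0,"ay":0,"az":0,"claw":0.034},
])

```text
time_s: 33.42
ee_pos: [0.5143, 0.2998, 0.0345]
eef_rot: [3.139, -0.002, 1.875]
force: [-0.3, -0.3, 0.6]
grip_width: 0.0341
```

```bash
python3 -c "
from h import *
plan(.5134,.2998,.032,1.876)
"
```

```text
t 33.42 pos [0.5143 0.2998 0.0345] rpy [ 3.139e+00 -2.000e-03  1.875e+00] F [-0.3 -0.3  0.6] w 0.0341 err mm [-0.9 -0.  -2.5] rot [ 0.1 -0.1 -0.1]
  {"x":0.0002,"y":-0.0009,"z":0.0025,"ax":0.1,"ay":-0.1,"az":-0.1}
```

Good enough; close on the handle.

step_arm([
  {"x":0,"y":-0.0009,"z":0.001,"ax":0,"ay":0,"az":0,"claw":0.03},
  {"x":0,"y":0,"z":0,"ax":0,"ay":0,"az":0,"claw":0.005},
  {"x":0,"y":0,"z":0,"ax":0,"ay":0,"az":0,"claw":0.005},
  {"x":0,"y":0,"z":0,"ax":0,"ay":0,"az":0,"claw":0.005},
  {"x":0,"y":0,"z":0,"ax":0,"ay":0,"az":0,"claw":0.005},
], grip_force=45)

```text
time_s: 33.83
ee_pos: [0.5137, 0.2998, 0.0344]
eef_rot: [3.138, -0.002, 1.875]
force: [0.1, 0.5, -0.7]
grip_width: 0.0152
```

```bash
python3 -c "
from h import *
plan(.5134,.2998,.032,1.876)
"
```

```text
t 33.83 pos [0.5137 0.2998 0.0344] rpy [ 3.138e+00 -2.000e-03  1.875e+00] F [ 0.1  0.5 -0.7] w 0.0152 err mm [-0.3  0.  -2.4] rot [ 0.2 -0.1 -0.1]
  {"x":0.0001,"y":-0.0003,"z":0.0024,"ax":0.2,"ay":-0.1,"az":-0.1}
```

step_arm([
  {"x":0,"y":0,"z":-0.008,"ax":0,"ay":0,"az":0,"claw":0.005},
  {"x":0,"y":0,"z":-0.012,"ax":0,"ay":0,"az":0,"claw":0.005},
  {"x":0,"y":0,"z":-0.015,"ax":0,"ay":0,"az":0,"claw":0.005},
])

```text
time_s: 34.08
ee_pos: [0.5122, 0.2989, 0.069]
eef_rot: [-3.14, -0.002, 1.874]
force: [-0.6, 0.3, -1.9]
grip_width: 0.0153
```

```bash
python3 -c "
from h import *
plan(.5137,.2998,.14,1.876)
"
```

```text
t 34.08 pos [0.5122 0.2989 0.069 ] rpy [-3.140e+00 -2.000e-03  1.874e+00] F [-0.6  0.3 -1.9] w 0.0153 err mm [ 1.5  0.9 71. ] rot [-0.1 -0.1 -0.1]
  {"x":0.0002,"y":0.0008,"z":-0.0355,"ax":-0.0,"ay":-0.0,"az":-0.0}
  {"x":0.0002,"y":0.0008,"z":-0.0355,"ax":-0.0,"ay":-0.0,"az":-0.0}
```

step_arm([
  {"x":0,"y":0.001,"z":-0.02,"ax":0,"ay":0,"az":0,"claw":0.005},
  {"x":0,"y":0,"z":-0.03,"ax":0,"ay":0,"az":0,"claw":0.005},
  {"x":-0.01,"y":0,"z":-0.025,"ax":0,"ay":0,"az":0,"claw":0.005},
])

```text
time_s: 34.33
ee_pos: [0.5148, 0.29, 0.1479]
eef_rot: [-3.137, -0.001, 1.876]
force: [1.0, -0.3, -0.8]
grip_width: 0.0153
```

```bash
python3 -c "
from h import *
plan(.4688,.0023,.15,np.pi+.5)
"
```

```text
t 34.33 pos [0.5148 0.29   0.1479] rpy [-3.137e+00 -1.000e-03  1.876e+00] F [ 1.  -0.3 -0.8] w 0.0153 err mm [ -46.  -287.7    2.1] rot [-1.000e-01 -3.000e-01 -1.012e+02]
  {"x":-0.0174,"y":-0.0087,"z":-0.0001,"ax":-0.0,"ay":-0.0,"az":-6.7}
  {"x":-0.0162,"y":-0.0107,"z":-0.0001,"ax":-0.0,"ay":-0.0,"az":-6.7}
  {"x":-0.0149,"y":-0.0125,"z":-0.0001,"ax":-0.0,"ay":-0.0,"az":-6.7}
  {"x":-0.0133,"y":-0.0142,"z":-0.0001,"ax":-0.0,"ay":-0.0,"az":-6.7}
  {"x":-0.0115,"y":-0.0156,"z":-0.0001,"ax":-0.0,"ay":-0.0,"az":-6.7}
  {"x":-0.0096,"y":-0.0169,"z":-0.0001,"ax":-0.0,"ay":-0.0,"az":-6.7}
  {"x":-0.0076,"y":-0.0179,"z":-0.0001,"ax":-0.0,"ay":-0.0,"az":-6.7}
  {"x":-0.0054,"y":-0.0187,"z":-0.0001,"ax":-0.0,"ay":-0.0,"az":-6.7}
  {"x":-0.0032,"y":-0.0192,"z":-0.0001,"ax":-0.0,"ay":-0.0,"az":-6.7}
  {"x":-0.0009,"y":-0.0194,"z":-0.0001,"ax":-0.0,"ay":-0.0,"az":-6.7}
  {"x":0.0014,"y":-0.0194,"z":-0.0001,"ax":-0.0,"ay":-0.0,"az":-6.7}
  {"x":0.0036,"y":-0.0191,"z":-0.0001,"ax":-0.0,"ay":-0.0,"az":-6.7}
  {"x":0.0058,"y":-0.0185,"z":-0.0001,"ax":-0.0,"ay":-0.0,"az":-6.7}
  {"x":0.0080,"y":-0.0177,"z":-0.0001,"ax":-0.0,"ay":-0.0,"az":-6.7}
  {"x":0.0100,"y":-0.0167,"z":-0.0001,"ax":-0.0,"ay":-0.0,"az":-6.7}
```

step_arm([
  {"x":-0.0175,"y":-0.0085,"z":0,"ax":0,"ay":-0.2,"az":-6.7,"claw":0.005},
  {"x":-0.016,"y":-0.0105,"z":0,"ax":0,"ay":0,"az":-6.7,"claw":0.005},
  {"x":-0.015,"y":-0.0125,"z":0,"ax":0,"ay":0,"az":-6.7,"claw":0.005},
  {"x":-0.0135,"y":-0.014,"z":0,"ax":0,"ay":0,"az":-6.7,"claw":0.005},
  {"x":-0.0115,"y":-0.0155,"z":0,"ax":0,"ay":0,"az":-6.7,"claw":0.005},
])

```text
time_s: 34.75
ee_pos: [0.503, 0.1938, 0.1616]
eef_rot: [3.131, 0.008, 2.484]
force: [-0.2, -0.2, -0.2]
grip_width: 0.0157
```

step_arm([
  {"x":-0.0095,"y":-0.017,"z":0,"ax":0,"ay":0,"az":-6.7,"claw":0.005},
  {"x":-0.0075,"y":-0.018,"z":0,"ax":0,"ay":0,"az":-6.7,"claw":0.005},
  {"x":-0.0055,"y":-0.0185,"z":0,"ax":0,"ay":0,"az":-6.7,"claw":0.005},
  {"x":-0.003,"y":-0.019,"z":0,"ax":0,"ay":0,"az":-6.7,"claw":0.005},
  {"x":-0.001,"y":-0.0195,"z":0,"ax":0,"ay":0,"az":-6.7,"claw":0.005},
])

```text
time_s: 35.17
ee_pos: [0.4897, 0.0933, 0.168]
eef_rot: [3.136, 0.02, 3.1]
force: [0.8, -0.9, -0.0]
grip_width: 0.0153
```

```bash
python3 -c "
from h import *
plan(.4688,.0023,.14,np.pi+.5)
"
```

```text
t 35.17 pos [0.4897 0.0933 0.168 ] rpy [3.136 0.02  3.1  ] F [ 0.8 -0.9 -0. ] w 0.0153 err mm [-20.9 -91.  -28. ] rot [  0.    1.2 -31.1]
  {"x":0.0035,"y":-0.0184,"z":0.0054,"ax":0.0,"ay":0.2,"az":-6.2}
  {"x":0.0055,"y":-0.0179,"z":0.0055,"ax":0.0,"ay":0.2,"az":-6.2}
  {"x":0.0073,"y":-0.0172,"z":0.0055,"ax":0.0,"ay":0.2,"az":-6.2}
  {"x":0.0091,"y":-0.0163,"z":0.0055,"ax":0.0,"ay":0.2,"az":-6.2}
  {"x":0.0108,"y":-0.0152,"z":0.0056,"ax":0.0,"ay":0.2,"az":-6.2}
```

step_arm([
  {"x":0.0035,"y":-0.0185,"z":0.002,"ax":0,"ay":0.6,"az":-6.2,"claw":0.005},
  {"x":0.0055,"y":-0.018,"z":0.005,"ax":0,"ay":0.4,"az":-6.2,"claw":0.005},
  {"x":0.0073,"y":-0.017,"z":0.007,"ax":0,"ay":0.2,"az":-6.2,"claw":0.005},
  {"x":0.009,"y":-0.016,"z":0.008,"ax":0,"ay":0,"az":-6,"claw":0.005},
  {"x":0.01,"y":-0.012,"z":0.008,"ax":0,"ay":0,"az":-5,"claw":0.005},
])

```text
time_s: 35.58
ee_pos: [0.4696, 0.0009, 0.1449]
eef_rot: [-3.14, 0.009, -2.638]
force: [0.1, 0.4, -1.6]
grip_width: 0.0152
```

step_arm([
  {"x":0,"y":0,"z":0.005,"ax":0,"ay":0,"az":0,"claw":0.005},
  {"x":0,"y":0,"z":0,"ax":0,"ay":0,"az":0,"claw":0.005},
])

```text
time_s: 35.75
ee_pos: [0.469, -0.0012, 0.1407]
eef_rot: [-3.139, 0.01, -2.638]
force: [0.2, -0.1, -1.1]
grip_width: 0.0152
```

```bash
python3 -c "
from h import *
plan(.4688,.0023,.1,np.pi+.5)
p,d=snap('scene','s27'); crop(p,260,100,400,290,3.1,'s27c')
t=pose()[0]
print(((proj('scene',[[t[0],t[1]-.002,t[2]-.0204],[t[0],t[1]-.002,t[2]+.0176],[.4685,.0003,.04]])-[260,100])*3.1).round(0).tolist())
"
```

```text
t 35.75 pos [ 0.469  -0.0012  0.1407] rpy [-3.139  0.01  -2.638] F [ 0.2 -0.1 -1.1] w 0.0152 err mm [ -0.2   3.5 -40.7] rot [-0.1  0.6  0.2]
  {"x":-0.0006,"y":0.0016,"z":0.0203,"ax":-0.1,"ay":0.3,"az":0.1}
  {"x":-0.0007,"y":0.0016,"z":0.0203,"ax":-0.1,"ay":0.3,"az":0.1}
[[196.0, 475.0], [199.0, 405.0], [185.0, 610.0]]
```

step_arm([
  {"x":-0.0012,"y":0.0032,"z":0.015,"ax":0,"ay":0.6,"az":0.2,"claw":0.005},
  {"x":0.001,"y":0,"z":0.018,"ax":0,"ay":0,"az":0,"claw":0.005},
  {"x":0.001,"y":0,"z":0.012,"ax":0,"ay":0,"az":0,"claw":0.005},
  {"x":0,"y":0,"z":0,"ax":0,"ay":0,"az":0,"claw":0.005},
])

```text
time_s: 36.13
ee_pos: [0.4689, 0.0047, 0.0952]
eef_rot: [-3.137, 0.002, -2.647]
force: [-0.0, 0.6, -1.6]
grip_width: 0.0151
```

```bash
python3 -c "
from h import *
plan(.4688,.0023,.0244,np.pi+.5)
"
```

```text
t 36.13 pos [0.4689 0.0047 0.0952] rpy [-3.137e+00  2.000e-03 -2.647e+00] F [-0.   0.6 -1.6] w 0.0151 err mm [ -0.1  -2.4 -70.8] rot [-0.3  0.1 -0.3]
  {"x":0.0007,"y":-0.0009,"z":0.0354,"ax":-0.1,"ay":0.1,"az":-0.2}
  {"x":0.0006,"y":-0.0010,"z":0.0354,"ax":-0.1,"ay":0.1,"az":-0.2}
```

step_arm([
  {"x":0.0013,"y":-0.002,"z":0.01,"ax":-0.2,"ay":0.1,"az":-0.3,"claw":0.005},
  {"x":0.0005,"y":0,"z":0.01,"ax":0,"ay":0,"az":0,"claw":0.005},
  {"x":0,"y":0,"z":0.002,"ax":0,"ay":0,"az":0,"claw":0.005},
  {"x":0,"y":0,"z":0,"ax":0,"ay":0,"az":0,"claw":0.005},
])

```text
time_s: 36.47
ee_pos: [0.4687, 0.0038, 0.0711]
eef_rot: [-3.141, -0.001, -2.642]
force: [-0.4, 0.4, -0.6]
grip_width: 0.0154
```

```bash
python3 -c "
from h import *
plan(.4688,.0023,.0244,np.pi+.5)
"
```

```text
t 36.47 pos [0.4687 0.0038 0.0711] rpy [-3.141e+00 -1.000e-03 -2.642e+00] F [-0.4  0.4 -0.6] w 0.0154 err mm [  0.1  -1.5 -46.7] rot [-0.1 -0.  -0. ]
  {"x":0.0003,"y":-0.0007,"z":0.0233,"ax":-0.0,"ay":-0.0,"az":-0.0}
  {"x":0.0003,"y":-0.0007,"z":0.0233,"ax":-0.0,"ay":-0.0,"az":-0.0}
```

step_arm([
  {"x":0.0006,"y":-0.0014,"z":0.006,"ax":0,"ay":0,"az":0,"claw":0.005},
  {"x":0.0003,"y":0,"z":0.007,"ax":0,"ay":0,"az":0,"claw":0.005},
  {"x":0,"y":0,"z":0.003,"ax":0,"ay":0,"az":0,"claw":0.005},
])

```text
time_s: 36.72
ee_pos: [0.4694, 0.002, 0.0548]
eef_rot: [-3.14, 0.001, -2.643]
force: [0.1, 0.1, -0.7]
grip_width: 0.0148
```

```bash
python3 -c "
from h import *
plan(.4688,.0023,.0244,np.pi+.5)
"
```

```text
t 36.72 pos [0.4694 0.002  0.0548] rpy [-3.140e+00  1.000e-03 -2.643e+00] F [ 0.1  0.1 -0.7] w 0.0148 err mm [ -0.6   0.3 -30.4] rot [-0.1  0.1 -0.1]
  {"x":0.0004,"y":0.0006,"z":0.0304,"ax":-0.1,"ay":0.1,"az":-0.1}
```

step_arm([
  {"x":0.0004,"y":0.0005,"z":0.006,"ax":0,"ay":0,"az":0,"claw":0.005},
  {"x":0.0002,"y":0,"z":0.007,"ax":0,"ay":0,"az":0,"claw":0.005},
  {"x":0,"y":0,"z":0.004,"ax":0,"ay":0,"az":0,"claw":0.005},
])

```text
time_s: 36.97
ee_pos: [0.4686, 0.0023, 0.0364]
eef_rot: [-3.14, 0.001, -2.643]
force: [-2.1, 4.6, 1.4]
grip_width: 0.0151
```

```bash
python3 -c "
from h import *
plan(.4688,.0023,.0244,np.pi+.5); print(pose()[2]['moment'])
"
```

```text
t 36.97 pos [0.4686 0.0023 0.0364] rpy [-3.140e+00  1.000e-03 -2.643e+00] F [-2.1  4.6  1.4] w 0.0151 err mm [  0.2  -0.  -12. ] rot [-0.1  0.1 -0.1]
  {"x":-0.0002,"y":-0.0001,"z":0.0120,"ax":-0.1,"ay":0.1,"az":-0.1}
[ 0.74017413  0.54815919 -0.03345566]
```

step_arm([
  {"x":0,"y":0.0006,"z":0.005,"ax":0,"ay":0,"az":0,"claw":0.005},
  {"x":0,"y":0,"z":0.004,"ax":0,"ay":0,"az":0,"claw":0.005},
  {"x":0,"y":0,"z":0.003,"ax":0,"ay":0,"az":0,"claw":0.005},
])

```text
time_s: 37.22
ee_pos: [0.4687, 0.0027, 0.0235]
eef_rot: [-3.139, 0.002, -2.643]
force: [-13.3, 0.0, 55.4]
grip_width: 0.015
```

```bash
python3 -c "
from h import *
plan(.4688,.0023,.0244,np.pi+.5); print(pose()[2]['moment'])
"
```

```text
t 37.22 pos [0.4687 0.0027 0.0235] rpy [-3.139e+00  2.000e-03 -2.643e+00] F [-13.3   0.   55.4] w 0.0150 err mm [ 0.1 -0.4  0.9] rot [-0.1  0.1 -0.1]
  {"x":0.0002,"y":-0.0004,"z":-0.0009,"ax":-0.1,"ay":0.1,"az":-0.1}
[0.09314325 2.81386039 0.01548706]
```

Home. Release and rise.

step_arm([
  {"x":0,"y":0,"z":0,"ax":0,"ay":0,"az":0,"claw":0.034},
  {"x":0,"y":0,"z":0,"ax":0,"ay":0,"az":0,"claw":0.034},
  {"x":0,"y":0,"z":-0.008,"ax":0,"ay":0,"az":0,"claw":0.034},
  {"x":0,"y":0,"z":-0.025,"ax":0,"ay":0,"az":0,"claw":0.034},
  {"x":0,"y":0,"z":-0.035,"ax":0,"ay":0,"az":0,"claw":0.034},
])

```text
time_s: 37.63
ee_pos: [0.4659, 0.0027, 0.0886]
eef_rot: [3.14, -0.006, -2.643]
force: [0.6, -0.1, 0.1]
grip_width: 0.0343
```

step_arm([
  {"x":0,"y":0,"z":-0.038,"ax":0,"ay":0,"az":2,"claw":0.034},
  {"x":0,"y":0.01,"z":-0.038,"ax":0,"ay":0,"az":5,"claw":0.02},
  {"x":-0.005,"y":0.025,"z":-0.03,"ax":0,"ay":0,"az":6.5,"claw":0.005},
  {"x":0,"y":0.035,"z":-0.03,"ax":0,"ay":0,"az":6.5,"claw":0.005},
  {"x":0,"y":0.035,"z":-0.03,"ax":0,"ay":0,"az":6.5,"claw":0.005},
])

```text
time_s: 38.05
ee_pos: [0.4442, 0.0949, 0.2572]
eef_rot: [-3.14, -0.003, -3.124]
force: [0.3, -0.0, 0.1]
grip_width: 0.0108
```

```bash
python3 -c "
from h import *
plan(.5,.25,.3,np.pi)
p,d=snap('top','t28'); crop(p,180,140,400,260,3.6,'t28c')
P=cloud('top',d); sub=P[190:265,345:385]; m=sub[...,2]>.055
n,l,st,c=cv2.connectedComponentsWithStats(m.astype(np.uint8))
for i in range(1,n): print(c[i]+[345,190],st[i][4],np.nanmedian(sub[l==i],axis=0).round(4))
"
```

```text
t 38.05 pos [0.4442 0.0949 0.2572] rpy [-3.140e+00 -3.000e-03 -3.124e+00] F [ 0.3 -0.   0.1] w 0.0108 err mm [ 55.8 155.1  42.8] rot [-0.1 -0.2  1. ]
  {"x":-0.0117,"y":0.0308,"z":-0.0087,"ax":-0.0,"ay":-0.0,"az":0.2}
  {"x":-0.0116,"y":0.0308,"z":-0.0086,"ax":-0.0,"ay":-0.0,"az":0.2}
  {"x":-0.0115,"y":0.0309,"z":-0.0086,"ax":-0.0,"ay":-0.0,"az":0.2}
  {"x":-0.0114,"y":0.0309,"z":-0.0086,"ax":-0.0,"ay":-0.0,"az":0.2}
  {"x":-0.0113,"y":0.0310,"z":-0.0086,"ax":-0.0,"ay":-0.0,"az":0.2}
[364.50751445 229.37109827] 2595 [0.4416 0.0902 0.5967]
```

```bash
python3 -c "
from h import *
p,d=load('t28');P=cloud('top',d)
m=(P[...,2]>.29)&(P[...,2]<.36)&(P[...,1]>.33)&(P[...,0]>.45)&(P[...,0]<.65)
v,u=np.where(m); print(len(u),u.min(),u.max(),v.min(),v.max()); Q=P[m]
for x in np.arange(.48,.62,.02):
  s=Q[abs(Q[:,0]-x)<.01]; 
  if len(s): print(round(x,2),len(s),np.median(s,axis=0).round(4),s[:,2].max().round(4))
crop(p,140,150,220,260,6,'g1')
p,d=snap('scene','s28');P=cloud('scene',d)
m=(P[...,2]>.29)&(P[...,2]<.36)&(P[...,1]>.33)&(P[...,0]>.47)&(P[...,0]<.65)&(P[...,1]<.5)
Q=P[m]
for x in np.arange(.48,.62,.02):
  s=Q[abs(Q[:,0]-x)<.01]; 
  if len(s): print('s',round(x,2),len(s),np.median(s,axis=0).round(4),s[:,2].max().round(4),s[:,1].min().round(3))
"
```

```text
444 155 169 163 227
0.48 13 [0.4894 0.3921 0.3123] 0.3306
0.5 97 [0.4969 0.3915 0.327 ] 0.332
0.52 70 [0.5204 0.3941 0.3281] 0.3316
0.54 68 [0.5401 0.3958 0.328 ] 0.332
0.56 70 [0.5599 0.3961 0.3278] 0.3317
0.58 77 [0.5819 0.3975 0.3274] 0.3322
0.6 49 [0.5928 0.3947 0.3194] 0.3304
s 0.48 46 [0.4887 0.3927 0.3094] 0.3269 0.389
s 0.5 93 [0.4948 0.3914 0.3195] 0.328 0.386
s 0.52 47 [0.5195 0.3937 0.3243] 0.3283 0.389
s 0.54 47 [0.5397 0.3945 0.324 ] 0.3281 0.391
s 0.56 43 [0.5591 0.3959 0.3238] 0.3284 0.392
s 0.58 63 [0.5845 0.3983 0.3211] 0.328 0.393
```

```bash
python3 -c "
from h import *
plan(.544,.398,.335,np.pi+.055)"
```

```text
t 38.15 pos [0.4457 0.0971 0.2595] rpy [-3.141e+00  3.000e-03 -3.122e+00] F [ 0.5 -0.1 -0.5] w 0.0057 err mm [ 98.3 300.9  75.5] rot [-0.   0.2 -2. ]
  {"x":-0.0116,"y":0.0332,"z":-0.0084,"ax":-0.0,"ay":0.0,"az":-0.2}
  {"x":-0.0117,"y":0.0332,"z":-0.0084,"ax":-0.0,"ay":0.0,"az":-0.2}
  {"x":-0.0119,"y":0.0331,"z":-0.0084,"ax":-0.0,"ay":0.0,"az":-0.2}
  {"x":-0.0120,"y":0.0331,"z":-0.0084,"ax":-0.0,"ay":0.0,"az":-0.2}
  {"x":-0.0121,"y":0.0330,"z":-0.0084,"ax":-0.0,"ay":0.0,"az":-0.2}
  {"x":-0.0122,"y":0.0330,"z":-0.0084,"ax":-0.0,"ay":0.0,"az":-0.2}
  {"x":-0.0124,"y":0.0329,"z":-0.0084,"ax":-0.0,"ay":0.0,"az":-0.2}
  {"x":-0.0125,"y":0.0329,"z":-0.0084,"ax":-0.0,"ay":0.0,"az":-0.2}
  {"x":-0.0126,"y":0.0328,"z":-0.0084,"ax":-0.0,"ay":0.0,"az":-0.2}
```

step_arm([
  {"x":-0.01,"y":0.02,"z":-0.02,"ax":0,"ay":0,"az":0,"claw":0.05},
  {"x":-0.012,"y":0.034,"z":-0.02,"ax":0,"ay":0,"az":-0.3,"claw":0.05},
  {"x":-0.012,"y":0.035,"z":-0.018,"ax":0,"ay":0,"az":-0.3,"claw":0.05},
  {"x":-0.013,"y":0.036,"z":-0.01,"ax":0,"ay":0,"az":-0.3,"claw":0.05},
  {"x":-0.013,"y":0.036,"z":-0.005,"ax":0,"ay":0,"az":-0.3,"claw":0.05},
])

```text
time_s: 38.57
ee_pos: [0.5001, 0.2602, 0.336]
eef_rot: [-3.14, 0.003, -3.097]
force: [1.0, 0.1, -0.4]
grip_width: 0.036
```

```bash
python3 -c "
from h import *
plan(.544,.398,.335,np.pi+.055)"
```

```text
t 38.57 pos [0.5001 0.2602 0.336 ] rpy [-3.140e+00  3.000e-03 -3.097e+00] F [ 1.   0.1 -0.4] w 0.0360 err mm [ 43.9 137.8  -1. ] rot [-0.1  0.2 -0.6]
  {"x":-0.0125,"y":0.0339,"z":0.0002,"ax":-0.0,"ay":0.0,"az":-0.2}
  {"x":-0.0126,"y":0.0339,"z":0.0002,"ax":-0.0,"ay":0.0,"az":-0.2}
  {"x":-0.0127,"y":0.0339,"z":0.0002,"ax":-0.0,"ay":0.0,"az":-0.2}
  {"x":-0.0128,"y":0.0338,"z":0.0002,"ax":-0.0,"ay":0.0,"az":-0.2}
```

step_arm([
  {"x":-0.0125,"y":0.034,"z":-0.003,"ax":0,"ay":0,"az":-0.3,"claw":0.05},
  {"x":-0.0125,"y":0.034,"z":-0.002,"ax":0,"ay":0,"az":-0.2,"claw":0.05},
  {"x":-0.0125,"y":0.034,"z":0,"ax":0,"ay":0,"az":0,"claw":0.05},
  {"x":-0.01,"y":0.026,"z":0,"ax":0,"ay":0,"az":0,"claw":0.05},
  {"x":0,"y":0,"z":0,"ax":0,"ay":0,"az":0,"claw":0.05},
])

```text
time_s: 38.98
ee_pos: [0.5427, 0.3996, 0.3377]
eef_rot: [-3.137, 0.0, -3.075]
force: [-0.5, -0.1, -1.5]
grip_width: 0.0499
```

```bash
python3 -c "
from h import *
plan(.544,.398,.28,np.pi+.055)
p,d=snap('scene','s29'); crop(p,190,20,310,160,4.2,'s29c')
"
```

```text
t 38.98 pos [0.5427 0.3996 0.3377] rpy [-3.137  0.    -3.075] F [-0.5 -0.1 -1.5] w 0.0499 err mm [  1.3  -1.6 -57.7] rot [-0.2  0.   0.7]
  {"x":-0.0006,"y":-0.0007,"z":0.0288,"ax":-0.1,"ay":0.0,"az":0.3}
  {"x":-0.0006,"y":-0.0008,"z":0.0288,"ax":-0.1,"ay":0.0,"az":0.3}
```

step_arm([
  {"x":-0.001,"y":-0.0015,"z":0.018,"ax":-0.2,"ay":0,"az":0.5,"claw":0.05},
  {"x":0,"y":0,"z":0.018,"ax":0,"ay":0,"az":0,"claw":0.05},
  {"x":0,"y":0,"z":0.012,"ax":0,"ay":0,"az":0,"claw":0.05},
  {"x":0,"y":0,"z":0,"ax":0,"ay":0,"az":0,"claw":0.05},
])

```text
time_s: 39.37
ee_pos: [0.5446, 0.3919, 0.2881]
eef_rot: [-3.14, 0.001, -3.081]
force: [1.3, 0.3, -0.6]
grip_width: 0.0496
```

```bash
python3 -c "
from h import *
plan(.544,.398,.278,np.pi+.055)
p,d=snap('scene','s30'); crop(p,190,20,310,160,4.2,'s30c')
"
```

```text
t 39.37 pos [0.5446 0.3919 0.2881] rpy [-3.140e+00  1.000e-03 -3.081e+00] F [ 1.3  0.3 -0.6] w 0.0496 err mm [ -0.6   6.1 -10.1] rot [-0.1  0.   0.3]
  {"x":0.0002,"y":0.0061,"z":0.0101,"ax":-0.1,"ay":0.0,"az":0.3}
```

step_arm([
  {"x":0,"y":0.006,"z":0.006,"ax":0,"ay":0,"az":0.3,"claw":0.05},
  {"x":0,"y":0,"z":0.006,"ax":0,"ay":0,"az":0,"claw":0.05},
  {"x":0,"y":0,"z":0.002,"ax":0,"ay":0,"az":0,"claw":0.05},
  {"x":0,"y":0,"z":0,"ax":0,"ay":0,"az":0,"claw":0.05},
])

```text
time_s: 39.75
ee_pos: [0.5454, 0.3968, 0.2785]
eef_rot: [3.14, 0.007, -3.088]
force: [-0.4, 0.1, -0.9]
grip_width: 0.0505
```

```bash
python3 -c "
from h import *
plan(.544,.398,.275,np.pi+.055)
p,d=snap('scene','s31'); crop(p,190,20,310,160,4.2,'s31c')
"
```

```text
t 39.75 pos [0.5454 0.3968 0.2785] rpy [ 3.14   0.007 -3.088] F [-0.4  0.1 -0.9] w 0.0505 err mm [-1.4  1.2 -3.5] rot [ 0.1  0.4 -0.1]
  {"x":0.0013,"y":0.0013,"z":0.0035,"ax":0.1,"ay":0.4,"az":-0.1}
```

step_arm([
  {"x":0.001,"y":0.001,"z":0.005,"ax":0,"ay":0.3,"az":0,"claw":0.03},
  {"x":0,"y":0,"z":0,"ax":0,"ay":0,"az":0,"claw":0.003},
  {"x":0,"y":0,"z":0,"ax":0,"ay":0,"az":0,"claw":0.003},
  {"x":0,"y":0,"z":0,"ax":0,"ay":0,"az":0,"claw":0.003},
  {"x":0,"y":0,"z":0,"ax":0,"ay":0,"az":0,"claw":0.003},
], grip_force=15)

```text
time_s: 40.22
ee_pos: [0.5444, 0.398, 0.2742]
eef_rot: [3.14, 0.002, -3.087]
force: [0.0, 0.1, -0.4]
grip_width: 0.0202
```

step_arm([
  {"x":0,"y":0,"z":0,"ax":0,"ay":0,"az":0,"claw":0.003},
  {"x":0,"y":0,"z":0,"ax":0,"ay":0,"az":0,"claw":0.003},
])

```text
time_s: 40.38
ee_pos: [0.5444, 0.398, 0.2743]
eef_rot: [3.14, 0.002, -3.087]
force: [0.3, 0.7, -0.6]
grip_width: 0.0092
```

```bash
python3 -c "
from h import *
plan(.544,.398,.275,np.pi+.055)
p,d=snap('scene','s32'); crop(p,190,20,310,160,4.2,'s32c')
"
```

```text
t 40.38 pos [0.5444 0.398  0.2743] rpy [ 3.140e+00  2.000e-03 -3.087e+00] F [ 0.3  0.7 -0.6] w 0.0092 err mm [-0.4 -0.   0.7] rot [ 0.1  0.1 -0. ]
  {"x":0.0004,"y":-0.0000,"z":-0.0007,"ax":0.1,"ay":0.1,"az":-0.0}
```

```bash
cat >> h.py <<'E'
def guard(step,n=5,zoff=.0507,hy=.385):
    p,R,o=pose(); fy=np.array([-np.sin(.0548),np.cos(.0548),0]); H=np.array([.5443,hy,.095]); 
    v=p-H; yy=-(v@fy); zz=p[2]+zoff-.095; a=np.arctan2(zz,yy); r=np.hypot(yy,zz)
    T=Ro.from_euler('xyz',[np.pi,0,np.pi+.0548]); rv=(R.inv()*T).as_rotvec(degrees=True)
    ex=v@np.array([np.cos(.0548),np.sin(.0548),0])
    print(f"t {o['time_s']:.2f} a {a:.3f} r {r:.4f} ex {ex*1e3:.1f}mm rot {rv.round(1)} F {np.round(o['force'],1)} w {o['grip_width']:.4f} vel {np.abs(o['joint_vel']).max():.2f} z {p[2]:.4f}")
    q0=p
    for i in range(1,n+1):
        b=max(a-step*i,0); g=H-fy*.23*np.cos(b)+np.array([0,0,.23*np.sin(b)-zoff])
        print('  a %.2f x %.4f y %.4f z %.4f'%(b,*R.inv().apply(g-q0))); q0=g
E
python3 -c "
from h import *
guard(.08)"
```

```text
t 40.43 a 1.627 r 0.2303 ex 0.9mm rot [ 0.1  0.1 -0. ] F [0.2 0.7 0.4] w 0.0095 vel 0.00 z 0.2743
  a 1.55 x 0.0008 y -0.0184 z 0.0000
  a 1.47 x -0.0000 y -0.0184 z 0.0011
  a 1.39 x -0.0000 y -0.0182 z 0.0026
  a 1.31 x -0.0000 y -0.0179 z 0.0040
  a 1.23 x 0.0000 y -0.0176 z 0.0055
```

step_arm([
  {"x":0,"y":-0.008,"z":0,"ax":0,"ay":0,"az":0,"claw":0.003},
  {"x":0,"y":-0.016,"z":0.0005,"ax":0,"ay":0,"az":0,"claw":0.003},
  {"x":0,"y":-0.018,"z":0.0015,"ax":0,"ay":0,"az":0,"claw":0.003},
], grip_force=20)

```text
time_s: 40.68
ee_pos: [0.5465, 0.3578, 0.273]
eef_rot: [3.136, 0.005, -3.083]
force: [1.9, 2.4, -1.4]
grip_width: 0.0088
```

```bash
python3 -c "
from h import *
guard(.08)
p,d=snap('scene','s33'); crop(p,190,20,310,160,4.2,'s33c')
"
```

```text
t 40.68 a 1.452 r 0.2303 ex 0.7mm rot [0.3 0.3 0.2] F [ 1.9  2.4 -1.4] w 0.0088 vel 0.48 z 0.2730
  a 1.37 x 0.0008 y -0.0181 z 0.0031
  a 1.29 x 0.0001 y -0.0179 z 0.0042
  a 1.21 x 0.0001 y -0.0175 z 0.0057
  a 1.13 x 0.0001 y -0.0170 z 0.0070
  a 1.05 x 0.0001 y -0.0164 z 0.0084
```

step_arm([
  {"x":0,"y":-0.018,"z":0.003,"ax":0.2,"ay":0.2,"az":0.2,"claw":0.003},
  {"x":0,"y":-0.018,"z":0.004,"ax":0,"ay":0,"az":0,"claw":0.003},
  {"x":0,"y":-0.0175,"z":0.0055,"ax":0,"ay":0,"az":0,"claw":0.003},
  {"x":0,"y":-0.017,"z":0.007,"ax":0,"ay":0,"az":0,"claw":0.003},
])

```text
time_s: 41.07
ee_pos: [0.5503, 0.2831, 0.2523]
eef_rot: [3.137, 0.002, -3.087]
force: [4.2, 6.1, -7.8]
grip_width: 0.0092
```

```bash
python3 -c "
from h import *
guard(.08)"
```

```text
t 41.07 a 1.115 r 0.2317 ex 0.4mm rot [ 0.3  0.1 -0. ] F [ 4.2  6.1 -7.8] w 0.0092 vel 0.49 z 0.2523
  a 1.03 x 0.0004 y -0.0155 z 0.0102
  a 0.95 x 0.0000 y -0.0155 z 0.0100
  a 0.87 x 0.0000 y -0.0146 z 0.0112
  a 0.79 x 0.0000 y -0.0137 z 0.0123
  a 0.71 x 0.0000 y -0.0127 z 0.0133
```

step_arm([
  {"x":0,"y":-0.015,"z":0.0105,"ax":0.2,"ay":0,"az":0,"claw":0.003},
  {"x":0,"y":-0.015,"z":0.0105,"ax":0,"ay":0,"az":0,"claw":0.003},
  {"x":0,"y":-0.0145,"z":0.0115,"ax":0,"ay":0,"az":0,"claw":0.003},
])

```text
time_s: 41.32
ee_pos: [0.5529, 0.2355, 0.2208]
eef_rot: [3.139, 0.005, -3.088]
force: [3.8, 7.6, -7.0]
grip_width: 0.0095
```

```bash
python3 -c "
from h import *
guard(.07)"
```

```text
t 41.32 a 0.867 r 0.2315 ex 0.4mm rot [ 0.1  0.3 -0.1] F [ 3.8  7.6 -7. ] w 0.0095 vel 0.46 z 0.2208
  a 0.80 x 0.0005 y -0.0110 z 0.0120
  a 0.73 x 0.0000 y -0.0111 z 0.0116
  a 0.66 x 0.0001 y -0.0103 z 0.0124
  a 0.59 x 0.0001 y -0.0094 z 0.0131
  a 0.52 x 0.0001 y -0.0085 z 0.0137
```

step_arm([
  {"x":0,"y":-0.0105,"z":0.012,"ax":0,"ay":0.2,"az":0,"claw":0.003},
  {"x":0,"y":-0.0105,"z":0.012,"ax":0,"ay":0,"az":0,"claw":0.003},
  {"x":0,"y":-0.01,"z":0.0125,"ax":0,"ay":0,"az":0,"claw":0.003},
])

```text
time_s: 41.57
ee_pos: [0.5546, 0.2012, 0.1843]
eef_rot: [3.138, 0.004, -3.09]
force: [3.4, 8.4, -5.0]
grip_width: 0.009
```

```bash
python3 -c "
from h import *
guard(.06)"
```

```text
t 41.57 a 0.650 r 0.2313 ex 0.2mm rot [ 0.2  0.2 -0.2] F [ 3.4  8.4 -5. ] w 0.0090 vel 0.37 z 0.1843
  a 0.59 x 0.0003 y -0.0071 z 0.0120
  a 0.53 x 0.0000 y -0.0074 z 0.0117
  a 0.47 x 0.0000 y -0.0067 z 0.0121
  a 0.41 x 0.0000 y -0.0059 z 0.0125
  a 0.35 x 0.0000 y -0.0052 z 0.0128
```

step_arm([
  {"x":0,"y":-0.006,"z":0.0115,"ax":0,"ay":0.2,"az":0,"claw":0.003},
  {"x":0,"y":-0.007,"z":0.0115,"ax":0,"ay":0,"az":0,"claw":0.003},
  {"x":0,"y":-0.006,"z":0.0115,"ax":0,"ay":0,"az":0,"claw":0.003},
])

```text
time_s: 41.82
ee_pos: [0.5556, 0.1796, 0.1489]
eef_rot: [3.138, 0.001, -3.091]
force: [2.2, 6.0, -0.4]
grip_width: 0.009
```

```bash
python3 -c "
from h import *
guard(.035)"
```

```text
t 41.82 a 0.470 r 0.2308 ex 0.1mm rot [ 0.2  0.1 -0.3] F [ 2.2  6.  -0.4] w 0.0090 vel 0.32 z 0.1489
  a 0.44 x 0.0001 y -0.0029 z 0.0076
  a 0.40 x -0.0000 y -0.0033 z 0.0073
  a 0.37 x -0.0000 y -0.0030 z 0.0075
  a 0.33 x -0.0000 y -0.0028 z 0.0076
  a 0.30 x -0.0000 y -0.0025 z 0.0076
```

step_arm([
  {"x":0,"y":-0.003,"z":0.007,"ax":0,"ay":0,"az":0,"claw":0.003},
  {"x":0,"y":-0.003,"z":0.007,"ax":0,"ay":0,"az":0,"claw":0.003},
  {"x":0,"y":-0.003,"z":0.007,"ax":0,"ay":0,"az":0,"claw":0.003},
  {"x":0,"y":-0.0025,"z":0.007,"ax":0,"ay":0,"az":0,"claw":0.003},
  {"x":0,"y":-0.0025,"z":0.007,"ax":0,"ay":0,"az":0,"claw":0.003},
])

```text
time_s: 42.23
ee_pos: [0.5564, 0.165, 0.1114]
eef_rot: [3.136, 0.002, -3.092]
force: [1.3, 5.0, 0.5]
grip_width: 0.009
```

```bash
python3 -c "
from h import *
guard(.03)
p,d=snap('scene','s34'); crop(p,190,60,350,240,3.3,'s34c')"
```

```text
t 42.23 a 0.296 r 0.2304 ex -0.0mm rot [ 0.3  0.1 -0.3] F [1.3 5.  0.5] w 0.0090 vel 0.19 z 0.1114
  a 0.27 x 0.0000 y -0.0016 z 0.0067
  a 0.24 x 0.0000 y -0.0017 z 0.0067
  a 0.21 x 0.0000 y -0.0015 z 0.0067
  a 0.18 x 0.0000 y -0.0013 z 0.0068
  a 0.15 x 0.0000 y -0.0011 z 0.0068
```

step_arm([
  {"x":0,"y":-0.0014,"z":0.0055,"ax":0.1,"ay":0,"az":0,"claw":0.003},
  {"x":0,"y":-0.0012,"z":0.0055,"ax":0,"ay":0,"az":0,"claw":0.003},
  {"x":0,"y":-0.0012,"z":0.0055,"ax":0,"ay":0,"az":0,"claw":0.003},
  {"x":0,"y":-0.001,"z":0.0055,"ax":0,"ay":0,"az":0,"claw":0.003},
  {"x":0,"y":-0.001,"z":0.005,"ax":0,"ay":0,"az":0,"claw":0.003},
])

```text
time_s: 42.7
ee_pos: [0.5565, 0.1583, 0.0807]
eef_rot: [3.139, 0.001, -3.092]
force: [0.5, 4.2, 0.4]
grip_width: 0.0092
```

```bash
python3 -c "
from h import *
guard(.025,6)"
```

```text
t 42.70 a 0.159 r 0.2300 ex -0.2mm rot [ 0.1  0.1 -0.3] F [0.5 4.2 0.4] w 0.0092 vel 0.14 z 0.0807
  a 0.13 x -0.0002 y -0.0009 z 0.0057
  a 0.11 x 0.0000 y -0.0007 z 0.0057
  a 0.08 x 0.0000 y -0.0006 z 0.0057
  a 0.06 x 0.0000 y -0.0004 z 0.0057
  a 0.03 x 0.0000 y -0.0003 z 0.0057
  a 0.01 x 0.0000 y -0.0001 z 0.0057
```

step_arm([
  {"x":0,"y":-0.0008,"z":0.005,"ax":0,"ay":0,"az":0,"claw":0.003},
  {"x":0,"y":-0.0006,"z":0.005,"ax":0,"ay":0,"az":0,"claw":0.003},
  {"x":0,"y":-0.0005,"z":0.005,"ax":0,"ay":0,"az":0,"claw":0.003},
  {"x":0,"y":-0.0004,"z":0.0045,"ax":0,"ay":0,"az":0,"claw":0.003},
  {"x":0,"y":-0.0003,"z":0.004,"ax":0,"ay":0,"az":0,"claw":0.003},
])

```text
time_s: 43.12
ee_pos: [0.5567, 0.156, 0.0545]
eef_rot: [3.138, 0.001, -3.091]
force: [0.3, 4.0, 0.9]
grip_width: 0.0093
```

```bash
python3 -c "
from h import *
guard(.015,5)"
```

```text
t 43.12 a 0.044 r 0.2295 ex -0.2mm rot [ 0.2  0.1 -0.3] F [0.3 4.  0.9] w 0.0093 vel 0.11 z 0.0545
  a 0.03 x -0.0001 y -0.0006 z 0.0034
  a 0.01 x 0.0000 y -0.0001 z 0.0034
  a 0.00 x 0.0000 y -0.0000 z 0.0033
  a 0.00 x 0.0000 y 0.0000 z 0.0000
  a 0.00 x 0.0000 y 0.0000 z 0.0000
```

step_arm([
  {"x":0,"y":-0.0003,"z":0.003,"ax":0,"ay":0,"az":0,"claw":0.003},
  {"x":0,"y":-0.0003,"z":0.003,"ax":0,"ay":0,"az":0,"claw":0.003},
])

```text
time_s: 43.28
ee_pos: [0.5568, 0.156, 0.0479]
eef_rot: [3.137, 0.002, -3.091]
force: [-7.4, 3.7, 32.2]
grip_width: 0.0091
```

step_arm([
  {"x":0,"y":0,"z":0,"ax":0,"ay":0,"az":0,"claw":0.003},
  {"x":0,"y":0,"z":0,"ax":0,"ay":0,"az":0,"claw":0.003},
])

```text
time_s: 43.45
ee_pos: [0.5569, 0.156, 0.0481]
eef_rot: [3.137, 0.002, -3.091]
force: [-0.3, 2.8, 1.6]
grip_width: 0.0093
```

```bash
python3 -c "
from h import *
snap('scene','g1s');snap('top','g1t')
guard(0.01,2)"; ls pics | tail -4
```

```text
t 43.55 a 0.016 r 0.2294 ex 0.1mm rot [ 0.2  0.1 -0.2] F [-0.2  3.   1.3] w 0.0091 vel 0.00 z 0.0481
  a 0.01 x 0.0001 y -0.0007 z 0.0023
  a 0.00 x 0.0000 y -0.0000 z 0.0015
t9.png
t9c.png
top0.npz
top0.png
```

step_arm([
  {"x":0,"y":0,"z":0.001,"ax":0,"ay":0,"az":0,"claw":0.003},
  {"x":0,"y":0,"z":0.001,"ax":0,"ay":0,"az":0,"claw":0.003},
])

```text
time_s: 43.72
ee_pos: [0.5571, 0.1561, 0.0478]
eef_rot: [3.137, 0.003, -3.091]
force: [-8.9, 0.7, 16.8]
grip_width: 0.0093
```

```bash
ls -t pics | head -4
```

```text
g1t.npz
g1t.png
g1s.npz
g1s.png
```

View pics/g1s.png

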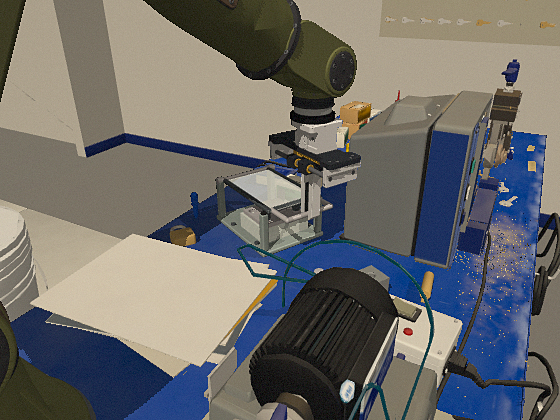

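The scene view shows the guard lying nearly level on the stop posts (around pixel 270,200), with the fingers still on its bar (310,215). I'll release it and back off.

step_arm([
  {"x":0,"y":0,"z":0,"ax":0,"ay":0,"az":0,"claw":0.03},
  {"x":0,"y":0,"z":0,"ax":0,"ay":0,"az":0,"claw":0.03},
  {"x":0,"y":0,"z":0,"ax":0,"ay":0,"az":0,"claw":0.03},
  {"x":0,"y":0,"z":-0.01,"ax":0,"ay":0,"az":0,"claw":0.03},
  {"x":0,"y":0,"z":-0.02,"ax":0,"ay":0,"az":0,"claw":0.03},
])

```text
time_s: 44.13
ee_pos: [0.5549, 0.154, 0.0749]
eef_rot: [3.141, -0.005, -3.091]
force: [0.3, -0.1, -0.3]
grip_width: 0.0299
```

step_arm([
  {"x":0,"y":0,"z":-0.03,"ax":0,"ay":0,"az":0,"claw":0.03},
  {"x":0,"y":0,"z":-0.03,"ax":0,"ay":0,"az":0,"claw":0.03},
  {"x":0,"y":-0.02,"z":-0.03,"ax":0,"ay":0,"az":0,"claw":0.03},
  {"x":0,"y":-0.035,"z":-0.02,"ax":0,"ay":0,"az":0,"claw":0.03},
  {"x":0,"y":-0.035,"z":-0.02,"ax":0,"ay":0,"az":0,"claw":0.03},
])

```text
time_s: 44.55
ee_pos: [0.5581, 0.0655, 0.2117]
eef_rot: [-3.141, -0.009, -3.085]
force: [1.0, -1.4, -0.6]
grip_width: 0.0301
```

step_arm([
  {"x":0,"y":-0.03,"z":-0.02,"ax":0,"ay":0,"az":0,"claw":0.03},
  {"x":0,"y":0,"z":0,"ax":0,"ay":0,"az":0,"claw":0.03},
  {"x":0,"y":0,"z":0,"ax":0,"ay":0,"az":0,"claw":0.03},
])

```text
time_s: 44.8
ee_pos: [0.5609, 0.0284, 0.2397]
eef_rot: [-3.139, -0.001, -3.09]
force: [0.3, 0.6, 0.0]
grip_width: 0.03
```

```bash
grep -n "def " h.py; python3 -c "
from h import *
snap('scene','g2s');snap('top','g2t')"
```

```text
4:def snap(n,name):
6:def load(name):
9:def par(n):
13:def ray(n,u,v):
15:def onz(n,u,v,z):
17:def cloud(n,d):
21:def proj(n,P):
24:def crop(p,u0,v0,u1,v1,s,name):
26:def blob(p,u,v,r,thr=None,dark=True):
38:def fit(L,W):
44:def holes(p,n,pix,z,r=6,verbose=1):
50:def pose():
52:def plan(x,y,z,yaw,n=None,vmax=.040,wmax=7.0,tail=0):
62:def guard(step,n=5,zoff=.0507,hy=.385):
```

View pics/g2s.png

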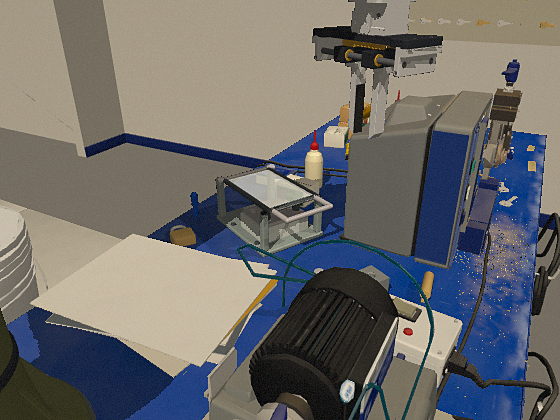

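View pics/g2t.png

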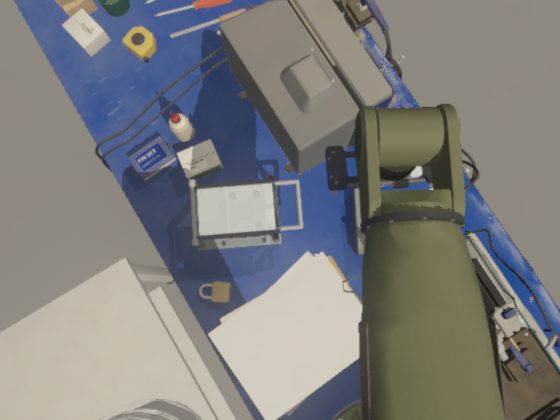

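The top view shows the guard shut: its frame spans pixels 193–300 × 180–245 and the bar is at (298,205). The arm hides the rack, so I'll measure the bar height first and then clear the view.

```bash
sed -n 1,25p h.py; python3 -c "
from h import *
import numpy as np
c,s=np.cos(.0548),np.sin(.0548);R=np.array([[c,-s],[s,c]])
for cam,nm in (('top','g2t'),('scene','g2s')):
    p,d=load(nm);P=cloud(cam,d).reshape(-1,3)
    L=P.copy();L[:,:2]=(P[:,:2]-np.array([.5503,.2732]))@R
    for n,(x0,x1,y0,y1,z0,z1) in dict(bar=(-45,45,-130,-112,70,125),frontframe=(-50,50,-82,-60,70,125),sideL=(-78,-58,-40,100,86,125),sideR=(58,78,-40,100,86,125),mid=(-50,50,-50,80,80,125)).items():
        m=(L[:,0]>x0/1e3)&(L[:,0]<x1/1e3)&(L[:,1]>y0/1e3)&(L[:,1]<y1/1e3)&(L[:,2]>z0/1e3)&(L[:,2]<z1/1e3)
        q=L[m]
        if len(q)>2: print(cam,n,len(q),'z pct',np.percentile(q[:,2],[10,50,90,98]).round(4),'slope',np.polyfit(q[:,1],q[:,2],1).round(4),'y',q[:,1].mean().round(3))
"
```

```text
import numpy as np, cv2
from scipy.spatial.transform import Rotation as Ro
from station import ctrl, vision, ticket
def snap(n,name):
    p,d=vision.camera(n); cv2.imwrite(f"pics/{name}.png",p[:,:,::-1]); np.savez(f"pics/{name}.npz",p=p,d=d); return p,d
def load(name):
    z=np.load(f"pics/{name}.npz"); return z['p'],z['d']
_C={}
def par(n):
    if n not in _C:
        c=vision.camera_params(n); _C[n]=(210/np.tan(np.radians(c['fov_y'])/2),c['cx'],c['cy'],np.array(c['origin']),Ro.from_euler('xyz',c['attitude']).as_matrix())
    return _C[n]
def ray(n,u,v):
    f,cx,cy,o,R=par(n); return o,R@np.array([(u-cx)/f,-(v-cy)/f,-1.])
def onz(n,u,v,z):
    o,r=ray(n,u,v); return o+r*(z-o[2])/r[2]
def cloud(n,d):
    f,cx,cy,o,R=par(n); v,u=np.mgrid[:420,:560]
    P=np.stack([(u-cx)/f*d,-(v-cy)/f*d,-d],-1)@R.T+o
    P[d<=0]=np.nan; return P
def proj(n,P):
    f,cx,cy,o,R=par(n); q=(np.asarray(P)-o)@R
    return np.stack([cx+f*q[...,0]/-q[...,2],cy-f*q[...,1]/-q[...,2]],-1)
def crop(p,u0,v0,u1,v1,s,name):
    c=cv2.resize(p[v0:v1,u0:u1],None,fx=s,fy=s,interpolation=cv2.INTER_CUBIC); cv2.imwrite(f
[... 154 characters left out ...]
1001 0.1016] slope [-0.0806  0.0922] y -0.068
top sideL 94 z pct [0.0948 0.0977 0.0999 0.1009] slope [-0.0064  0.0976] y 0.03
top sideR 81 z pct [0.0953 0.0978 0.1003 0.1013] slope [-0.0088  0.0979] y 0.03
top mid 2711 z pct [0.0939 0.0965 0.0989 0.1005] slope [0.0002 0.0964] y 0.015
scene bar 221 z pct [0.0921 0.0963 0.0986 0.0992] slope [0.5785 0.1652] y -0.12
scene frontframe 233 z pct [0.0919 0.0961 0.0975 0.0983] slope [0.1287 0.1044] y -0.07
scene sideL 147 z pct [0.0916 0.0954 0.0973 0.0978] slope [-0.0007  0.095 ] y 0.027
scene sideR 12 z pct [0.0955 0.0961 0.0969 0.097 ] slope [-0.0001  0.0961] y 0.02
scene mid 1269 z pct [0.0946 0.0954 0.0962 0.0968] slope [-0.0012  0.0954] y 0.012
```

The fitted guard slope is about 0 and the bar top is at about 0.098–0.10 (expected 0.100), so the guard is shut. I'll swing the arm left to see the rack.

step_arm([
  {"x":0.01,"y":0.03,"z":-0.02,"ax":0,"ay":0,"az":0,"claw":0.03},
  {"x":0.012,"y":0.035,"z":-0.01,"ax":0,"ay":0,"az":0,"claw":0.03},
  {"x":0.012,"y":0.035,"z":0,"ax":0,"ay":0,"az":0,"claw":0.03},
  {"x":0.012,"y":0.035,"z":0,"ax":0,"ay":0,"az":0,"claw":0.03},
  {"x":0.012,"y":0.035,"z":0,"ax":0,"ay":0,"az":0,"claw":0.03},
])

```text
time_s: 45.32
ee_pos: [0.4904, 0.201, 0.2647]
eef_rot: [-3.138, -0.011, -3.092]
force: [1.6, -0.2, 0.8]
grip_width: 0.0299
```

step_arm([
  {"x":0.012,"y":0.035,"z":0,"ax":0,"ay":0,"az":0,"claw":0.03},
  {"x":0.012,"y":0.035,"z":0,"ax":0,"ay":0,"az":0,"claw":0.03},
  {"x":0.012,"y":0.03,"z":0,"ax":0,"ay":0,"az":0,"claw":0.03},
  {"x":0,"y":0,"z":0,"ax":0,"ay":0,"az":0,"claw":0.03},
  {"x":0,"y":0,"z":0,"ax":0,"ay":0,"az":0,"claw":0.03},
])

```text
time_s: 45.73
ee_pos: [0.4387, 0.3134, 0.26]
eef_rot: [-3.135, -0.019, -3.078]
force: [0.3, -0.1, -0.1]
grip_width: 0.0298
```

```bash
python3 -c "
from h import *
p,d=snap('top','g3t')
P=cloud('top',d)
print(proj('top',np.array([[.4685,.0003,.09]])))
q=P.reshape(-1,3); m=(np.hypot(q[:,0]-.4685,q[:,1]-.0003)<.02)&(q[:,2]>.055); print(m.sum(), q[m].mean(0).round(4) if m.any() else '', np.percentile(q[m][:,2],[50,90]) if m.any() else '')
"
```

```text
[[371.22468323 242.70636462]]
59 [0.4678 0.0025 0.0837] [0.08807229 0.09106817]
```

View pics/g3t.png

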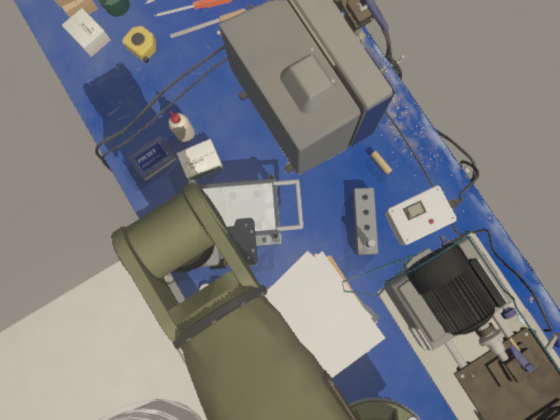

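The top view shows the pin upright at the rack's socket end (about 368,242). Its handle top measures 0.088–0.091 (expected 0.090), and the three bolt sockets are empty. Last, I'll compare the bystanders with the start image and check the parts under the guard.

```bash
python3 -c "
from h import *
a,_=load('top0');b,_=load('g2t')
A=cv2.resize(a[80:310,60:310],None,fx=1.5,fy=1.5);B=cv2.resize(b[80:310,60:310],None,fx=1.5,fy=1.5)
cv2.imwrite('pics/cmp.png',np.hstack([A,B])[:,:,::-1])
crop(b,180,165,310,260,6,'g2tc')
print(ctrl.get_obs()['joint_vel'],ctrl.get_obs()['force'])
"
```

```text
[-4.98546138e-02 -5.66010321e-03 -1.68435979e-03 -2.92945731e-03
 -5.03546158e-05 -1.74614044e-02] [-0.57219083  0.09092267 -0.69335456]
```

View pics/cmp.png

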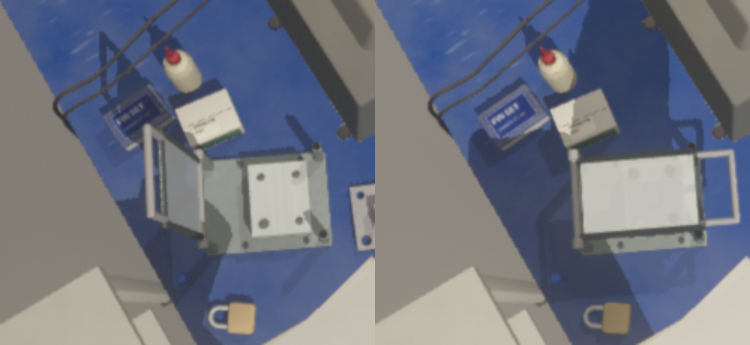

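View pics/g2tc.png

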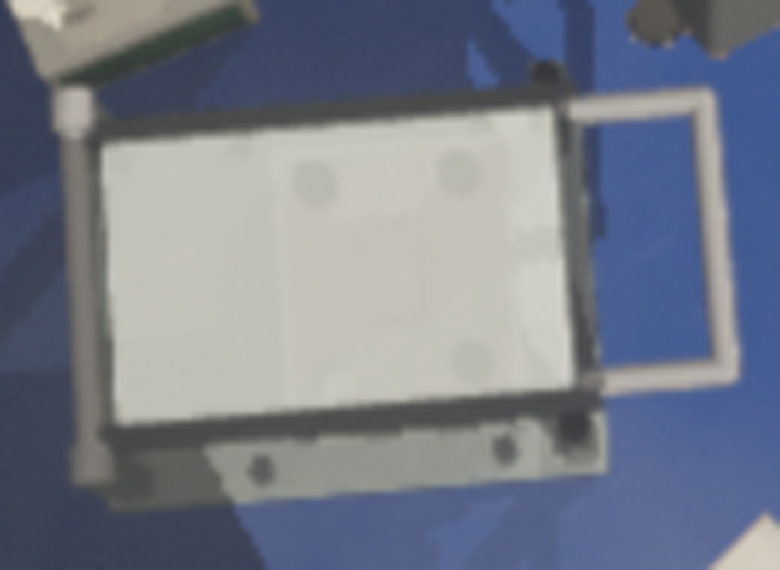

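The bystanders (carton, padlock and lock cylinder on the left) are where they started. Under the clear guard, three dark knobs show at crop pixels (315,183), (460,172) and (472,360), the drift hole is empty at (335,380), and the plate is square on the base.

```bash
python3 -c "
from h import *
print(ticket.hand_in())"
```

```text
the job is handed in; nothing more can be done
None
```

```bash
python3 -c "
from h import *
a,_=load('top0');b,_=load('g3t')
for n,im in (('0',a),('3',b)):
    h=cv2.cvtColor(im[140:185,360:400],cv2.COLOR_RGB2HSV); m=(h[...,0]>8)&(h[...,0]<35)&(h[...,1]>60)&(h[...,2]>90); v,u=np.nonzero(m); print(n,m.sum(),u.mean()+360,v.mean()+140)
" 2>&1 | tail -3
```

```text
0 165 380.96363636363634 162.44848484848484
3 163 380.82208588957053 162.30674846625766
```

The job is finished and handed in at about 46 s of the 210 s; the hand-in gave no verdict. I laid the plate on the base and lined it up with the drift pin. I then pushed all three bolts home with the pin in, put the pin back in its rack socket, and lowered the guard gently onto its stop.

**Last checks**
- **Guard:** it lies level. Its slope is about 0 and the bar top is at about 0.098–0.10 m (0.100 expected).
- **Drift pin:** it stands upright in its rack socket, with the handle top at about 0.088–0.091 m (0.090 expected).
- **Bolts and plate:** three bolt knobs show under the clear guard, the drift hole is empty and the plate is square. The bolt seating heights were measured before the guard was shut, not after.
- **Bystanders:** none has visibly moved. The carton and padlock were compared by eye with the start image. The brass piece I take for the lock cylinder is within 0.2 pixel of where it started. I had wrongly placed that cylinder on the left earlier, and only checked it on saved images after handing in.
- **Arm:** it is clear of everything, with a force reading under 1 N.

**Disagreements**
- **Finger height:** the visible finger ends are about 36 mm above the reported tool height, so I corrected for that throughout.
- **Guard stop:** the guard met its stop about 3.5 mm higher in reported tool height than I had worked out. The force rose briefly to about 32 N there. The depth image afterwards showed the guard fully shut.

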